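# Charge the polishing tub with turned feet

## Robot

A 6-joint arm with a two-finger parallel gripper is mounted at the origin on the work surface. World frame = base frame: x ahead of the robot, y to its left, z up, the work surface at z = 0. Lengths are in m, angles in rad, forces in N, time in s.
With the tool pointing down it reaches from about 0.35 to 0.95 m from the base axis. Payload 17.4 kg.
Tool frame: the origin (TCP) lies between the finger pads; the fingertips stand 19 mm ahead of it and the grasp point (between the pads) is the TCP; x points along the fingers, z is the direction in which the jaws open and shut, and the axes are right-handed (so a half turn about x gives the same grasp; the last joint's range is limited). The gripper opens to 93 mm and grips with 3 to 60 N. Pads are 15 mm wide; open, the fingers measure 128 mm over their backs; the gripper's body (75 mm by 188 mm) begins 65 mm behind the grasp point.
Start: joints at [1.134, 0.116, 1.442, -0, 1.584, -0.038], TCP at [0.262, 0.622, 0.238] pointing down, gripper open.
Joint ranges: [-2.83, 2.83], [-0.83, 2.19], [0.07, 2.5], [-1.14, 4.28], [0.01, 3], [-2.97, 2.97]. Speed limits (rad/s): [1.89, 1.89, 2.22, 3.14, 3.14, 3.14].

## Interface

Orientations are given as a unit quaternion [w, x, y, z].
In Python, from rig import telemetry, eyes, order gives the robot as it stands.
- The arm moves only by the tool arm_command, never from a script. Its argument "plan" is a list of rows, each an object with "translation": the shift along the tool's x, y, z as a fraction of full scale, a list of three; "angular": the turn, a rotation vector about the tool's x, y, z as a fraction of full scale, a list of three; "fingers": the opening, from 0 (shut) to 1 (fully open). A call has 1 to 12 rows; each row shifts and turns the pose as measured when the row begins, along the tool's axes as they then stand; what a row does not reach is not made up. Full scale, the value 1, is 200 mm for a shift and 45 degrees for a turn. A row lasts 1/10 s, in which the tool goes at most 50 mm and 8.59 degrees, less where a joint would pass 70% of its speed; a pose out of reach is approached as far as the arm can. A call with a number of a shift or a turn outside -1 to 1 is refused whole. A call with a gripper value outside its range is refused whole. The fingers move at their own pace and stop on an object; the grip force is fixed at half the most. Time passes only in rows, so rows that do not move let the fingers close. It gives the time, the measured TCP pose, the force and the opening at its end, in the units of the state.
- telemetry.sense(): the state, without advancing time (a new reading comes with each control period).
- eyes.camera(name): name is "scene" or "top"; returns a dict with "img" (480x640x3 uint8, blue, green, red), "range_z" (480x640 float32, m along the optical axis (not along the pixel's ray), 0 where there is no reading), "fx", "fy", "cx", "cy" (pixels), "rvec" (rotation vector, rad) and "tvec" (3), from world to camera coordinates, as OpenCV has them. Camera axes: x right, y down, z forward; pixel columns grow to the right and rows downward; lengths in m; the calibration is good to about 2 mm. A picture is of the moment at which its call begins.
- order.hand_in(): hands the job in, once; it reports no verdict.
Trained networks look in a picture, given as the dict that the camera call returned (one of the last four; its "shot" number tells which), for a name from the list of things; names that differ only in an ending like _2 or _b are one class to them, and where a whole thing is asked for, a point or a joint stands for the part that bears it (a point fixed in the world has none). Each returns a list of dicts, best first, with "confidence" (0 to 1); they miss things now and then, are a little off and sometimes report something else, mostly with a low value. They report only what shows in the picture. A call takes as long as a camera call. They do not tell look-alikes from the thing itself.
- eyes.regions_of(picture, label): "pixels" (480x640 bool, what is visible of it).
- eyes.pinpoint(picture, label): "at" ([x, y, z] in m, in the coordinates of the camera as it stood for that picture, good to about 4 mm: a listed point, or the origin of a listed thing).
The state is a dict: "t": time; "joint_pos": joint angles; "qvel": joint speeds; "joint_torque": joint torques, N m; "tcp_pos": TCP position; "orientation": TCP orientation; "force": force on the tool from outside, world axes, zero at the start; "ft_torque": the same for the moment, N m; "finger_gap": opening from 0.0 (shut) to 1.0 (fully open).
Only numpy, scipy, OpenCV 4.12 (cv2) and the standard library are available. Lean on these libraries where they do the work, as an engineer would, in place of code of your own. Each camera call takes 0.05 s, during which the arm holds its last target.

## Task

Load the polishing tub with this batch: push the slatted cover of the green hood right up so that it stays open, turn the tub's bayonet lid anticlockwise to free it and lay it, handle up, on the black rubber mat, then put every pale bun foot from the plywood tray into the tub. Put the lid back on and turn it clockwise to its stop so that it is locked; leave the cover up. The dark walnut foot is not part of the batch and must stay out of the tub, and the other things on the bench stay where they are.

Things in the scene. Friction and masses are not known exactly. Their poses are not given: they have to be found in the camera images.
- hood: Green dust hood fixed to the bench, 410 mm deep (x), 284 mm wide (y), 255 mm high; origin on the bench under its middle, x to its back, y to its left, z up. Side panels 12 mm thick, inner faces at y = +-130 mm. A fixed sill 50 mm high closes the front below the slatted cover; the back half is sheeted. With the cover up the front half is open from in front and above.
- hood_axis (a point): Centre of the arc of the hood, 50 mm above the hood's origin. The side panels are half-discs of radius 205 mm about a level axis through this point along the hood's y; the slatted cover runs on that arc between them (outer faces of the slats at radius 198 mm).
- shutter (a joint): Travel of the slatted cover along its curved tracks, in rad about the hood axis: 0 = down on the sill, 1.6 = its upper stop; starts between 0 and 0.25. Positive lifts it up and back. It is stiff (up to about 8 N at its handle) and stays wherever it is left.
- shutter_grip (a point): Middle of the cover's handle: a steel bar 12 mm thick, 120 mm long, along the hood's y, on two end posts at the cover's lower edge. It moves on an arc of radius 240 mm about the hood axis; 36 mm gap between bar and slats. At travel q it is 0.105 + q rad above the level through the axis: at 0 in front of the hood, 75 mm over the bench; at 1.6 on top, 288 mm over it.
- tub: Round blue polishing tub fixed inside the hood, 160 mm across its steel collar; origin on its axis at its underside, 12 mm over the bench; z up. Inner floor at z = 24 mm with a cone in the middle (22 mm high, 56 mm across); inner wall radius 75 mm. Collar top at z = 118.5 mm. The collar's three slots are centred at 0, 120 and 240 degrees about z from the tub's x axis.
- tub_seat (a point): Centre of the tub's mouth, 104 mm above its origin: level of the seat ring (clear radius 57 mm) on which the lid rests. 8.5 mm above it three 6 mm thick ledges (inner radius 61 mm) hold the lugs down; the slots between them are 40 degrees wide. From a slot's centre the lid turns 0.89 rad clockwise (from above) to its locked stop, 0.16 rad anticlockwise to the other.
- lid_grip (a point): Centre of the lid's black grip, on the lid's axis, 33 mm above its underside. The lid (0.35 kg): grey disc 114 mm across, 16 mm thick; on it the upright grip bar, 80 mm long along the lid's x, 18 mm wide, 34 mm high (16 to 50 mm above the underside). At the start it is locked: its x axis 0.64 to 0.85 rad clockwise of the tub's x axis.
- lid_lug (a point): Lug on the lid's x axis: a point 66 mm from the lid's axis, 3 mm above its underside. Three brass lugs at 0, 120, 240 degrees, 16 mm wide, 6 mm thick, out to radius 70 mm, each marked by a yellow stripe on the disc. They pass up or down only within 0.16 rad of the slots' centres. Any lug fits any slot.
- lock0 (a point): Point of the tub's collar under a ledge, radius 66 mm, 313 degrees from the tub's x axis: where a lug stands when the lid is turned home (0.07 rad short of the stop).
- lock1 (a point): Point of the tub's collar under a ledge, radius 66 mm, 73 degrees from the tub's x axis: where a lug stands when the lid is turned home (0.07 rad short of the stop).
- lock2 (a point): Point of the tub's collar under a ledge, radius 66 mm, 193 degrees from the tub's x axis: where a lug stands when the lid is turned home (0.07 rad short of the stop).
- mat: Black rubber mat fixed on the bench, 220 x 220 x 4 mm, for the lid; origin at the centre of its underside. It lies left or right of the hood.
- tray: Shallow plywood tray fixed on the bench, 290 (x) x 220 (y) mm, rim 15 mm high, floor and walls 5 mm thick, origin at the centre of its underside; the feet stand in it. It lies on the other side of the hood.
- foot1_c (a point): Centre of a pale turned bun foot (35 g), 40 mm across, 36 mm high, rounded at both ends, with a thin darker line round its middle; it stands upright in the tray, z along its axis. Three to five of the five are there; the others are absent.
- foot2_c (a point): Centre of a pale turned bun foot (35 g), 40 mm across, 36 mm high, rounded at both ends, with a thin darker line round its middle; it stands upright in the tray, z along its axis. Three to five of the five are there; the others are absent.
- foot3_c (a point): Centre of a pale turned bun foot (35 g), 40 mm across, 36 mm high, rounded at both ends, with a thin darker line round its middle; it stands upright in the tray, z along its axis. Three to five of the five are there; the others are absent.
- foot4_c (a point): Centre of a pale turned bun foot (35 g), 40 mm across, 36 mm high, rounded at both ends, with a thin darker line round its middle; it stands upright in the tray, z along its axis. Three to five of the five are there; the others are absent.
- foot5_c (a point): Centre of a pale turned bun foot (35 g), 40 mm across, 36 mm high, rounded at both ends, with a thin darker line round its middle; it stands upright in the tray, z along its axis. Three to five of the five are there; the others are absent.
- walnut_c (a point): Centre of a foot of the same shape in dark walnut, in the tray among the others; not part of the batch.
- bowl: Bystander: a turned wooden bowl, 120 mm across, 50 mm high; leave it alone. Origin at the centre of its underside.
- tin: Bystander: a closed brass-coloured wax tin, 68 mm across, 50 mm high; leave it alone. Origin at the centre of its underside.
- chuck: Bystander: a steel lathe chuck standing on the bench, 94 mm across, 62 mm high; leave it alone. Origin at the centre of its underside.
- chuck_key: Bystander: a steel T-shaped chuck key lying on the bench, 110 mm long; leave it alone. Origin at the centre of its underside.
- brush: Bystander: a bench brush lying on the bench; leave it alone. Origin at the centre of its underside.
Not all that is in view belongs to the job. What is shaped like the part that bears foot1_c but blue is not meant. What is shaped like the part that bears foot2_c but yellow is not meant.

How it is judged:
On the way, in this order (a step that is already met when the one before it is completed fails the run):
1. the slatted cover is right up and stays there by itself (value of joint shutter above 1.45 rad and contact force between the fingers and anything else below 0.5 N), for 0.4 s.
2. the lid is off the tub and lies handle up on the mat, let go (horizontal distance between lid_grip and mat below 0.08 m and z of lid_grip in the frame of mat below 0.045 m and angle between lid_grip's own z axis and vertical below 0.1 rad and contact force between the fingers and anything else below 0.5 N), for 0.3 s.
3. every pale foot is in the tub (horizontal distance between each of foot1_c, foot2_c, foot3_c, foot4_c, foot5_c and tub below 0.076 m and z of each of foot1_c, foot2_c, foot3_c, foot4_c, foot5_c in the frame of tub below 0.1 m and contact force between the fingers and anything else below 0.5 N), for 0.3 s.
At the end, for the whole second after the job is handed in: The cover is up (joint above 1.45 rad); every pale foot that is there lies in the tub; the lid sits level on the tub's seat, centred within 8 mm, with its lugs turned under the ledges to within 20 mm of the locked points; the walnut foot is outside the tub; the robot has let go (all of step 3 and value of joint shutter above 1.45 rad and horizontal distance between lid_grip and tub below 0.008 m and z of lid_grip in the frame of tub below 0.143 m and angle between lid_grip's own z axis and vertical below 0.06 rad and (horizontal distance between lid_lug and lock0 below 0.02 m or horizontal distance between lid_lug and lock1 below 0.02 m or horizontal distance between lid_lug and lock2 below 0.02 m) and horizontal distance between walnut_c and tub above 0.12 m); the robot touches nothing.
It fails at once if the walnut foot is put into the tub (horizontal distance between walnut_c and tub below 0.075 m and z of walnut_c in the frame of tub below 0.12 m).
It fails at once if the bowl, tin, chuck, chuck key or brush is pushed more than 30 mm away (distance of any of bowl, tin, chuck, chuck_key, brush from where it was at the start of the episode above 0.03 m).
Of foot1, foot2, foot3, foot4, foot5 only 3 to 5 are there at a start; the rules pass over those that are not, and their reading is None.
At some moment in a run one of foot1, foot2, foot3, foot4, foot5 may be knocked a few centimetres aside while the robot is not near it.
It also fails if it takes over 210 s, if anything falls off the work surface, if the arm or the gripper's body presses on something with over 40 N, if the wrist force passes 120 N, or if a joint passes its speed limit or range.

## Working session

There is one attempt and no reset: what is moved stays moved. The work goes in short steps, Python scripts to look and compute and a tool call to move; the robot and the scene stay as the last step left them, time stands still between calls to the robot, and variables do not carry over. Pictures are saved under pics/ and viewed, and the job is handed in when it is done.

Besides the shell and the picture viewer there is one more tool, called after "Request:" as name([rows], argument=value, ...), one row to a line, values as JSON. arm_command: Moves the arm, as the interface text tells. Its arguments: {"type":"object","properties":{"plan":{"type":"array"}},"required":["plan"]}

```bash
ls; mkdir -p pics
cat > h.py <<'E'
import numpy as np, cv2
from rig import telemetry, eyes, order
from scipy.spatial.transform import Rotation as R
def cam(n): return eyes.camera(n)
def Rt(c): return cv2.Rodrigues(np.array(c["rvec"],float))[0], np.array(c["tvec"],float).ravel()
def w(c,p):
    r,t=Rt(c); return r.T@(np.array(p)-t)
def px(c,p):
    r,t=Rt(c); q=r@np.array(p)+t; return c["fx"]*q[0]/q[2]+c["cx"], c["fy"]*q[1]/q[2]+c["cy"]
def cloud(c,mask=None):
    z=c["range_z"]; v,u=np.nonzero((z>0) if mask is None else (mask&(z>0))); z=z[v,u]
    P=np.stack([(u-c["cx"])/c["fx"]*z,(v-c["cy"])/c["fy"]*z,z],1)
    r,t=Rt(c); return (P-t)@r,u,v
def pin(c,l):
    return [(round(d["confidence"],2),np.round(w(c,d["at"]),4).tolist(),np.round(px(c,w(c,d["at"]))).tolist()) for d in eyes.pinpoint(c,l)]
E
python3 - <<'E'
from h import *
for n in("scene","top"):
    c=cam(n); cv2.imwrite(f"pics/a_{n}.png",c["img"])
    r,t=Rt(c); print(n,"campos",-r.T@t,c["fx"])
    for l in["hood","hood_axis","shutter_grip","tub","tub_seat","lid_grip","lid_lug","mat","tray","foot1_c","foot2_c","walnut_c","bowl","tin","chuck","chuck_key","brush"]:
        print(l,pin(c,l))
print(telemetry.sense())
E
```

```text
pics
scene campos [0.94701622 0.46974623 1.38225403] 617.2138109754544
hood [(0.47, [0.7119, -0.2954, 0.0011], [161.0, 221.0])]
hood_axis [(0.51, [0.2657, 0.3326, 0.0025], [469.0, 269.0])]
shutter_grip [(0.68, [0.4306, -0.0418, 0.1187], [313.0, 192.0])]
tub []
tub_seat []
lid_grip [(0.61, [0.717, 0.3011, 0.0008], [330.0, 393.0]), (0.33, [0.333, -0.1585, -0.0019], [307.0, 165.0])]
lid_lug [(0.29, [0.3345, -0.1602, -0.0017], [306.0, 165.0])]
mat [(0.72, [0.4946, -0.3465, 0.0018], [214.0, 158.0])]
tray [(0.62, [0.5104, 0.3613, 0.0016], [412.0, 347.0])]
foot1_c [(0.74, [0.5959, 0.5483, 0.0191], [453.0, 433.0]), (0.61, [0.592, 0.4107, 0.0226], [406.0, 386.0])]
foot2_c [(0.71, [0.4331, 0.4022, 0.0224], [449.0, 334.0]), (0.66, [0.43, 0.5222, 0.0204], [491.0, 370.0])]
walnut_c [(0.51, [0.5086, 0.4077, 0.0217], [429.0, 359.0])]
bowl [(0.67, [0.353, 0.1746, 0.0032], [397.0, 250.0]), (0.5, [0.5115, 0.3603, 0.0038], [411.0, 347.0])]
tin [(0.94, [0.3497, 0.1731, -0.0015], [397.0, 250.0])]
chuck [(0.95, [0.7146, -0.2935, 0.0009], [161.0, 223.0]), (0.48, [0.4329, -0.0414, 0.1149], [312.0, 193.0])]

[... 1437 characters left out ...]
737, 0.3266, 0.0042], [233.0, 331.0])]
{'t': 1.8, 'joint_pos': array([ 1.13427029e+00,  1.16019379e-01,  1.44160507e+00, -4.51713533e-07,
        1.58400778e+00, -3.77540320e-02]), 'qvel': array([-0.00062465, -0.00074943,  0.00035439,  0.00024235,  0.00111539,
        0.00106635]), 'joint_torque': array([ 3.68063938e-04, -7.21030283e+01, -6.22753787e+01,  7.80008384e-02,
        1.82610517e-02, -2.01545362e-05]), 'tcp_pos': array([0.26207495, 0.6220502 , 0.23762992]), 'orientation': array([ 0.5891161 , -0.39106785,  0.58913981,  0.39105299]), 'force': array([ 0.11685336,  0.1918067 , -0.09838518]), 'ft_torque': array([ 0.02503674, -0.03181308, -0.03745218]), 'finger_gap': 1.0035378399700945}
```

View pics/a_scene.png

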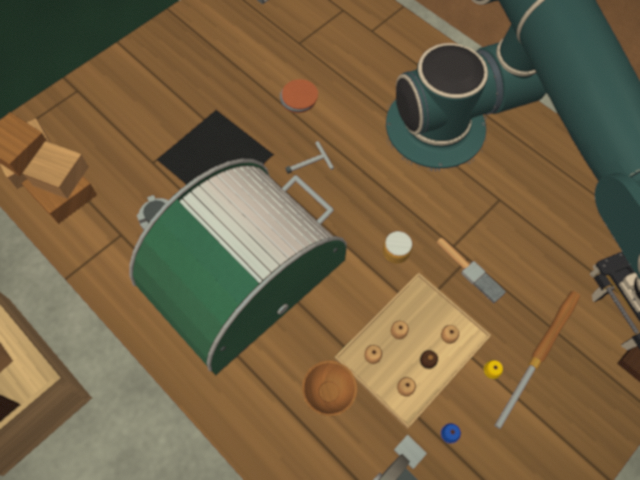

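View pics/a_top.png

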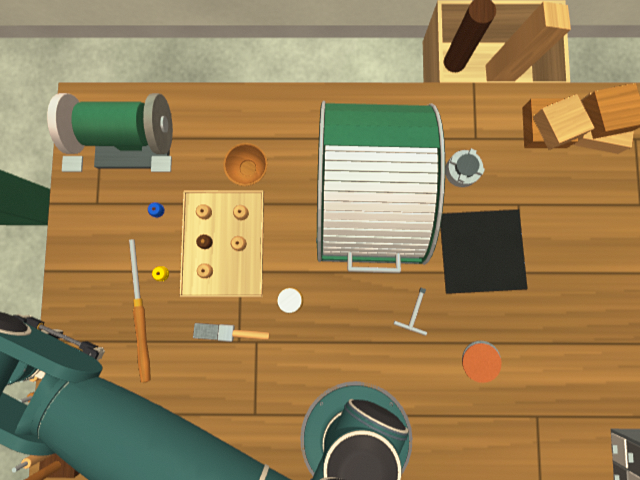

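The pictures show four pale feet in the tray, at top-view pixels (204,212), (240,213), (238,243) and (204,271). The walnut foot is at (204,242). The blue (156,210) and yellow (160,273) look-alikes lie outside the tray. The hood is around (380,183), its handle at (373,262), and the mat is to its right at (483,251). Next I fit the hood from depth.

Run:
```python
from h import *
from scipy.optimize import least_squares
for n in("scene","top"):
    c=cam(n)
    for l in("shutter","hood","mat","tray"):
        print(n,l,[(round(d["confidence"],2),d["pixels"].sum(),[int(x) for x in np.argwhere(d["pixels"]).mean(0)[::-1]]) for d in eyes.regions_of(c,l)])
    P,u,v=cloud(c)
    m=(P[:,0]>.40)&(P[:,0]<.95)&(abs(P[:,1]+.06)<.22)&(P[:,2]>.09)
    Q=P[m]
    # slats+sheet: fit cylinder of radius free, axis horizontal at z .05
    def f(p,Q=Q):
        x0,yaw,r=p
        d=(Q[:,0]-x0)*np.cos(yaw)+(Q[:,1]+.06)*np.sin(yaw)
        return np.hypot(d,Q[:,2]-.05)-r
    s=least_squares(f,[.66,0,.2],loss="soft_l1",f_scale=.002); print(s.x, np.median(abs(s.fun)))
    x0,yaw,r=s.x
    e=np.array([np.cos(yaw),np.sin(yaw)]); g=np.array([-e[1],e[0]])
    d=(Q[:,:2]-[x0,-.06])
    X=d@e; Y=d@g; rad=np.hypot(X,Q[:,2]-.05)
    k=(rad>.19)&(rad<.212); print("Yrange",np.percentile(Y[k],[.2,1,99,99.8]))
    hb=(rad>.225)&(rad<.26)&(X<0); 
    if hb.sum(): print("handle",hb.sum(),Q[hb].mean(0),Y[hb].min(),Y[hb].max(),rad[hb].mean(),np.median(np.arctan2(Q[hb,2]-.05,-X[hb])), np.histogram(rad[hb],8))
```

```text
scene shutter [(0.62, np.int64(9695), [256, 217])]
scene hood [(0.82, np.int64(27839), [232, 258]), (0.23, np.int64(278), [450, 334])]
scene mat [(0.56, np.int64(4127), [211, 148])]
scene tray [(0.9, np.int64(10597), [412, 348])]
[ 0.66836871 -0.02290165  0.20103658] 0.0024494897569820873
Yrange [-0.12306777 -0.11924059  0.15834765  0.15922922]
handle 331 [ 0.43648263 -0.03633441  0.12011354] -0.051264887981044185 0.08355457242115016 0.24273674682370835 0.2939515891486999 (array([15, 14, 17, 13, 63, 79, 73, 57]), array([0.22503769, 0.22841358, 0.23178947, 0.23516536, 0.23854125,
       0.24191714, 0.24529303, 0.24866892, 0.25204481]))
top shutter [(0.96, np.int64(12474), [378, 201])]
top hood [(0.7, np.int64(20197), [378, 183])]
top mat [(0.58, np.int64(6581), [482, 251]), (0.39, np.int64(875), [224, 331])]
top tray []
[ 0.67040652 -0.02324557  0.20236272] 0.002093751649939357
Yrange [-0.12558068 -0.12122196  0.15413094  0.15680892]
handle 314 [ 0.43677194 -0.03893537  0.12130353] -0.04937721594019793 0.0815711232729533 0.2446939989607042 0.29569828125105657 (array([11, 11, 15, 15, 36, 71, 81, 74]), array([0.22540838, 0.22887874, 0.2323491 , 0.23581946, 0.23928982,
       0.24276018, 0.24623054, 0.2497009 , 0.25317126]))
```

```bash
cat >> h.py <<'E'
def M(q): return R.from_quat([q[1],q[2],q[3],q[0]])
def down(yaw,tilt=0.,flip=False):
    """tool x = down, tilted by tilt toward horizontal heading yaw; tool z (jaws) in vertical plane heading yaw (tilt=0: along heading)."""
    x=np.array([np.sin(tilt)*np.cos(yaw),np.sin(tilt)*np.sin(yaw),-np.cos(tilt)])
    z=np.array([np.cos(tilt)*np.cos(yaw),np.cos(tilt)*np.sin(yaw),np.sin(tilt)])
    if flip: z=-z
    return R.from_matrix(np.stack([x,np.cross(z,x),z],1))
def plan(pos,rot=None,vmax=.04,amax=8.0,n=None):
    s=telemetry.sense(); r0=M(s["orientation"]); p0=s["tcp_pos"]
    if rot is None: rot=r0
    rv=(r0.inv()*rot).as_rotvec(); dp=np.array(pos)-p0
    if n is None: n=int(max(np.ceil(np.linalg.norm(dp)/vmax),np.ceil(np.degrees(np.linalg.norm(rv))/amax),1))
    print("at",np.round(p0,4),"rows",n,"rv deg",np.round(np.degrees(rv),1))
    a=np.round(rv/n/np.radians(45),3)
    print(" ang/row",a.tolist())
    r=r0; L=[]
    for i in range(n):
        L.append(np.round(r.inv().apply(dp/n)/.2,3).tolist()); r=r*R.from_rotvec(a*np.radians(45))
    if np.abs(a).max()<.0015: print(" tr/row",L[0])
    else:
        for l in L: print("  ",l)
def st():
    s=telemetry.sense(); m=M(s["orientation"]).as_matrix()
    print("t",round(s["t"],2),"p",np.round(s["tcp_pos"],4),"X",np.round(m[:,0],3),"Z",np.round(m[:,2],3),"q",np.round(s["joint_pos"],2),"F",np.round(s["force"],1),"g",round(s["finger_gap"],3))
E
python3 - <<'E'
from h import *
st()
for f in (0,1):
  plan([.33,-.03,.30],down(-.023,0,f))
plan([.33,0,.30])
E
```

```text
t 2.3 p [0.2621 0.622  0.2377] X [ 0.  0. -1.] Z [0.388 0.922 0.   ] q [ 1.13  0.12  1.44  0.    1.58 -0.04] F [-0.6 -0.9  0.2] g 1.0
at [0.2621 0.622  0.2377] rows 17 rv deg [68.5  0.  -0. ]
 ang/row [0.09, 0.0, -0.0]
   [-0.018, -0.093, -0.169]
   [-0.018, -0.105, -0.162]
   [-0.018, -0.116, -0.154]
   [-0.018, -0.126, -0.146]
   [-0.018, -0.136, -0.136]
   [-0.018, -0.146, -0.126]
   [-0.018, -0.154, -0.116]
   [-0.018, -0.162, -0.105]
   [-0.018, -0.169, -0.093]
   [-0.018, -0.175, -0.081]
   [-0.018, -0.18, -0.068]
   [-0.018, -0.185, -0.055]
   [-0.018, -0.188, -0.042]
   [-0.018, -0.191, -0.029]
   [-0.018, -0.192, -0.015]
   [-0.018, -0.193, -0.002]
   [-0.018, -0.192, 0.012]
at [0.2621 0.622  0.2377] rows 17 rv deg [-111.5    0.     0. ]
 ang/row [-0.146, 0.0, 0.0]
   [-0.018, -0.093, -0.169]
   [-0.018, -0.073, -0.178]
   [-0.018, -0.052, -0.186]
   [-0.018, -0.03, -0.19]
   [-0.018, -0.008, -0.193]
   [-0.018, 0.014, -0.192]
   [-0.018, 0.036, -0.19]
   [-0.018, 0.057, -0.184]
   [-0.018, 0.078, -0.176]
   [-0.018, 0.097, -0.166]
   [-0.018, 0.116, -0.154]
   [-0.018, 0.133, -0.14]
   [-0.018, 0.148, -0.124]
   [-0.018, 0.161, -0.106]
   [-0.018, 0.172, -0.087]
   [-0.018, 0.181, -0.067]
   [-0.018, 0.187, -0.046]
at [0.2621 0.622  0.2377] rows 16 rv deg [0. 0. 0.]
 ang/row [0.0, 0.0, 0.0]
 tr/row [-0.019, -0.095, -0.171]
```

Request:
arm_command([
  {"translation":[-0.02,-0.09,-0.165],"angular":[0.09,0,0],"fingers":1},
  {"translation":[-0.02,-0.1,-0.155],"angular":[0.09,0,0],"fingers":1},
  {"translation":[-0.02,-0.11,-0.15],"angular":[0.09,0,0],"fingers":1},
  {"translation":[-0.02,-0.12,-0.14],"angular":[0.09,0,0],"fingers":1},
  {"translation":[-0.02,-0.135,-0.13],"angular":[0.09,0,0],"fingers":1},
  {"translation":[-0.02,-0.145,-0.12],"angular":[0.09,0,0],"fingers":1},
  {"translation":[-0.02,-0.155,-0.11],"angular":[0.09,0,0],"fingers":1},
  {"translation":[-0.02,-0.16,-0.1],"angular":[0.09,0,0],"fingers":1},
  {"translation":[-0.02,-0.17,-0.08],"angular":[0.09,0,0],"fingers":1},
  {"translation":[-0.02,-0.175,-0.07],"angular":[0.09,0,0],"fingers":1},
  {"translation":[-0.02,-0.18,-0.055],"angular":[0.09,0,0],"fingers":1},
  {"translation":[-0.02,-0.185,-0.04],"angular":[0.09,0,0],"fingers":1},
])

```text
t: 3.5
tcp_pos: [0.3135, 0.1618, 0.2858]
orientation: [0.7, -0.105, 0.699, 0.104]
force: [0.6, -1.1, -0.0]
finger_gap: 1.002
```

Run:
```python
from h import *
st()
plan([.36,-.037,.22],down(-.023,np.radians(40)))
```

```text
t 3.5 p [0.3135 0.1618 0.2858] X [ 0.002 -0.001 -1.   ] Z [0.956 0.293 0.001] q [ 0.41 -0.63  1.97 -0.    1.8   0.11] F [ 0.6 -1.1 -0. ] g 1.002
at [0.3135 0.1618 0.2858] rows 6 rv deg [ 17.7 -39.6  -6.3]
 ang/row [0.065, -0.147, -0.023]
   [0.055, -0.17, -0.012]
   [0.057, -0.169, -0.009]
   [0.059, -0.169, -0.008]
   [0.061, -0.168, -0.006]
   [0.064, -0.167, -0.005]
   [0.066, -0.166, -0.004]
```

Run:
```python
from h import *
plan([.41,-.037,.25],down(-.023,np.radians(14)))
```

```text
at [0.3135 0.1618 0.2858] rows 6 rv deg [ 18.3 -13.8  -2.2]
 ang/row [0.068, -0.051, -0.008]
   [0.03, -0.182, 0.028]
   [0.033, -0.18, 0.037]
   [0.035, -0.178, 0.045]
   [0.038, -0.175, 0.053]
   [0.042, -0.172, 0.06]
   [0.045, -0.168, 0.068]
```

Request:
arm_command([
  {"translation":[0.03,-0.182,0.028],"angular":[0.068,-0.051,-0.008],"fingers":0.4},
  {"translation":[0.033,-0.18,0.037],"angular":[0.068,-0.051,-0.008],"fingers":0.4},
  {"translation":[0.035,-0.178,0.045],"angular":[0.068,-0.051,-0.008],"fingers":0.4},
  {"translation":[0.038,-0.175,0.053],"angular":[0.068,-0.051,-0.008],"fingers":0.32},
  {"translation":[0.042,-0.172,0.06],"angular":[0.068,-0.051,-0.008],"fingers":0.32},
  {"translation":[0.045,-0.168,0.068],"angular":[0.068,-0.051,-0.008],"fingers":0.32},
])

```text
t: 4.1
tcp_pos: [0.4104, -0.0471, 0.2534]
orientation: [0.793, 0.012, 0.609, -0.015]
force: [0.0, 1.1, -1.0]
finger_gap: 0.535
```

Run:
```python
from h import *
st()
plan([.418,-.037,.22],down(-.023,np.radians(14)))
```

```text
t 4.1 p [ 0.4104 -0.0471  0.2534] X [ 0.259 -0.009 -0.966] Z [ 0.965 -0.037  0.259] q [-0.21 -0.67  2.06  0.04  1.49 -0.17] F [ 0.   1.1 -1. ] g 0.535
at [ 0.4104 -0.0471  0.2534] rows 1 rv deg [-0.9  1.   0.2]
 ang/row [-0.019, 0.022, 0.004]
   [0.171, 0.052, -0.009]
```

Request:
arm_command([
  {"translation":[0.15,0.05,0.005],"angular":[-0.02,0.02,0],"fingers":0.32},
  {"translation":[0,0,0],"angular":[0,0,0],"fingers":0.32},
  {"translation":[0,0,0],"angular":[0,0,0],"fingers":0.32},
  {"translation":[0,0,0],"angular":[0,0,0],"fingers":0.32},
])

```text
t: 4.5
tcp_pos: [0.4196, -0.0426, 0.2253]
orientation: [0.789, 0.009, 0.614, -0.014]
force: [0.4, 0.3, -0.4]
finger_gap: 0.325
```

Run:
```python
from h import *
st()
plan([.437,-.0375,.127],None,.025)
c=cam("scene"); cv2.imwrite("pics/b.png",cv2.resize(c["img"][120:290,200:400],None,fx=3,fy=3))
```

```text
t 4.5 p [ 0.4196 -0.0426  0.2253] X [ 0.246 -0.012 -0.969] Z [ 0.969 -0.032  0.246] q [-0.18 -0.64  2.09  0.03  1.44 -0.15] F [ 0.4  0.3 -0.4] g 0.325
at [ 0.4196 -0.0426  0.2253] rows 4 rv deg [0. 0. 0.]
 ang/row [0.0, 0.0, 0.0]
 tr/row [0.124, 0.008, -0.009]
```

View pics/b.png

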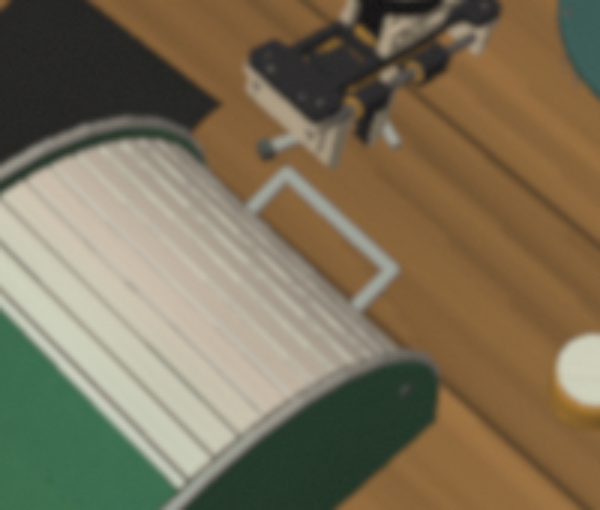

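The gripper hangs just above the handle bar (enlarged crop, bar from (288,172) to (395,268)), with the jaw plane across it. I lower it over the bar.

Request:
arm_command([
  {"translation":[0.125,0.01,-0.01],"angular":[0,0,0],"fingers":0.32},
  {"translation":[0.125,0.01,-0.01],"angular":[0,0,0],"fingers":0.32},
  {"translation":[0.125,0.01,-0.01],"angular":[0,0,0],"fingers":0.32},
  {"translation":[0.1,0.01,-0.01],"angular":[0,0,0],"fingers":0.32},
  {"translation":[0,0,0],"angular":[0,0,0],"fingers":0.32},
])

```text
t: 5.05
tcp_pos: [0.4367, -0.0326, 0.1348]
orientation: [0.791, 0.006, 0.611, -0.012]
force: [-4.4, 0.0, -0.4]
finger_gap: 0.319
```

Run:
```python
from h import *
st()
for n in ("scene","top"):
  c=cam(n); u,v=map(int,px(c,[.44,-.04,.12])); cv2.imwrite(f"pics/b2{n}.png",cv2.resize(c["img"][v-60:v+60,u-80:u+80],None,fx=4,fy=4))
```

```text
t 5.05 p [ 0.4367 -0.0326  0.1348] X [ 0.253 -0.012 -0.967] Z [ 0.967 -0.024  0.253] q [-0.15 -0.57  2.2   0.03  1.26 -0.13] F [-4.4  0.  -0.4] g 0.319
```

View pics/b2scene.png

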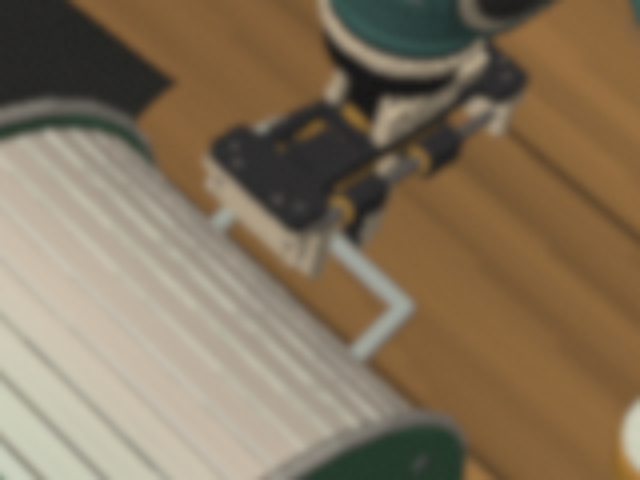

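View pics/b2top.png

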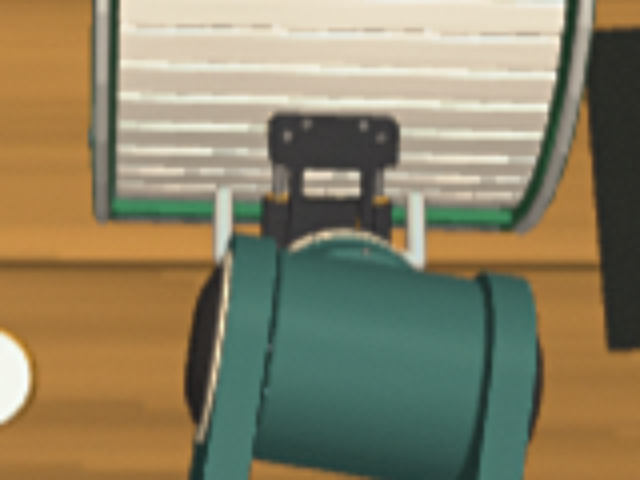

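Request:
arm_command([
  {"translation":[0,0,0.02],"angular":[0,0,0],"fingers":0.32},
  {"translation":[0,0,0],"angular":[0,0,0],"fingers":0.32},
])

```text
t: 5.35
tcp_pos: [0.4428, -0.0323, 0.1406]
orientation: [0.794, 0.005, 0.608, -0.012]
force: [0.1, -0.1, 0.6]
finger_gap: 0.323
```

Run:
```python
from h import *
st()
```

```text
t 5.35 p [ 0.4428 -0.0323  0.1406] X [ 0.26  -0.012 -0.965] Z [ 0.965 -0.023  0.26 ] q [-0.15 -0.57  2.19  0.03  1.26 -0.13] F [ 0.1 -0.1  0.6] g 0.323
```

Request:
arm_command([
  {"translation":[0.05,0,-0.01],"angular":[0,0,0],"fingers":0.32},
  {"translation":[0.045,0,-0.01],"angular":[0,0,0],"fingers":0.32},
  {"translation":[0,0,0],"angular":[0,0,0],"fingers":0.32},
])

```text
t: 5.65
tcp_pos: [0.4447, -0.0323, 0.1214]
orientation: [0.795, 0.005, 0.607, -0.012]
force: [0.2, 0.9, 0.4]
finger_gap: 0.323
```

Run:
```python
from h import *
st()
```

```text
t 5.65 p [ 0.4447 -0.0323  0.1214] X [ 0.263 -0.012 -0.965] Z [ 0.965 -0.022  0.263] q [-0.15 -0.55  2.21  0.03  1.22 -0.13] F [0.2 0.9 0.4] g 0.323
```

No contact force here. Now I close on the bar.

Request:
arm_command([
  {"translation":[0,0,0],"angular":[0,0,0],"fingers":0.05},
  {"translation":[0,0,0],"angular":[0,0,0],"fingers":0.05},
  {"translation":[0,0,0],"angular":[0,0,0],"fingers":0.05},
  {"translation":[0,0,0],"angular":[0,0,0],"fingers":0.05},
  {"translation":[0,0,0],"angular":[0,0,0],"fingers":0.05},
])

```text
t: 6.15
tcp_pos: [0.4446, -0.0324, 0.1213]
orientation: [0.795, 0.005, 0.607, -0.012]
force: [-0.3, 0.4, 1.1]
finger_gap: 0.055
```

Run:
```python
from h import *
st()
s=telemetry.sense(); m=M(s["orientation"])
# arc rows: pull around axis
A=np.array([.669,.05]); p=s["tcp_pos"]; d=np.array([A[0]-p[0],p[2]-A[1]]); r=np.hypot(*d); th=np.arctan2(d[1],d[0]); print("r",r,"th",th,"q",th-.105)
N=26; ths=np.linspace(th,1.7,N+1)
P=[np.array([A[0]-r*np.cos(t),p[1],A[1]+r*np.sin(t)]) for t in ths]
for i in range(N): print(i,round(ths[i+1]-.105,2),np.round(m.inv().apply(P[i+1]-P[i])/.2,3).tolist(),np.round(P[i+1],3).tolist())
```

```text
t 6.15 p [ 0.4446 -0.0324  0.1213] X [ 0.263 -0.012 -0.965] Z [ 0.965 -0.023  0.263] q [-0.15 -0.55  2.21  0.03  1.22 -0.13] F [-0.3  0.4  1.1] g 0.055
r 0.23542460414262276 th 0.3079080399223705 q 0.2029080399223705
0 0.26 [-0.052, 0.0, 0.036] [0.449, -0.032, 0.133]
1 0.31 [-0.05, 0.0, 0.038] [0.454, -0.032, 0.145]
2 0.36 [-0.048, 0.0, 0.041] [0.459, -0.032, 0.156]
3 0.42 [-0.046, 0.0, 0.043] [0.465, -0.032, 0.167]
4 0.47 [-0.043, 0.0, 0.046] [0.472, -0.032, 0.178]
5 0.52 [-0.041, 0.001, 0.048] [0.479, -0.032, 0.189]
6 0.58 [-0.038, 0.001, 0.05] [0.486, -0.032, 0.199]
7 0.63 [-0.035, 0.001, 0.052] [0.495, -0.032, 0.208]
8 0.68 [-0.033, 0.001, 0.054] [0.503, -0.032, 0.217]
9 0.74 [-0.03, 0.001, 0.056] [0.512, -0.032, 0.226]
10 0.79 [-0.027, 0.001, 0.057] [0.522, -0.032, 0.234]
11 0.85 [-0.023, 0.001, 0.058] [0.532, -0.032, 0.242]
12 0.9 [-0.02, 0.001, 0.06] [0.543, -0.032, 0.249]
13 0.95 [-0.017, 0.001, 0.061] [0.553, -0.032, 0.255]
14 1.01 [-0.014, 0.001, 0.061] [0.565, -0.032, 0.261]
15 1.06 [-0.01, 0.001, 0.062] [0.576, -0.032, 0.266]
16 1.11 [-0.007, 0.001, 0.063] [0.588, -0.032, 0.271]
17 1.17 [-0.004, 0.001, 0.063] [0.6, -0.032, 0.275]
18 1.22 [-0.0, 0.001, 0.063] [0.612, -0.032, 0.278]
19 1.27 [0.003, 0.001, 0.063] [0.624, -0.032, 0.281]
20 1.33 [0.006, 0.001, 0.063] [0.636, -0.032, 0.283]
21 1.38 [0.01, 0.002, 0.062] [0.649, -0.032, 0.285]
22 1.43 [0.013, 0.002, 0.062] [0.662, -0.032, 0.285]
23 1.49 [0.016, 0.002, 0.061] [0.674, -0.032, 0.285]
24 1.54 [0.02, 0.002, 0.06] [0.687, -0.032, 0.285]
25 1.6 [0.023, 0.002, 0.059] [0.699, -0.032, 0.283]
```

Run:
```python
from h import *
c=cam("scene"); 
print(pin(c,"shutter_grip"))
P,u,v=cloud(c)
th=.0233; d=P[:,:2]-[.669,-.043]; e=np.array([np.cos(-th),np.sin(-th)]); X=d@e; Y=d@[-e[1],e[0]]
m=(X<-.15)&(X>-.28)&(abs(Y)>.03)&(abs(Y)<.065)&(P[:,2]>.03)
rad=np.hypot(X,P[:,2]-.05); m&=(rad>.232)&(rad<.256)
for s in(-1,1):
    k=m&(Y*s>0); print(s,k.sum(),np.median(P[k],0) if k.any() else 0, np.median(np.arctan2(P[k,2]-.05,-X[k])) if k.any() else 0, np.median(rad[k]))
img=c["img"].copy()
for p in([.439,-.0375,.119],list(telemetry.sense()["tcp_pos"])): cv2.circle(img,tuple(int(round(a)) for a in px(c,p)),1,(0,0,255),-1)
cv2.imwrite("pics/b3.png",cv2.resize(img[140:240,250:390],None,fx=5,fy=5))
```

```text
[(0.58, [0.4234, -0.0406, 0.0905], [315.0, 196.0]), (0.43, [0.3528, 0.1723, 0.0054], [396.0, 249.0])]
-1 1 [ 0.50290107 -0.06925721  0.23703232] 0.8465749913812197 0.24970418317741674
1 161 [0.43802931 0.0028357  0.10056136] 0.2074107192262682 0.24494856233935686
```

View pics/b3.png

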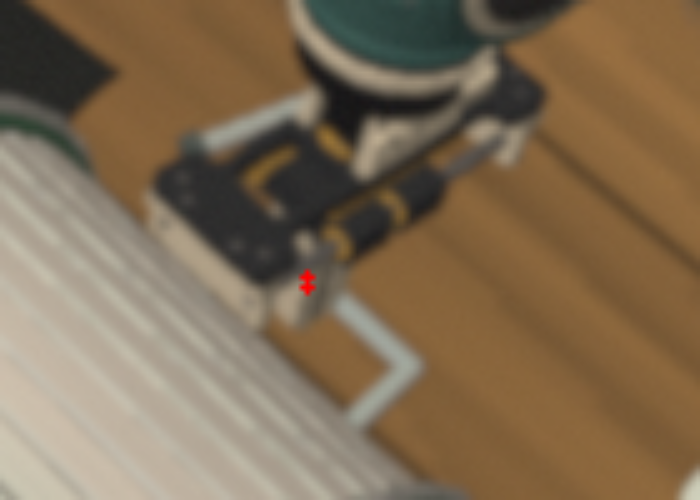

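The closed gap is 5 mm, so the bar was missed. A fingertip pushed the cover down, and the handle now sits near z≈0.095. I back up and measure the bar itself.

Request:
arm_command([
  {"translation":[-0.15,0,-0.02],"angular":[0,0,0],"fingers":0.4},
  {"translation":[-0.2,0,-0.02],"angular":[0,0,0],"fingers":0.4},
  {"translation":[-0.2,0,-0.02],"angular":[0,0,0],"fingers":0.4},
  {"translation":[-0.1,0,-0.1],"angular":[0,0,0],"fingers":0.4},
])

```text
t: 6.65
tcp_pos: [0.3776, -0.0297, 0.2393]
orientation: [0.792, 0.005, 0.61, -0.011]
force: [-0.8, -0.3, 0.3]
finger_gap: 0.343
```

Run:
```python
from h import *
st()
for n in("scene","top"):
    c=cam(n); print(n,pin(c,"shutter_grip"),pin(c,"shutter_grip") and 0)
    P,u,v=cloud(c)
    m=(P[:,0]>.40)&(P[:,0]<.46)&(P[:,1]>-.11)&(P[:,1]<.04)&(P[:,2]>.06)&(P[:,2]<.125)
    Q=P[m]; print(len(Q))
    for a in np.arange(-.11,.04,.01):
        k=(Q[:,1]>=a)&(Q[:,1]<a+.01)
        if k.sum()>2: print(round(a,2),k.sum(),np.round([Q[k,0].min(),np.median(Q[k,0]),Q[k,0].max(),Q[k,2].min(),np.median(Q[k,2]),Q[k,2].max()],4))
    u0,v0=map(int,px(c,[.44,-.04,.12])); cv2.imwrite(f"pics/b4{n}.png",cv2.resize(c["img"][v0-60:v0+60,u0-80:u0+80],None,fx=4,fy=4))
```

```text
t 6.65 p [ 0.3776 -0.0297  0.2393] X [ 0.256 -0.011 -0.967] Z [ 0.966 -0.022  0.256] q [-0.17 -0.77  2.14  0.03  1.52 -0.14] F [-0.8 -0.3  0.3] g 0.343
scene [(0.59, [0.4258, -0.0418, 0.0933], [314.0, 196.0])] 0
368
-0.11 16 [0.4252 0.4435 0.4571 0.0853 0.0925 0.0988]
-0.1 64 [0.4221 0.4408 0.4598 0.0811 0.0946 0.1033]
-0.09 19 [0.4205 0.4261 0.4324 0.0901 0.0955 0.1001]
-0.08 17 [0.4198 0.4273 0.433  0.0926 0.0955 0.1019]
-0.07 20 [0.4208 0.4277 0.4314 0.0909 0.097  0.1008]
-0.06 20 [0.4214 0.4286 0.4327 0.0898 0.0973 0.102 ]
-0.05 19 [0.4203 0.4293 0.4345 0.0894 0.0966 0.1006]
-0.04 20 [0.4219 0.4296 0.4348 0.0911 0.0976 0.1027]
-0.03 19 [0.4221 0.4294 0.4336 0.0857 0.0974 0.1027]
-0.02 21 [0.4232 0.4296 0.4339 0.091  0.0971 0.1021]
-0.01 17 [0.424  0.4299 0.4343 0.0883 0.0967 0.1004]
-0.0 22 [0.4229 0.4293 0.4346 0.091  0.096  0.1003]
0.01 38 [0.4234 0.4331 0.4598 0.0866 0.0939 0.1006]
0.02 56 [0.4251 0.4392 0.4595 0.0863 0.0947 0.1012]
top [(0.7, [0.4253, -0.0406, 0.0909], [373.0, 273.0])] 0
150
-0.11 3 [0.4236 0.4258 0.4285 0.0933 0.0969 0.0994]
-0.1 6 [0.4233 0.4246 0.4259 0.0961 0.0978 0.1002]
-0.08 3 [0.4234 0.4234 0.4235 0.0936 0.0959 0.0966]
-0.07 4 [0.4233 0.4234 0.4234 0.0939 0.0952 0.0963]
-0.06 4 [0.4232 0.4233 0.4234 0.0934 0.0955 0.0976]
-0.05 4 [0.4231 0.4233 0.4234 0.0917 0.096  0.0986]
-0.02 8 [0.4255 0.4293 0.4331 0.0936 0.0973 0.1011]
-0.01 18 [0.4254 0.4304 0.4358 0.0922 0.0987 0.1004]
-0.0 20 [0.4252 0.4304 0.4357 0.0921 0.0968 0.1023]
0.01 38 [0.4251 0.4357 0.4583 0.0898 0.0958 0.1037]
0.02 40 [0.4253 0.4431 0.4587 0.0887 0.0953 0.1028]
```

View pics/b4scene.png

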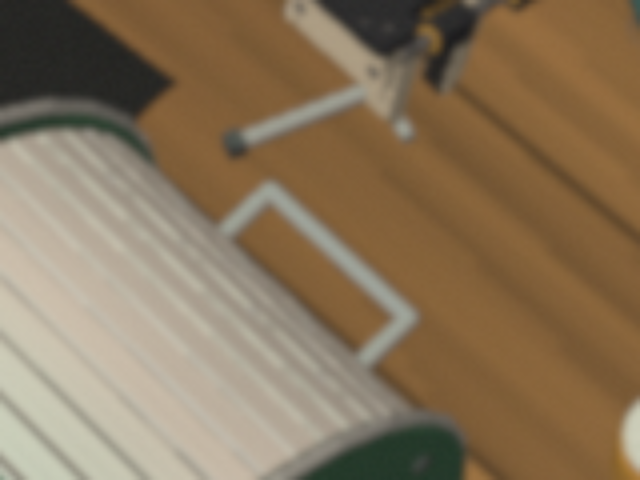

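Run:
```python
from h import *
plan([.402,-.037,.195],None,.04)
```

```text
at [ 0.3777 -0.0297  0.2348] rows 2 rv deg [0. 0. 0.]
 ang/row [0.0, 0.0, 0.0]
 tr/row [0.112, -0.016, 0.034]
```

Request:
arm_command([
  {"translation":[0.11,-0.015,0.035],"angular":[0,0,0],"fingers":0.28},
  {"translation":[0.11,-0.015,0.035],"angular":[0,0,0],"fingers":0.28},
  {"translation":[0,0,0],"angular":[0,0,0],"fingers":0.28},
  {"translation":[0,0,0],"angular":[0,0,0],"fingers":0.28},
])

```text
t: 7.35
tcp_pos: [0.4034, -0.0364, 0.1912]
orientation: [0.789, 0.006, 0.614, -0.011]
force: [0.4, 0.2, -0.2]
finger_gap: 0.283
```

Run:
```python
from h import *
st()
plan([.4255,-.0375,.104],None,.02)
```

```text
t 7.35 p [ 0.4034 -0.0364  0.1912] X [ 0.246 -0.009 -0.969] Z [ 0.969 -0.023  0.246] q [-0.18 -0.68  2.17  0.03  1.41 -0.15] F [ 0.4  0.2 -0.2] g 0.283
at [ 0.4034 -0.0364  0.1912] rows 5 rv deg [0. 0. 0.]
 ang/row [0.0, 0.0, 0.0]
 tr/row [0.09, -0.0, 0.0]
```

Request:
arm_command([
  {"translation":[0.09,0,0],"angular":[0,0,0],"fingers":0.28},
  {"translation":[0.09,0,0],"angular":[0,0,0],"fingers":0.28},
  {"translation":[0.09,0,0],"angular":[0,0,0],"fingers":0.28},
  {"translation":[0.04,0,0],"angular":[0,0,0],"fingers":0.28},
  {"translation":[0,0,0],"angular":[0,0,0],"fingers":0.28},
])

```text
t: 7.85
tcp_pos: [0.4191, -0.0366, 0.1326]
orientation: [0.79, 0.006, 0.613, -0.011]
force: [0.3, -0.1, 0.2]
finger_gap: 0.285
```

Run:
```python
from h import *
st()
plan([.4255,-.0375,.104],None,.02)
```

```text
t 7.85 p [ 0.4191 -0.0366  0.1326] X [ 0.247 -0.009 -0.969] Z [ 0.969 -0.022  0.248] q [-0.17 -0.62  2.23  0.03  1.29 -0.15] F [ 0.3 -0.1  0.2] g 0.285
at [ 0.4191 -0.0366  0.1326] rows 2 rv deg [0. 0. 0.]
 ang/row [0.0, 0.0, 0.0]
 tr/row [0.073, -0.002, -0.002]
```

Request:
arm_command([
  {"translation":[0.07,0,0],"angular":[0,0,0],"fingers":0.28},
  {"translation":[0.07,0,0],"angular":[0,0,0],"fingers":0.28},
  {"translation":[0.01,0,0],"angular":[0,0,0],"fingers":0.28},
])

```text
t: 8.15
tcp_pos: [0.4277, -0.0369, 0.1045]
orientation: [0.791, 0.006, 0.612, -0.011]
force: [0.3, -0.8, 0.4]
finger_gap: 0.28
```

Run:
```python
from h import *
st()
c=cam("scene"); print(pin(c,"shutter_grip"))
```

```text
t 8.15 p [ 0.4277 -0.0369  0.1045] X [ 0.251 -0.01  -0.968] Z [ 0.968 -0.022  0.251] q [-0.17 -0.58  2.25  0.03  1.22 -0.15] F [ 0.3 -0.8  0.4] g 0.28
[(0.55, [0.4275, -0.043, 0.0953], [313.0, 196.0])]
```

Request:
arm_command([
  {"translation":[0,0,0],"angular":[0,0,0],"fingers":0.05},
  {"translation":[0,0,0],"angular":[0,0,0],"fingers":0.05},
  {"translation":[0,0,0],"angular":[0,0,0],"fingers":0.05},
  {"translation":[0,0,0],"angular":[0,0,0],"fingers":0.05},
])

```text
t: 8.65
tcp_pos: [0.4246, -0.0369, 0.1052]
orientation: [0.788, 0.006, 0.615, -0.011]
force: [13.5, -0.3, -8.7]
finger_gap: 0.116
```

```bash
cat > arc.py <<'E'
from h import *
import sys
st()
s=telemetry.sense(); m=M(s["orientation"])
A=np.array([float(sys.argv[1]) if len(sys.argv)>1 else .664,.05]); p=s["tcp_pos"]; d=np.array([A[0]-p[0],p[2]-A[1]]); r=np.hypot(*d); th=np.arctan2(d[1],d[0]); print("r",r,"th",th)
t=th
P=p
r=float(sys.argv[2]) if len(sys.argv)>2 else r
for i in range(12):
    t=min(t+.06,1.75); Pn=np.array([A[0]-r*np.cos(t),p[1],A[1]+r*np.sin(t)])
    print(np.round(m.inv().apply(Pn-P)/.2,3).tolist(),np.round(Pn,3).tolist()); P=Pn
E
python3 arc.py
```

```text
t 8.65 p [ 0.4246 -0.0369  0.1052] X [ 0.243 -0.01  -0.97 ] Z [ 0.97  -0.022  0.243] q [-0.17 -0.58  2.25  0.03  1.23 -0.15] F [13.5 -0.3 -8.7] g 0.116
r 0.24564076982132962 th 0.2264831547295899
[-0.065, 0.0, 0.035] [0.428, -0.037, 0.119]
[-0.062, 0.0, 0.039] [0.433, -0.037, 0.133]
[-0.06, 0.0, 0.043] [0.438, -0.037, 0.147]
[-0.057, 0.0, 0.046] [0.445, -0.037, 0.16]
[-0.054, 0.001, 0.05] [0.452, -0.037, 0.173]
[-0.051, 0.001, 0.053] [0.459, -0.037, 0.186]
[-0.048, 0.001, 0.056] [0.468, -0.037, 0.198]
[-0.045, 0.001, 0.059] [0.477, -0.037, 0.209]
[-0.041, 0.001, 0.061] [0.487, -0.037, 0.22]
[-0.037, 0.001, 0.064] [0.498, -0.037, 0.231]
[-0.033, 0.001, 0.066] [0.509, -0.037, 0.24]
[-0.029, 0.001, 0.068] [0.52, -0.037, 0.249]
```

```bash
sed -i 's/,\.05\]); p=s/,.0597]); p=s/' arc.py; python3 arc.py .6615 .24
```

```text
t 8.65 p [ 0.4246 -0.0369  0.1052] X [ 0.243 -0.01  -0.97 ] Z [ 0.97  -0.022  0.243] q [-0.17 -0.58  2.25  0.03  1.23 -0.15] F [13.5 -0.3 -8.7] g 0.116
r 0.24119038775952642 th 0.1896122086519303
[-0.062, 0.0, 0.038] [0.429, -0.037, 0.119]
[-0.062, 0.0, 0.036] [0.433, -0.037, 0.133]
[-0.06, 0.0, 0.04] [0.438, -0.037, 0.146]
[-0.058, 0.0, 0.043] [0.443, -0.037, 0.16]
[-0.055, 0.0, 0.047] [0.45, -0.037, 0.173]
[-0.052, 0.001, 0.05] [0.457, -0.037, 0.185]
[-0.049, 0.001, 0.053] [0.465, -0.037, 0.197]
[-0.046, 0.001, 0.056] [0.473, -0.037, 0.209]
[-0.042, 0.001, 0.058] [0.483, -0.037, 0.22]
[-0.039, 0.001, 0.061] [0.493, -0.037, 0.23]
[-0.035, 0.001, 0.063] [0.503, -0.037, 0.24]
[-0.031, 0.001, 0.065] [0.514, -0.037, 0.249]
```

Request:
arm_command([
  {"translation":[-0.062,0,0.033],"angular":[0,0,0],"fingers":0.05},
  {"translation":[-0.062,0,0.036],"angular":[0,0,0],"fingers":0.05},
  {"translation":[-0.06,0,0.04],"angular":[0,0,0],"fingers":0.05},
  {"translation":[-0.058,0,0.043],"angular":[0,0,0],"fingers":0.05},
])

```text
t: 9.05
tcp_pos: [0.4405, -0.0373, 0.1596]
orientation: [0.786, 0.006, 0.618, -0.011]
force: [-1.7, -1.3, -6.6]
finger_gap: 0.116
```

```bash
python3 arc.py .6615 .24; python3 -c "
from h import *
print(pin(cam('scene'),'shutter_grip'))"
```

```text
t 9.05 p [ 0.4405 -0.0373  0.1596] X [ 0.235 -0.01  -0.972] Z [ 0.972 -0.022  0.235] q [-0.16 -0.56  2.15  0.03  1.32 -0.14] F [-1.7 -1.3 -6.6] g 0.116
r 0.24253705696539662 th 0.4245591301296706
[-0.048, 0.001, 0.056] [0.449, -0.037, 0.171]
[-0.053, 0.001, 0.049] [0.456, -0.037, 0.184]
[-0.05, 0.001, 0.052] [0.464, -0.037, 0.196]
[-0.046, 0.001, 0.055] [0.473, -0.037, 0.208]
[-0.043, 0.001, 0.058] [0.482, -0.037, 0.219]
[-0.039, 0.001, 0.06] [0.492, -0.037, 0.229]
[-0.036, 0.001, 0.063] [0.502, -0.037, 0.239]
[-0.032, 0.001, 0.065] [0.513, -0.037, 0.248]
[-0.028, 0.001, 0.066] [0.525, -0.037, 0.257]
[-0.024, 0.001, 0.068] [0.537, -0.037, 0.265]
[-0.02, 0.001, 0.069] [0.549, -0.037, 0.272]
[-0.016, 0.001, 0.07] [0.562, -0.037, 0.278]
[(0.83, [0.4405, -0.0432, 0.145], [309.0, 188.0])]
```

It works: the cover follows with low forces.

Request:
arm_command([
  {"translation":[-0.05,0,0.052],"angular":[0,0,0],"fingers":0.05},
  {"translation":[-0.053,0,0.049],"angular":[0,0,0],"fingers":0.05},
  {"translation":[-0.05,0,0.052],"angular":[0,0,0],"fingers":0.05},
  {"translation":[-0.046,0,0.055],"angular":[0,0,0],"fingers":0.05},
  {"translation":[-0.043,0,0.058],"angular":[0,0,0],"fingers":0.05},
  {"translation":[-0.039,0,0.06],"angular":[0,0,0],"fingers":0.05},
])

```text
t: 9.75
tcp_pos: [0.4903, -0.0385, 0.236]
orientation: [0.784, 0.005, 0.621, -0.011]
force: [1.1, -2.0, -6.8]
finger_gap: 0.118
```

```bash
python3 arc.py .6615 .24
```

```text
t 9.75 p [ 0.4903 -0.0385  0.236 ] X [ 0.228 -0.011 -0.974] Z [ 0.973 -0.022  0.228] q [-0.14 -0.45  1.95  0.02  1.41 -0.12] F [ 1.1 -2.  -6.8] g 0.118
r 0.2457276276229234 th 0.7999902255560799
[-0.011, 0.002, 0.078] [0.505, -0.038, 0.242]
[-0.031, 0.001, 0.065] [0.516, -0.038, 0.251]
[-0.027, 0.001, 0.067] [0.528, -0.038, 0.259]
[-0.023, 0.001, 0.068] [0.54, -0.038, 0.267]
[-0.019, 0.001, 0.069] [0.553, -0.038, 0.274]
[-0.015, 0.001, 0.07] [0.566, -0.038, 0.28]
[-0.011, 0.001, 0.071] [0.579, -0.038, 0.285]
[-0.007, 0.002, 0.072] [0.593, -0.038, 0.29]
[-0.002, 0.002, 0.072] [0.607, -0.038, 0.293]
[0.002, 0.002, 0.072] [0.621, -0.038, 0.296]
[0.006, 0.002, 0.072] [0.635, -0.038, 0.298]
[0.011, 0.002, 0.071] [0.649, -0.038, 0.299]
```

Request:
arm_command([
  {"translation":[-0.022,0,0.07],"angular":[0,0,0],"fingers":0.05},
  {"translation":[-0.029,0,0.065],"angular":[0,0,0],"fingers":0.05},
  {"translation":[-0.026,0,0.067],"angular":[0,0,0],"fingers":0.05},
  {"translation":[-0.022,0,0.068],"angular":[0,0,0],"fingers":0.05},
  {"translation":[-0.018,0,0.069],"angular":[0,0,0],"fingers":0.05},
  {"translation":[-0.014,0,0.07],"angular":[0,0,0],"fingers":0.05},
])

```text
t: 10.35
tcp_pos: [0.5665, -0.0404, 0.2891]
orientation: [0.784, 0.005, 0.621, -0.012]
force: [-1.0, -0.5, -9.5]
finger_gap: 0.113
```

```bash
python3 arc.py .6615 .24
```

```text
t 10.35 p [ 0.5665 -0.0404  0.2891] X [ 0.229 -0.013 -0.973] Z [ 0.973 -0.022  0.229] q [-0.12 -0.27  1.74  0.02  1.45 -0.1 ] F [-1.  -0.5 -9.5] g 0.113
r 0.24830246718452034 th 1.1782724956342232
[0.032, 0.002, 0.078] [0.583, -0.04, 0.287]
[-0.005, 0.002, 0.072] [0.597, -0.04, 0.291]
[-0.001, 0.002, 0.072] [0.611, -0.04, 0.294]
[0.003, 0.002, 0.072] [0.625, -0.04, 0.297]
[0.008, 0.002, 0.072] [0.639, -0.04, 0.299]
[0.012, 0.002, 0.071] [0.654, -0.04, 0.3]
[0.016, 0.002, 0.07] [0.668, -0.04, 0.3]
[0.02, 0.002, 0.069] [0.682, -0.04, 0.299]
[0.025, 0.002, 0.068] [0.697, -0.04, 0.297]
[0.015, 0.001, 0.035] [0.704, -0.04, 0.296]
[0.0, 0.0, 0.0] [0.704, -0.04, 0.296]
[0.0, 0.0, 0.0] [0.704, -0.04, 0.296]
```

Request:
arm_command([
  {"translation":[0.01,0,0.075],"angular":[0,0,0],"fingers":0.05},
  {"translation":[0.005,0,0.072],"angular":[0,0,0],"fingers":0.05},
  {"translation":[0.005,0,0.072],"angular":[0,0,0],"fingers":0.05},
  {"translation":[0.007,0,0.072],"angular":[0,0,0],"fingers":0.05},
  {"translation":[0.01,0,0.072],"angular":[0,0,0],"fingers":0.05},
  {"translation":[0.013,0,0.071],"angular":[0,0,0],"fingers":0.05},
])

```text
t: 10.95
tcp_pos: [0.6581, -0.0427, 0.3094]
orientation: [0.786, 0.004, 0.618, -0.012]
force: [-2.4, -0.9, -9.8]
finger_gap: 0.113
```

```bash
python3 arc.py .6615 .24; python3 -c "
from h import *
for n in ('scene','top'): print(pin(cam(n),'shutter_grip'))"
```

```text
t 10.95 p [ 0.6581 -0.0427  0.3094] X [ 0.236 -0.014 -0.972] Z [ 0.972 -0.022  0.236] q [-0.11 -0.07  1.53  0.01  1.45 -0.08] F [-2.4 -0.9 -9.8] g 0.113
r 0.24974126519108028 th 1.5572697958829276
[0.066, 0.002, 0.059] [0.673, -0.043, 0.299]
[0.022, 0.002, 0.068] [0.687, -0.043, 0.298]
[0.026, 0.002, 0.067] [0.701, -0.043, 0.296]
[0.006, 0.0, 0.014] [0.704, -0.043, 0.296]
[0.0, 0.0, 0.0] [0.704, -0.043, 0.296]
[0.0, 0.0, 0.0] [0.704, -0.043, 0.296]
[0.0, 0.0, 0.0] [0.704, -0.043, 0.296]
[0.0, 0.0, 0.0] [0.704, -0.043, 0.296]
[0.0, 0.0, 0.0] [0.704, -0.043, 0.296]
[0.0, 0.0, 0.0] [0.704, -0.043, 0.296]
[0.0, 0.0, 0.0] [0.704, -0.043, 0.296]
[0.0, 0.0, 0.0] [0.704, -0.043, 0.296]
[(0.96, [0.6583, -0.0479, 0.2908], [230.0, 217.0]), (0.59, [0.3338, -0.1608, -0.0035], [306.0, 165.0])]
[(0.4, [0.4919, -0.3467, 0.0032], [483.0, 251.0])]
```

Request:
arm_command([
  {"translation":[0.03,0,0.065],"angular":[0,0,0],"fingers":0.05},
  {"translation":[0.025,0,0.065],"angular":[0,0,0],"fingers":0.05},
  {"translation":[0.02,0,0.03],"angular":[0,0,0],"fingers":0.05},
])

```text
t: 11.45
tcp_pos: [0.6924, -0.0435, 0.3076]
orientation: [0.787, 0.004, 0.616, -0.013]
force: [-66.8, 2.9, 34.7]
finger_gap: 0.104
```

```bash
python3 -c "
from h import *
st()
for n in ('scene',): print(pin(cam(n),'shutter_grip'))"
```

```text
t 11.45 p [ 0.6924 -0.0435  0.3076] X [ 0.24  -0.015 -0.971] Z [ 0.97  -0.022  0.241] q [-0.1  -0.    1.46  0.01  1.44 -0.08] F [-66.8   2.9  34.7] g 0.104
[(0.85, [0.6936, -0.0478, 0.2878], [216.0, 229.0])]
```

At the upper stop (bar x≈0.693). I release and lift away.

Request:
arm_command([
  {"translation":[-0.02,0,-0.02],"angular":[0,0,0],"fingers":0.3},
  {"translation":[0,0,0],"angular":[0,0,0],"fingers":0.35},
  {"translation":[0,0,0],"angular":[0,0,0],"fingers":0.4},
  {"translation":[-0.15,0,0],"angular":[0,0,0],"fingers":0.4},
  {"translation":[-0.2,0,0],"angular":[0,0,0],"fingers":0.4},
  {"translation":[-0.2,0,-0.1],"angular":[0,0,0],"fingers":0.6},
  {"translation":[0,0,-0.2],"angular":[0,0,0],"fingers":0.8},
  {"translation":[0,0,-0.2],"angular":[0,0,0],"fingers":1},
  {"translation":[0,0,-0.2],"angular":[0,0,0],"fingers":1},
  {"translation":[0,0,-0.2],"angular":[0,0,0],"fingers":1},
])

```text
t: 12.55
tcp_pos: [0.4834, -0.0373, 0.3768]
orientation: [0.788, 0.004, 0.616, -0.012]
force: [-0.0, 0.8, 0.1]
finger_gap: 0.783
```

Run:
```python
from h import *
st()
for n in("scene","top"):
    c=cam(n); cv2.imwrite(f"pics/c_{n}.png",c["img"])
    for l in["shutter_grip","tub","tub_seat","lid_grip","lid_lug","lock0","hood"]: print(n,l,pin(c,l))
```

```text
t 12.55 p [ 0.4834 -0.0373  0.3768] X [ 0.242 -0.014 -0.97 ] Z [ 0.97  -0.021  0.242] q [-0.14 -0.46  1.73  0.02  1.62 -0.12] F [-0.   0.8  0.1] g 0.783
scene shutter_grip []
scene tub [(0.61, [0.7174, 0.2973, 0.003], [329.0, 392.0]), (0.6, [0.5766, -0.0394, 0.0115], [271.0, 251.0])]
scene tub_seat [(0.64, [0.3346, -0.1599, -0.0023], [307.0, 165.0]), (0.31, [0.6933, -0.0494, 0.2881], [216.0, 228.0])]
scene lid_grip [(0.76, [0.5724, -0.0313, 0.1478], [271.0, 227.0])]
scene lid_lug [(0.56, [0.6124, -0.0895, 0.1164], [242.0, 228.0])]
scene lock0 [(0.88, [0.6028, -0.0976, 0.1212], [242.0, 222.0]), (0.88, [0.5115, -0.0331, 0.1243], [290.0, 214.0]), (0.67, [0.6141, 0.0144, 0.1169], [272.0, 258.0])]
scene hood []
top shutter_grip [(0.89, [0.6947, -0.0413, 0.291], [381.0, 144.0])]
top tub [(0.37, [0.7131, -0.2926, 0.0052], [461.0, 171.0])]
top tub_seat []
top lid_grip [(0.85, [0.5806, -0.0341, 0.1486], [372.0, 208.0]), (0.57, [0.7201, 0.2918, 0.0034], [250.0, 168.0])]
top lid_lug []
top lock0 [(0.86, [0.6137, 0.0165, 0.12], [351.0, 197.0])]
top hood [(0.68, [0.6628, -0.0433, 0.0001], [371.0, 189.0])]
```

View pics/c_scene.png

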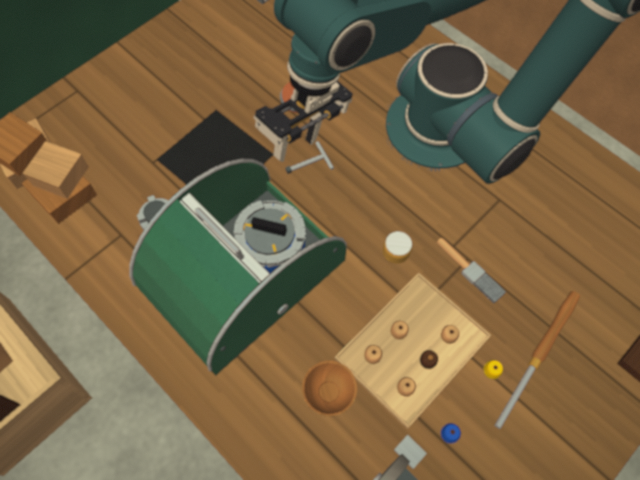

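View pics/c_top.png

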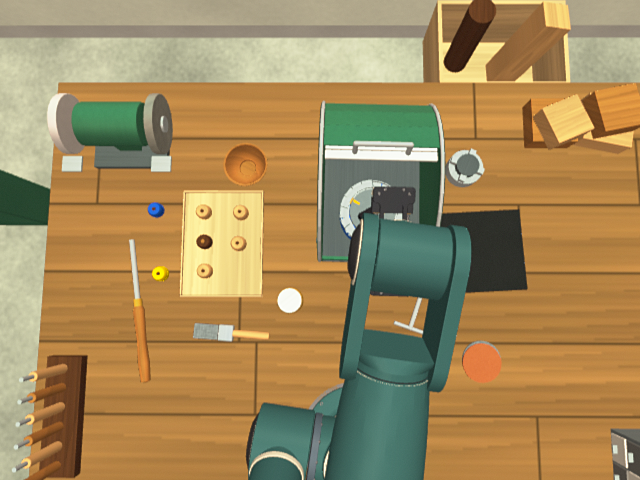

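The scene picture shows the cover up (bar near (216,228)) and the lid locked on the tub at (268,227), grip bar dark, yellow stripes visible. I move the arm aside and measure tub and lid.

Run:
```python
from h import *
plan([.42,.22,.38],down(0.4,0))
```

```text
at [ 0.4848 -0.0374  0.3772] rows 7 rv deg [-24.1  13.7   3.4]
 ang/row [-0.077, 0.043, 0.011]
   [-0.016, 0.183, -0.048]
   [-0.013, 0.185, -0.038]
   [-0.01, 0.187, -0.027]
   [-0.008, 0.189, -0.016]
   [-0.006, 0.189, -0.004]
   [-0.004, 0.189, 0.007]
   [-0.003, 0.189, 0.018]
```

Request:
arm_command([
  {"translation":[-0.016,0.183,-0.048],"angular":[-0.077,0.043,0.011],"fingers":1},
  {"translation":[-0.013,0.185,-0.038],"angular":[-0.077,0.043,0.011],"fingers":1},
  {"translation":[-0.01,0.187,-0.027],"angular":[-0.077,0.043,0.011],"fingers":1},
  {"translation":[-0.008,0.189,-0.016],"angular":[-0.077,0.043,0.011],"fingers":1},
  {"translation":[-0.006,0.189,-0.004],"angular":[-0.077,0.043,0.011],"fingers":1},
  {"translation":[-0.004,0.189,0.007],"angular":[-0.077,0.043,0.011],"fingers":1},
  {"translation":[-0.003,0.189,0.018],"angular":[-0.077,0.043,0.011],"fingers":1},
])

```text
t: 14.05
tcp_pos: [0.4166, 0.2247, 0.3808]
orientation: [0.691, -0.144, 0.694, 0.144]
force: [0.2, 0.1, -0.1]
finger_gap: 1.001
```

Run:
```python
from h import *
st()
for n in("scene","top"):
    c=cam(n)
    for l in["tub","tub_seat","lid_grip","lid_lug","lock0","mat"]: print(n,l,pin(c,l))
    P,u,v=cloud(c)
    m=(np.hypot(P[:,0]-.575,P[:,1]+.033)<.1)&(P[:,2]>.10)&(P[:,2]<.18)
    Q=P[m]; uu=u[m]; vv=v[m]
    g=Q[Q[:,2]>.15]; 
    if len(g):
        ctr=g[:,:2].mean(0); w_,V=np.linalg.eigh(np.cov(g[:,:2].T)); a=V[:,1]; print("grip top",len(g),ctr,"z",np.median(g[:,2]),"dir",np.arctan2(a[1],a[0]),np.ptp((g[:,:2]-ctr)@V,axis=0))
    print(np.histogram(Q[:,2],np.arange(.1,.18,.005)))
    col=Q[(Q[:,2]>.127)&(Q[:,2]<.138)]; print("collar",len(col),col[:,:2].min(0),col[:,:2].max(0))
    u0,v0=map(int,px(c,[.58,-.035,.13])); cv2.imwrite(f"pics/d_{n}.png",cv2.resize(c["img"][v0-50:v0+50,u0-60:u0+60],None,fx=6,fy=6,interpolation=cv2.INTER_CUBIC)); print(u0,v0)
```

```text
t 14.05 p [0.4166 0.2247 0.3808] X [-0.005 -0.002 -1.   ] Z [ 0.917  0.399 -0.005] q [ 0.44 -0.32  1.62  0.    1.85  0.03] F [ 0.2  0.1 -0.1] g 1.001
scene tub [(0.98, [0.5767, -0.0367, 0.0137], [271.0, 251.0]), (0.55, [0.6025, -0.0978, 0.1224], [242.0, 222.0])]
scene tub_seat []
scene lid_grip [(0.6, [0.5734, -0.0311, 0.1483], [271.0, 227.0])]
scene lid_lug [(0.88, [0.6133, -0.0956, 0.1169], [239.0, 226.0])]
scene lock0 [(0.87, [0.5995, -0.0971, 0.1243], [243.0, 221.0]), (0.72, [0.513, -0.0325, 0.1195], [290.0, 216.0]), (0.7, [0.6179, 0.0153, 0.1174], [271.0, 259.0]), (0.36, [0.5704, -0.0317, 0.1476], [271.0, 226.0]), (0.26, [0.4337, 0.4023, 0.0213], [449.0, 334.0])]
scene mat [(0.82, [0.4926, -0.343, 0.0024], [215.0, 158.0])]
grip top 347 [ 0.57772045 -0.03186982] z 0.16456568840949604 dir 2.093909806376164 [0.02092957 0.08015101]
(array([  13,   25,  142,  333,  198,  712, 1485,  274,   31,   30,   32,
         36,  117,  151,   11]), array([0.1  , 0.105, 0.11 , 0.115, 0.12 , 0.125, 0.13 , 0.135, 0.14 ,
       0.145, 0.15 , 0.155, 0.16 , 0.165, 0.17 , 0.175]))
collar 2285 [ 0.4957
[... 286 characters left out ...]
, [395.0, 200.0])]
top lock0 [(0.71, [0.6157, 0.0186, 0.119], [350.0, 197.0]), (0.63, [0.5115, -0.0221, 0.1201], [367.0, 238.0]), (0.6, [0.6018, -0.0903, 0.1207], [394.0, 202.0])]
top mat [(0.8, [0.4943, -0.3463, 0.0054], [483.0, 250.0]), (0.68, [0.5779, -0.0345, 0.01], [368.0, 219.0])]
grip top 263 [ 0.57635368 -0.03438276] z 0.16619039242555247 dir 2.1000581367637934 [0.01914948 0.08018721]
(array([  11,    7,  108,  389,  138,  395, 1661,  310,    9,    9,    9,
         10,   66,  166,   12]), array([0.1  , 0.105, 0.11 , 0.115, 0.12 , 0.125, 0.13 , 0.135, 0.14 ,
       0.145, 0.15 , 0.155, 0.16 , 0.165, 0.17 , 0.175]))
collar 2284 [ 0.49741761 -0.11401939] [0.65835099 0.04437449]
372 209
```

View pics/d_scene.png

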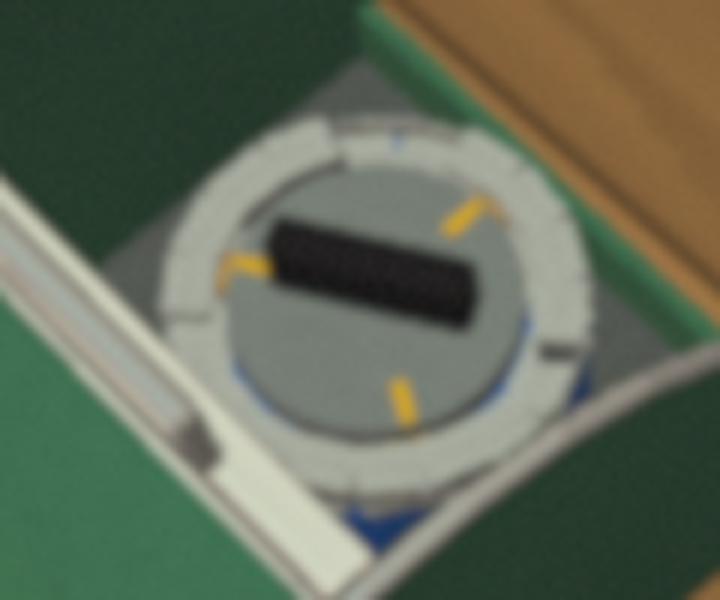

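View pics/d_top.png

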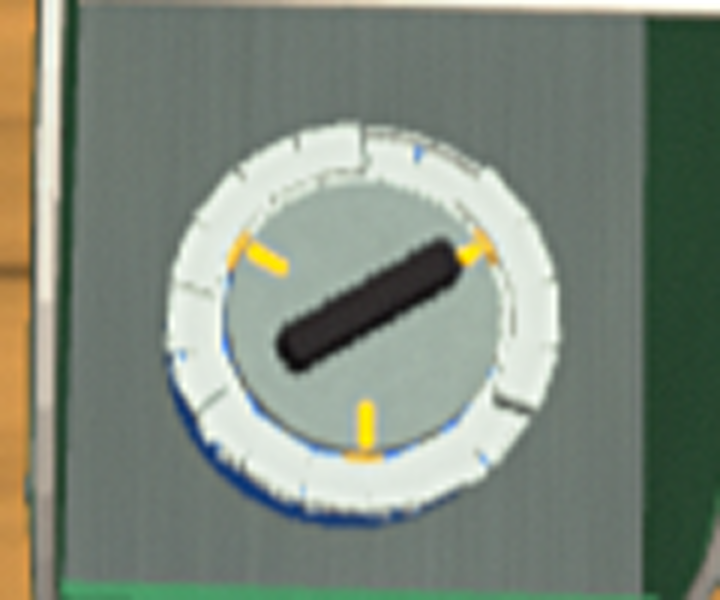

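Run:
```python
from h import *
c=cam("top")
P,u,v=cloud(c)
for y in (-.12,-.08,-.03,0,.04):
    m=(abs(P[:,1]-y)<.006)&(P[:,0]>.60)&(P[:,0]<.76)&(P[:,2]>.2)
    Q=P[m]; i=np.argsort(Q[:,0])[:5]; print(y,np.round(Q[i][:,[0,2]],3).tolist(), Q[:,2].max().round(3))
# hood side panel: left top edge
m=(P[:,1]>.06)&(P[:,1]<.12)&(P[:,0]>.5)&(P[:,0]<.62)&(P[:,2]>.15)
Q=P[m]
for x in(.52,.55,.58,.61):
    k=abs(Q[:,0]-x)<.008; print(x,Q[k,1].min(),Q[k,1].max(),np.median(Q[k,2]))
m=(P[:,1]<-.15)&(P[:,1]>-.22)&(P[:,0]>.5)&(P[:,0]<.62)&(P[:,2]>.15)
Q=P[m]
for x in(.52,.55,.58,.61):
    k=abs(Q[:,0]-x)<.008; print(x,Q[k,1].min(),Q[k,1].max(),np.median(Q[k,2]))
# collar circle fit
from scipy.optimize import least_squares
for n in("scene","top"):
    c=cam(n);P,u,v=cloud(c)
    r=np.hypot(P[:,0]-.578,P[:,1]+.034); k=(r<.1)&(P[:,2]>.126)&(P[:,2]<.137)
    Q=P[k]; r=r[k]; a=np.arctan2(Q[:,1]+.034,Q[:,0]-.578)
    E=[]
    for b in np.linspace(-np.pi,np.pi,37)[:-1]:
        kk=(a>=b)&(a<b+.175)
        if kk.sum()>5: j=np.argsort(r[kk])[-3:]; E.append(Q[kk][j].mean(0)[:2])
    E=np.array(E); s=least_squares(lambda p:np.hypot(E[:,0]-p[0],E[:,1]-p[1])-.08,[.578,-.034],loss="soft_l1",f_scale=.002); print(n,"collar ctr",s.x,np.abs(s.fun).mean())
```

```text
-0.12 [[0.672, 0.25], [0.672, 0.249], [0.672, 0.248], [0.673, 0.246], [0.673, 0.245]] 0.257
-0.08 [[0.673, 0.247], [0.673, 0.245], [0.674, 0.249], [0.674, 0.249], [0.674, 0.241]] 0.297
-0.03 [[0.674, 0.251], [0.675, 0.245], [0.675, 0.244], [0.676, 0.243], [0.676, 0.243]] 0.298
0 [[0.675, 0.246], [0.675, 0.245], [0.675, 0.245], [0.675, 0.245], [0.676, 0.242]] 0.299
0.04 [[0.676, 0.251], [0.676, 0.25], [0.677, 0.247], [0.677, 0.246], [0.677, 0.253]] 0.256
0.52 0.08995755140669125 0.0993859225340649 0.19652841319124414
0.55 0.08824455323313259 0.09898640827046433 0.22055323580419073
0.58 0.087481099091878 0.09871560385281829 0.23862891018917945
0.61 0.08726142894690732 0.09857836785352875 0.2505695948470814
0.52 -0.18255730037720436 -0.17007577788890876 0.19913530977274713
0.55 -0.1837084680980527 -0.17071057571047676 0.21878373503082013
0.58 -0.1841724414623893 -0.17178613986895955 0.22937397097477283
0.61 -0.18502226069494632 -0.17191006608834805 0.2319191092496689
scene collar ctr [ 0.57500836 -0.0341841 ] 0.0042152245437172674
top collar ctr [ 0.57753431 -0.03487744] 0.003658324130378165
```

```bash
cat >> h.py <<'E'
def barT(h,t=np.radians(15)):
    z=np.array([np.cos(h),np.sin(h),0]); b=np.array([np.sin(h),-np.cos(h),0])
    x=np.cos(t)*np.array([0,0,-1.])+np.sin(t)*b
    return R.from_matrix(np.stack([x,np.cross(z,x),z],1))
E
python3 - <<'E'
from h import *
plan([.577,-.0345,.30],barT(.525))
E
```

```text
at [0.4173 0.2231 0.3806] rows 8 rv deg [ -6.7  -1.1 -15. ]
 ang/row [-0.019, -0.003, -0.042]
   [0.05, -0.187, 0.028]
   [0.057, -0.186, 0.025]
   [0.063, -0.184, 0.022]
   [0.069, -0.183, 0.019]
   [0.075, -0.18, 0.016]
   [0.081, -0.178, 0.014]
   [0.087, -0.175, 0.011]
   [0.092, -0.173, 0.008]
```

Request:
arm_command([
  {"translation":[0.02,-0.187,0.028],"angular":[-0.019,-0.003,-0.042],"fingers":0.5},
  {"translation":[0.03,-0.186,0.025],"angular":[-0.019,-0.003,-0.042],"fingers":0.5},
  {"translation":[0.04,-0.184,0.022],"angular":[-0.019,-0.003,-0.042],"fingers":0.5},
  {"translation":[0.05,-0.183,0.019],"angular":[-0.019,-0.003,-0.042],"fingers":0.5},
  {"translation":[0.07,-0.18,0.016],"angular":[-0.019,-0.003,-0.042],"fingers":0.5},
  {"translation":[0.08,-0.178,0.014],"angular":[-0.019,-0.003,-0.042],"fingers":0.5},
  {"translation":[0.087,-0.175,0.011],"angular":[-0.019,-0.003,-0.042],"fingers":0.5},
  {"translation":[0.092,-0.173,0.008],"angular":[-0.019,-0.003,-0.042],"fingers":0.5},
])

```text
t: 15.7
tcp_pos: [0.5819, -0.0403, 0.3221]
orientation: [0.701, -0.279, 0.649, 0.093]
force: [-0.2, 0.4, -0.4]
finger_gap: 0.502
```

Run:
```python
from h import *
st()
plan([.577,-.0345,.22],barT(.525))
```

```text
t 15.7 p [ 0.5819 -0.0403  0.3221] X [ 0.14  -0.232 -0.963] Z [0.858 0.513 0.001] q [ 0.   -0.18  1.61 -0.23  1.57 -0.55] F [-0.2  0.4 -0.4] g 0.502
at [ 0.5819 -0.0403  0.3221] rows 3 rv deg [0.7 0.2 0.7]
 ang/row [0.005, 0.002, 0.005]
   [0.16, 0.058, -0.002]
   [0.161, 0.057, -0.002]
   [0.161, 0.057, -0.002]
```

Request:
arm_command([
  {"translation":[0.16,0.057,0],"angular":[0.005,0,0.005],"fingers":0.5},
  {"translation":[0.16,0.057,0],"angular":[0.005,0,0.005],"fingers":0.5},
  {"translation":[0.16,0.057,0],"angular":[0.005,0,0.005],"fingers":0.5},
  {"translation":[0,0,0],"angular":[0,0,0],"fingers":0.5},
])

```text
t: 16.1
tcp_pos: [0.5792, -0.0381, 0.215]
orientation: [0.702, -0.27, 0.653, 0.092]
force: [-0.3, 0.2, -0.3]
finger_gap: 0.496
```

Run:
```python
from h import *
st()
plan([.577,-.0345,.157],barT(.525),.02)
```

```text
t 16.1 p [ 0.5792 -0.0381  0.215 ] X [ 0.131 -0.224 -0.966] Z [0.866 0.499 0.002] q [-0.   -0.16  1.77 -0.23  1.41 -0.5 ] F [-0.3  0.2 -0.3] g 0.496
at [ 0.5792 -0.0381  0.215 ] rows 3 rv deg [-0.1  0.1  0.1]
 ang/row [-0.001, 0.0, 0.0]
 tr/row [0.091, 0.032, -0.0]
```

Request:
arm_command([
  {"translation":[0.09,0.032,0],"angular":[0,0,0],"fingers":0.5},
  {"translation":[0.09,0.032,0],"angular":[0,0,0],"fingers":0.5},
  {"translation":[0.09,0.032,0],"angular":[0,0,0],"fingers":0.5},
  {"translation":[0,0,0],"angular":[0,0,0],"fingers":0.5},
])

```text
t: 16.5
tcp_pos: [0.5787, -0.034, 0.1609]
orientation: [0.703, -0.271, 0.651, 0.091]
force: [-0.1, 0.7, -0.0]
finger_gap: 0.503
```

Run:
```python
from h import *
st()
plan([.577,-.0345,.157],barT(.525),.02)
c=cam("scene"); cv2.imwrite("pics/e.png",cv2.resize(c["img"][170:290,180:340],None,fx=4,fy=4))
```

```text
t 16.5 p [ 0.5787 -0.034   0.1609] X [ 0.136 -0.225 -0.965] Z [0.866 0.5   0.005] q [ 0.01 -0.14  1.84 -0.24  1.31 -0.47] F [-0.1  0.7 -0. ] g 0.503
at [ 0.5787 -0.034   0.1609] rows 1 rv deg [-0.1  0.3  0.2]
 ang/row [-0.003, 0.006, 0.005]
   [0.018, 0.007, -0.009]
```

View pics/e.png

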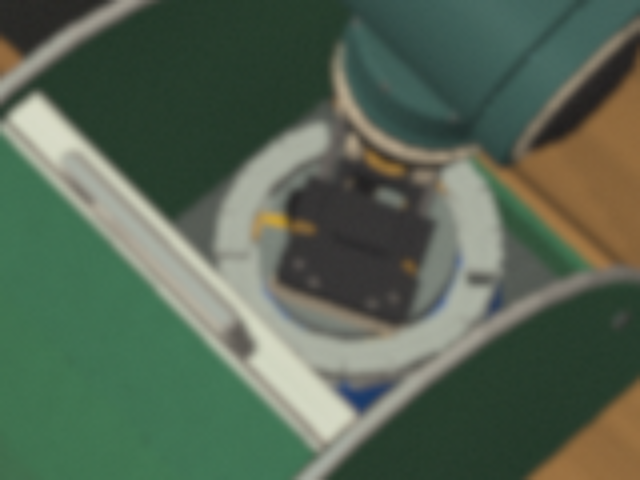

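The gripper sits over the grip bar, clear of the raised cover and the side panels. Closing.

Request:
arm_command([
  {"translation":[0.018,0.007,-0.008],"angular":[0,0,0],"fingers":0.1},
  {"translation":[0,0,0],"angular":[0,0,0],"fingers":0.1},
  {"translation":[0,0,0],"angular":[0,0,0],"fingers":0.1},
  {"translation":[0,0,0],"angular":[0,0,0],"fingers":0.1},
  {"translation":[0,0,0],"angular":[0,0,0],"fingers":0.1},
])

```text
t: 17.05
tcp_pos: [0.5791, -0.0348, 0.1637]
orientation: [0.705, -0.272, 0.649, 0.09]
force: [-0.3, 0.5, -2.0]
finger_gap: 0.189
```

Run:
```python
from h import *
st()
p=telemetry.sense()["tcp_pos"]; plan([.577,-.0345,p[2]],barT(.525+.69))
```

```text
t 17.05 p [ 0.5791 -0.0348  0.1637] X [ 0.142 -0.225 -0.964] Z [0.866 0.5   0.011] q [ 0.01 -0.15  1.84 -0.24  1.31 -0.47] F [-0.3  0.5 -2. ] g 0.189
at [ 0.5791 -0.0348  0.1637] rows 5 rv deg [-38.4  -9.8   0.6]
 ang/row [-0.17, -0.044, 0.003]
   [-0.0, 0.001, -0.002]
   [-0.0, 0.001, -0.002]
   [-0.0, 0.002, -0.001]
   [-0.0, 0.002, -0.001]
   [-0.001, 0.002, -0.001]
```

Request:
arm_command([
  {"translation":[0,0,0],"angular":[-0.1,-0.026,0.002],"fingers":0.1},
  {"translation":[0,0,0],"angular":[-0.1,-0.026,0.002],"fingers":0.1},
  {"translation":[0,0,0],"angular":[-0.1,-0.026,0.002],"fingers":0.1},
  {"translation":[0,0,0],"angular":[-0.1,-0.026,0.002],"fingers":0.1},
])

```text
t: 17.45
tcp_pos: [0.5791, -0.0344, 0.1635]
orientation: [0.678, -0.376, 0.596, 0.207]
force: [-0.3, -1.7, -0.7]
finger_gap: 0.188
```

Run:
```python
from h import *
st(); print(telemetry.sense()["ft_torque"])
p=telemetry.sense()["tcp_pos"]; plan([.5785,-.0345,p[2]],barT(.525+.69))
```

```text
t 17.45 p [ 0.5791 -0.0344  0.1635] X [ 0.202 -0.167 -0.965] Z [0.653 0.757 0.006] q [-0.02 -0.19  1.87 -0.17  1.25 -0.84] F [-0.3 -1.7 -0.7] g 0.188
[-0.17545191  0.14365433 -0.14164245]
at [ 0.5791 -0.0344  0.1635] rows 3 rv deg [-19.8  -5.    0.3]
 ang/row [-0.146, -0.037, 0.002]
   [-0.0, 0.001, -0.001]
   [-0.0, 0.001, -0.001]
   [-0.0, 0.001, -0.001]
```

Request:
arm_command([
  {"translation":[0,0,0],"angular":[-0.11,-0.028,0.002],"fingers":0.1},
  {"translation":[0,0,0],"angular":[-0.11,-0.028,0.002],"fingers":0.1},
  {"translation":[0,0,0],"angular":[-0.11,-0.028,0.002],"fingers":0.1},
  {"translation":[0,0,0],"angular":[-0.11,-0.028,0.002],"fingers":0.1},
  {"translation":[0,0,0],"angular":[0,0,0],"fingers":0.1},
])

```text
t: 17.95
tcp_pos: [0.579, -0.035, 0.164]
orientation: [0.625, -0.48, 0.519, 0.33]
force: [-0.7, 0.7, -2.0]
finger_gap: 0.194
```

Run:
```python
from h import *
st(); print(telemetry.sense()["ft_torque"])
c=cam("scene"); cv2.imwrite("pics/f.png",cv2.resize(c["img"][170:290,180:340],None,fx=4,fy=4,interpolation=cv2.INTER_CUBIC))
p=telemetry.sense()["tcp_pos"]; plan([p[0],p[1],p[2]+.1],None)
```

```text
t 17.95 p [ 0.579 -0.035  0.164] X [ 0.244 -0.086 -0.966] Z [ 0.333  0.943 -0.   ] q [-0.07 -0.22  1.9  -0.07  1.21 -1.29] F [-0.7  0.7 -2. ] g 0.194
[0.11808515 0.13548257 0.01265629]
at [ 0.579  -0.035   0.1639] rows 3 rv deg [0. 0. 0.]
 ang/row [0.0, 0.0, 0.0]
 tr/row [-0.161, -0.043, 0.0]
```

View pics/f.png

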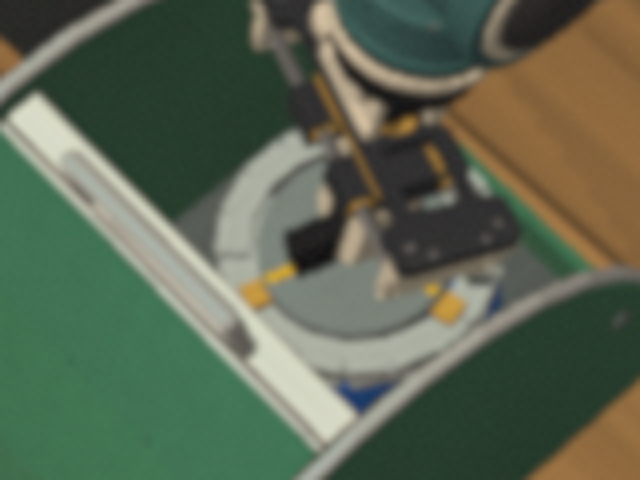

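The brass lugs now show uncovered in the slots, at (258,295) and (448,308) in the crop. I lift slowly at first.

Request:
arm_command([
  {"translation":[-0.04,-0.01,0],"angular":[0,0,0],"fingers":0.1},
  {"translation":[-0.04,-0.01,0],"angular":[0,0,0],"fingers":0.1},
])

```text
t: 18.2
tcp_pos: [0.5782, -0.0347, 0.18]
orientation: [0.626, -0.478, 0.522, 0.328]
force: [0.3, 0.3, -2.2]
finger_gap: 0.192
```

Run:
```python
from h import *
st(); print(telemetry.sense()["ft_torque"])
p=telemetry.sense()["tcp_pos"]; plan([p[0],p[1],.36],None)
```

```text
t 18.2 p [ 0.5782 -0.0347  0.18  ] X [ 0.241 -0.087 -0.967] Z [ 0.34   0.941 -0.001] q [-0.07 -0.22  1.88 -0.07  1.24 -1.28] F [ 0.3  0.3 -2.2] g 0.192
[ 0.07548753  0.23536184 -0.06565961]
at [ 0.5782 -0.0347  0.18  ] rows 5 rv deg [0. 0. 0.]
 ang/row [0.0, 0.0, 0.0]
 tr/row [-0.174, -0.046, -0.0]
```

Request:
arm_command([
  {"translation":[-0.174,-0.046,0],"angular":[0,0,0],"fingers":0.1},
  {"translation":[-0.174,-0.046,0],"angular":[0,0,0],"fingers":0.1},
  {"translation":[-0.174,-0.046,0],"angular":[0,0,0],"fingers":0.1},
  {"translation":[-0.174,-0.046,0],"angular":[0,0,0],"fingers":0.1},
  {"translation":[-0.174,-0.046,0],"angular":[0,0,0],"fingers":0.1},
])

```text
t: 18.7
tcp_pos: [0.5765, -0.0337, 0.3649]
orientation: [0.626, -0.475, 0.525, 0.328]
force: [0.5, 0.4, -2.6]
finger_gap: 0.192
```

Run:
```python
from h import *
st(); 
c=cam("scene"); cv2.imwrite("pics/g.png",c["img"][100:340,130:450])
c2=cam("top"); print(pin(c2,"mat"))
for c_ in(c,c2):
    P,u,v=cloud(c_); m=(P[:,0]>.36)&(P[:,0]<.63)&(P[:,1]<-.2)&(P[:,1]>-.48)&(abs(P[:,2])<.02)
    dark=c_["img"].max(2)[v,u]<60; m&=dark; print("mat",m.sum(),(P[m].min(0)+P[m].max(0))/2,np.median(P[m],0),P[m].mean(0))
# rotate yaw so that base rot convenient
plan([.493,-.345,.36],None)
plan([.493,-.345,.36],barT(.6))
```

```text
t 18.7 p [ 0.5765 -0.0337  0.3649] X [ 0.234 -0.088 -0.968] Z [ 0.346  0.938 -0.002] q [-0.07 -0.25  1.6  -0.07  1.55 -1.29] F [ 0.5  0.4 -2.6] g 0.192
[(0.85, [0.4911, -0.3446, 0.0031], [482.0, 251.0]), (0.41, [0.7186, 0.2933, -0.0009], [250.0, 169.0])]
mat 3329 [ 0.49399793 -0.36313526  0.0047811 ] [ 0.48476438 -0.38416142  0.00436318] [ 0.48944219 -0.38331057  0.00444767]
mat 6268 [ 0.49232146 -0.34601435  0.0053863 ] [ 0.48900311 -0.34525589  0.00491262] [ 0.49013466 -0.34517289  0.00494327]
at [ 0.5772 -0.0337  0.3658] rows 9 rv deg [0. 0. 0.]
 ang/row [0.0, 0.0, 0.0]
 tr/row [0.007, -0.014, -0.178]
at [ 0.5772 -0.0337  0.3658] rows 9 rv deg [34.2  9.  -0.3]
 ang/row [0.085, 0.022, -0.001]
   [0.007, -0.014, -0.178]
   [0.01, -0.026, -0.177]
   [0.013, -0.038, -0.175]
   [0.016, -0.05, -0.171]
   [0.019, -0.061, -0.167]
   [0.022, -0.072, -0.163]
   [0.025, -0.083, -0.157]
   [0.028, -0.093, -0.151]
   [0.031, -0.103, -0.144]
```

View pics/g.png

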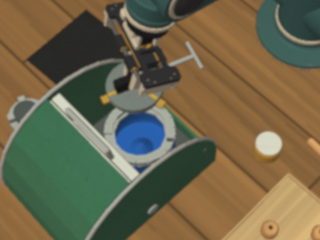

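The lid hangs level above the open tub; the tub is empty with its blue inside visible. On to the mat.

Request:
arm_command([
  {"translation":[0.006,-0.014,-0.178],"angular":[0,0,0],"fingers":0.1},
  {"translation":[0.006,-0.014,-0.178],"angular":[0,0,0],"fingers":0.1},
  {"translation":[0.006,-0.014,-0.178],"angular":[0,0,0],"fingers":0.1},
  {"translation":[0.006,-0.014,-0.178],"angular":[0,0,0],"fingers":0.1},
  {"translation":[0.006,-0.014,-0.178],"angular":[0,0,0],"fingers":0.1},
  {"translation":[0.006,-0.014,-0.178],"angular":[0,0,0],"fingers":0.1},
  {"translation":[0.006,-0.014,-0.178],"angular":[0,0,0],"fingers":0.1},
  {"translation":[0.006,-0.014,-0.178],"angular":[0,0,0],"fingers":0.1},
  {"translation":[0.006,-0.014,-0.178],"angular":[0,0,0],"fingers":0.1},
])

```text
t: 19.75
tcp_pos: [0.4868, -0.3492, 0.3483]
orientation: [0.625, -0.47, 0.527, 0.332]
force: [-0.4, -0.0, -2.1]
finger_gap: 0.192
```

Run:
```python
from h import *
st(); 
plan([.488,-.345,.10],barT(1.22))
c=cam("scene"); print(pin(c,"lid_grip"))
```

```text
t 19.75 p [ 0.4868 -0.3492  0.3483] X [ 0.224 -0.081 -0.971] Z [0.346 0.938 0.002] q [-0.7  -0.2   1.58  0.08  1.53 -1.91] F [-0.4 -0.  -2.1] g 0.192
at [ 0.4868 -0.3492  0.3483] rows 7 rv deg [-0.2  0.  -1.2]
 ang/row [-0.001, 0.0, -0.004]
   [0.172, 0.042, 0.003]
   [0.172, 0.043, 0.003]
   [0.172, 0.044, 0.003]
   [0.172, 0.044, 0.003]
   [0.172, 0.045, 0.003]
   [0.172, 0.045, 0.003]
   [0.171, 0.046, 0.003]
[(0.95, [0.4816, -0.3454, 0.3317], [197.0, 70.0])]
```

Request:
arm_command([
  {"translation":[0.17,0.044,0.003],"angular":[0,0,-0.004],"fingers":0.1},
  {"translation":[0.17,0.044,0.003],"angular":[0,0,-0.004],"fingers":0.1},
  {"translation":[0.17,0.044,0.003],"angular":[0,0,-0.004],"fingers":0.1},
  {"translation":[0.17,0.044,0.003],"angular":[0,0,-0.004],"fingers":0.1},
  {"translation":[0.17,0.044,0.003],"angular":[0,0,-0.004],"fingers":0.1},
  {"translation":[0.17,0.044,0.003],"angular":[0,0,-0.004],"fingers":0.1},
  {"translation":[0.15,0.044,0.003],"angular":[0,0,-0.004],"fingers":0.1},
])

```text
t: 20.55
tcp_pos: [0.4836, -0.3426, 0.0929]
orientation: [0.63, -0.472, 0.525, 0.324]
force: [-0.1, -0.5, -2.7]
finger_gap: 0.187
```

Run:
```python
from h import *
st(); 
p=telemetry.sense()["tcp_pos"]
plan([p[0],p[1],.056],barT(1.22),.02)
```

```text
t 20.55 p [ 0.4836 -0.3426  0.0929] X [ 0.239 -0.088 -0.967] Z [0.356 0.935 0.003] q [-0.7  -0.13  1.94  0.1   1.09 -1.94] F [-0.1 -0.5 -2.7] g 0.187
at [ 0.4836 -0.3426  0.0929] rows 2 rv deg [-0.8 -0.  -0.3]
 ang/row [-0.008, -0.0, -0.003]
   [0.089, 0.023, -0.0]
   [0.089, 0.024, -0.0]
```

Request:
arm_command([
  {"translation":[0.08,0.022,0],"angular":[0,0,0],"fingers":0.1},
  {"translation":[0.06,0.016,0],"angular":[0,0,0],"fingers":0.1},
  {"translation":[0.03,0.008,0],"angular":[0,0,0],"fingers":0.1},
])

```text
t: 20.85
tcp_pos: [0.4812, -0.3386, 0.0502]
orientation: [0.63, -0.469, 0.526, 0.327]
force: [-13.5, 11.9, 44.2]
finger_gap: 0.188
```

Run:
```python
from h import *
st();
```

```text
t 20.85 p [ 0.4812 -0.3386  0.0502] X [ 0.233 -0.082 -0.969] Z [0.356 0.934 0.006] q [-0.7  -0.09  1.98  0.1   1.02 -1.95] F [-13.5  11.9  44.2] g 0.188
```

Request:
arm_command([
  {"translation":[-0.01,0,0],"angular":[0,0,0],"fingers":0.5},
  {"translation":[0,0,0],"angular":[0,0,0],"fingers":0.5},
  {"translation":[0,0,0],"angular":[0,0,0],"fingers":0.5},
  {"translation":[-0.1,-0.025,0],"angular":[0,0,0],"fingers":0.5},
  {"translation":[-0.2,-0.05,0],"angular":[0,0,0],"fingers":0.5},
  {"translation":[-0.24,-0.06,0],"angular":[0,0,0],"fingers":0.5},
  {"translation":[-0.24,-0.06,0],"angular":[0,0,0],"fingers":0.5},
  {"translation":[-0.24,-0.06,0],"angular":[0,0,0],"fingers":0.5},
  {"translation":[-0.24,-0.06,0],"angular":[0,0,0],"fingers":0.5},
  {"translation":[-0.24,-0.06,0],"angular":[0,0,0],"fingers":0.5},
])

```text
t: 21.85
tcp_pos: [0.4776, -0.3376, 0.3634]
orientation: [0.629, -0.467, 0.527, 0.328]
force: [0.4, 0.1, 0.1]
finger_gap: 0.505
```

Run:
```python
from h import *
st(); 
for n in("scene","top"):
    c=cam(n); cv2.imwrite(f"pics/h_{n}.png",c["img"]); print(n,pin(c,"lid_grip"),pin(c,"shutter_grip"))
plan([.45,.25,.36],down(.5,0),.045)
```

```text
t 21.85 p [ 0.4776 -0.3376  0.3634] X [ 0.229 -0.079 -0.97 ] Z [0.357 0.934 0.008] q [-0.7  -0.23  1.59  0.09  1.56 -1.9 ] F [0.4 0.1 0.1] g 0.505
scene [] [(0.56, [0.696, -0.0496, 0.2891], [215.0, 228.0])]
top [(0.89, [0.4833, -0.3372, 0.0407], [484.0, 253.0])] [(0.67, [0.719, 0.2935, 0.0007], [250.0, 169.0]), (0.66, [0.5056, 0.3155, 0.0233], [238.0, 244.0]), (0.65, [0.6918, -0.0449, 0.2885], [383.0, 146.0])]
at [ 0.4778 -0.3377  0.3594] rows 14 rv deg [40.2  5.4 13.1]
 ang/row [0.064, 0.009, 0.021]
   [-0.019, 0.082, 0.193]
   [-0.019, 0.092, 0.188]
   [-0.018, 0.102, 0.183]
   [-0.018, 0.111, 0.178]
   [-0.017, 0.12, 0.172]
   [-0.016, 0.129, 0.165]
   [-0.015, 0.137, 0.158]
   [-0.014, 0.145, 0.151]
   [-0.013, 0.153, 0.144]
   [-0.011, 0.16, 0.136]
   [-0.009, 0.167, 0.127]
   [-0.007, 0.173, 0.119]
   [-0.005, 0.179, 0.11]
   [-0.003, 0.184, 0.101]
```

View pics/h_scene.png

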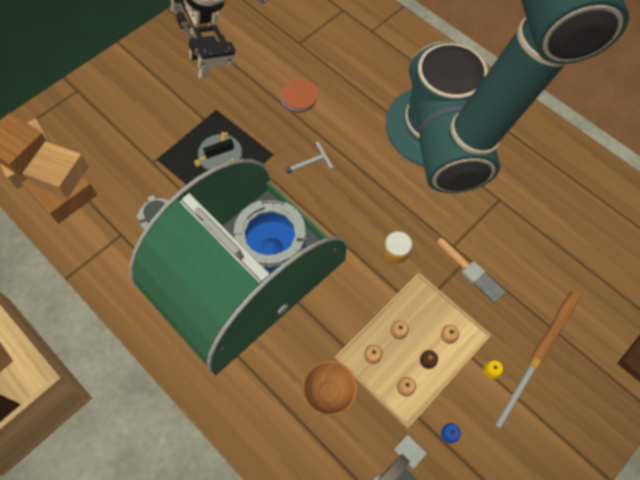

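The lid lies handle up on the mat at (218,148), and the tub is open and empty. Now I measure the feet.

```bash
cat >> h.py <<'E'
def feet(n="top"):
    c=cam(n); P,u,v=cloud(c)
    m=(P[:,0]>.34)&(P[:,0]<.70)&(P[:,1]>.22)&(P[:,1]<.60)&(P[:,2]>.026)&(P[:,2]<.05)
    I=np.zeros((480,640),np.uint8); I[v[m],u[m]]=1
    N,lab,stt,cen=cv2.connectedComponentsWithStats(I,connectivity=8)
    lb=lab[v,u]
    for i in range(1,N):
        if stt[i,4]<40: continue
        k=lb==i; Q=P[k]; col=np.median(c["img"][v[k],u[k]],0)
        mid=(np.percentile(Q[:,:2],2,axis=0)+np.percentile(Q[:,:2],98,axis=0))/2
        print(n,"px",np.round(cen[i]).astype(int).tolist(),"n",stt[i,4],"mid",np.round(mid,4).tolist(),"top",Q[:,2].max().round(3),"ext",np.round(np.ptp(Q[:,:2],axis=0),3).tolist(),"bgr",col.astype(int).tolist())
E
python3 - <<'E'
from h import *
feet("top"); feet("scene")
c=cam("top"); print([x[:2] for x in pin(c,"foot1_c")],[x[:2] for x in pin(c,"foot3_c")])
I=c["img"][180:305,170:275]; cv2.imwrite("pics/i.png",cv2.resize(I,None,fx=4,fy=4,interpolation=cv2.INTER_CUBIC))
E
```

```text
top px [243, 178] n 126 mid [0.6826, 0.3001] top 0.05 ext [0.036, 0.095] bgr [51, 120, 200]
top px [155, 209] n 168 mid [0.5998, 0.5424] top 0.044 ext [0.038, 0.037] bgr [191, 99, 37]
top px [203, 211] n 178 mid [0.5938, 0.4099] top 0.047 ext [0.038, 0.036] bgr [103, 183, 237]
top px [240, 212] n 174 mid [0.5919, 0.3106] top 0.046 ext [0.036, 0.039] bgr [104, 182, 235]
top px [203, 241] n 181 mid [0.5124, 0.4064] top 0.049 ext [0.038, 0.039] bgr [33, 61, 100]
top px [238, 243] n 176 mid [0.508, 0.3137] top 0.049 ext [0.038, 0.037] bgr [102, 181, 233]
top px [204, 270] n 186 mid [0.4347, 0.4014] top 0.048 ext [0.037, 0.038] bgr [104, 184, 237]
top px [159, 273] n 177 mid [0.4272, 0.5217] top 0.043 ext [0.037, 0.036] bgr [0, 228, 255]
scene px [400, 329] n 242 mid [0.5086, 0.3171] top 0.049 ext [0.04, 0.038] bgr [87, 138, 181]
scene px [451, 333] n 249 mid [0.4349, 0.4047] top 0.048 ext [0.04, 0.039] bgr [89, 141, 186]
scene px [374, 354] n 251 mid [0.5924, 0.3132] top 0.05 ext [0.038, 0.037] bgr [87, 136, 179]
scene px [429, 359] n 253 mid [0.5132, 0.4083] top 0.047 ext [0.037, 0.038] bgr [36, 55, 83]
scene px [341, 376] n 419 mid [0.6808, 0.2986] top 0.05 ext [0.04, 0.107] bgr [53, 98, 153]
scene px [494, 368] n 241 mid [0.4274, 0.5239] top 0.043 ext [0.038, 0.038] bgr [14, 172, 215]
scene px [407, 386] n 268 mid [0.594, 0.413] top 0.047 ext [0.039, 0.039] bgr [87, 138, 181]
scene px [452, 433] n 274 mid [0.5999, 0.5441] top 0.044 ext [0.038, 0.04] bgr [142, 79, 43]
[(0.7, [0.5967, 0.5464, 0.0186]), (0.45, [0.5966, 0.4079, 0.0252])] []
```

View pics/i.png

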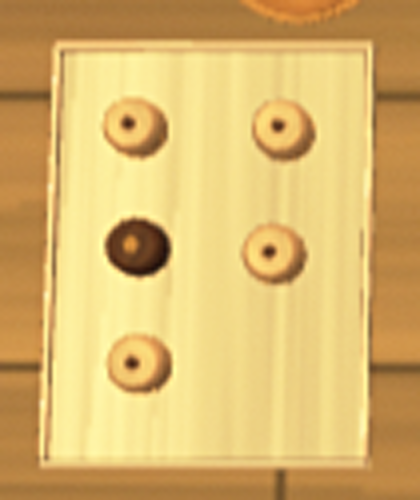

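The crop shows pale feet at tray-crop (134,127), (283,129), (273,253) and (139,362), and the walnut foot at (138,246). The four pale feet are at A(.594,.411), B(.592,.312), C(.508,.3155) and D(.435,.403); walnut is at (.513,.407).

I start with C, top-view pixel (238,243), which is tan with a dark bore.

Run:
```python
from h import *
plan([.508,.3155,.32],down(np.pi/2,0),.046)
```

```text
at [ 0.4778 -0.3378  0.3597] rows 15 rv deg [-20.9  -2.   13.8]
 ang/row [-0.031, -0.003, 0.02]
   [-0.002, 0.07, 0.207]
   [-0.0, 0.065, 0.209]
   [0.001, 0.06, 0.21]
   [0.003, 0.055, 0.211]
   [0.004, 0.049, 0.213]
   [0.005, 0.044, 0.214]
   [0.006, 0.039, 0.215]
   [0.007, 0.034, 0.216]
   [0.008, 0.028, 0.216]
   [0.009, 0.023, 0.217]
   [0.01, 0.017, 0.217]
   [0.011, 0.012, 0.218]
   [0.012, 0.006, 0.218]
   [0.012, 0.001, 0.218]
   [0.013, -0.005, 0.218]
```

Request:
arm_command([
  {"translation":[-0.01,0.07,0.207],"angular":[-0.031,-0.003,0.02],"fingers":0.6},
  {"translation":[-0.01,0.065,0.209],"angular":[-0.031,-0.003,0.02],"fingers":0.6},
  {"translation":[-0.005,0.06,0.21],"angular":[-0.031,-0.003,0.02],"fingers":0.6},
  {"translation":[0,0.055,0.211],"angular":[-0.031,-0.003,0.02],"fingers":0.6},
  {"translation":[0,0.05,0.213],"angular":[-0.031,-0.003,0.02],"fingers":0.6},
  {"translation":[0,0.044,0.214],"angular":[-0.031,-0.003,0.02],"fingers":0.6},
  {"translation":[0,0.04,0.215],"angular":[-0.031,-0.003,0.02],"fingers":0.6},
  {"translation":[0,0.034,0.216],"angular":[-0.031,-0.003,0.02],"fingers":0.6},
  {"translation":[0.005,0.028,0.216],"angular":[-0.031,-0.003,0.02],"fingers":0.6},
  {"translation":[0.01,0.023,0.217],"angular":[-0.031,-0.003,0.02],"fingers":0.6},
  {"translation":[0.01,0.017,0.217],"angular":[-0.031,-0.003,0.02],"fingers":0.6},
  {"translation":[0.01,0.012,0.218],"angular":[-0.031,-0.003,0.02],"fingers":0.6},
])

```text
t: 23.6
tcp_pos: [0.4958, 0.2011, 0.3336]
orientation: [0.526, -0.495, 0.508, 0.47]
force: [0.9, -0.6, 0.1]
finger_gap: 0.602
```

Run:
```python
from h import *
st();plan([.508,.3155,.25],down(np.pi/2,0),.046)
```

```text
t 23.6 p [0.4958 0.2011 0.3336] X [ 0.042 -0.009 -0.999] Z [ 0.069  0.998 -0.006] q [ 0.35 -0.22  1.61 -0.02  1.71 -1.16] F [ 0.9 -0.6  0.1] g 0.602
at [0.4958 0.2011 0.3336] rows 4 rv deg [-4.  -0.4  2.4]
 ang/row [-0.022, -0.002, 0.013]
   [0.104, -0.001, 0.144]
   [0.104, -0.005, 0.144]
   [0.104, -0.008, 0.144]
   [0.104, -0.012, 0.143]
```

Request:
arm_command([
  {"translation":[0.1,0,0.144],"angular":[-0.022,-0.002,0.013],"fingers":0.6},
  {"translation":[0.1,-0.005,0.144],"angular":[-0.022,-0.002,0.013],"fingers":0.6},
  {"translation":[0.1,-0.008,0.144],"angular":[-0.022,-0.002,0.013],"fingers":0.6},
  {"translation":[0.1,-0.012,0.143],"angular":[-0.022,-0.002,0.013],"fingers":0.6},
])

```text
t: 24.0
tcp_pos: [0.5069, 0.3232, 0.2516]
orientation: [-0.499, 0.502, -0.498, -0.501]
force: [0.1, -0.9, 0.1]
finger_gap: 0.6
```

Run:
```python
from h import *
st();plan([.508,.3155,.07],down(np.pi/2,0),.045); feet("scene")
```

```text
t 24.0 p [0.5069 0.3232 0.2516] X [ 0.001  0.    -1.   ] Z [-0.006  1.     0.   ] q [ 0.53 -0.05  1.59 -0.    1.6  -1.05] F [ 0.1 -0.9  0.1] g 0.6
at [0.5069 0.3232 0.2516] rows 5 rv deg [0.4 0.  0.1]
 ang/row [0.002, 0.0, 0.0]
   [0.182, -0.001, -0.008]
   [0.182, -0.001, -0.008]
   [0.182, -0.001, -0.008]
   [0.182, -0.001, -0.008]
   [0.182, -0.001, -0.008]
scene px [400, 329] n 237 mid [0.5088, 0.3169] top 0.049 ext [0.041, 0.039] bgr [90, 142, 188]
scene px [451, 334] n 228 mid [0.4348, 0.4049] top 0.047 ext [0.038, 0.039] bgr [91, 145, 189]
scene px [373, 354] n 255 mid [0.5927, 0.313] top 0.049 ext [0.04, 0.038] bgr [90, 141, 185]
scene px [429, 359] n 257 mid [0.5134, 0.4089] top 0.049 ext [0.039, 0.038] bgr [37, 57, 85]
scene px [341, 375] n 423 mid [0.6799, 0.2976] top 0.05 ext [0.041, 0.104] bgr [55, 101, 158]
scene px [494, 368] n 241 mid [0.4272, 0.5244] top 0.043 ext [0.038, 0.038] bgr [15, 177, 220]
scene px [407, 386] n 268 mid [0.5939, 0.4128] top 0.048 ext [0.038, 0.039] bgr [90, 143, 187]
scene px [452, 433] n 269 mid [0.5997, 0.5439] top 0.044 ext [0.038, 0.037] bgr [148, 82, 44]
```

Request:
arm_command([
  {"translation":[0.2,-0.002,-0.009],"angular":[0,0,0],"fingers":0.6},
  {"translation":[0.2,-0.002,-0.009],"angular":[0,0,0],"fingers":0.6},
  {"translation":[0.2,-0.002,-0.009],"angular":[0,0,0],"fingers":0.6},
  {"translation":[0.2,-0.002,-0.009],"angular":[0,0,0],"fingers":0.6},
  {"translation":[0.1,0,0],"angular":[0,0,0],"fingers":0.6},
])

```text
t: 24.55
tcp_pos: [0.5065, 0.3205, 0.0601]
orientation: [0.496, -0.502, 0.498, 0.504]
force: [0.6, -0.5, 0.6]
finger_gap: 0.6
```

Run:
```python
from h import *
st();plan([.5085,.316,.029],down(np.pi/2,0),.03)
```

```text
t 24.55 p [0.5065 0.3205 0.0601] X [-0.004 -0.    -1.   ] Z [-0.012  1.    -0.   ] q [ 0.52  0.06  1.8   0.    1.29 -1.06] F [ 0.6 -0.5  0.6] g 0.6
at [0.5065 0.3205 0.0601] rows 2 rv deg [ 0.7 -0.  -0.2]
 ang/row [0.008, -0.0, -0.002]
   [0.078, -0.005, -0.011]
   [0.078, -0.005, -0.011]
```

Request:
arm_command([
  {"translation":[0.078,-0.005,-0.011],"angular":[0.008,0,0],"fingers":0.6},
  {"translation":[0.07,-0.005,-0.011],"angular":[0.008,0,0],"fingers":0.6},
  {"translation":[0,0,0],"angular":[0,0,0],"fingers":0.3},
  {"translation":[0,0,0],"angular":[0,0,0],"fingers":0.3},
  {"translation":[0,0,0],"angular":[0,0,0],"fingers":0.3},
  {"translation":[0,0,0],"angular":[0,0,0],"fingers":0.3},
])

```text
t: 25.15
tcp_pos: [0.5085, 0.3154, 0.0282]
orientation: [0.499, -0.499, 0.502, 0.5]
force: [0.2, 1.5, 1.0]
finger_gap: 0.423
```

Run:
```python
from h import *
st();p=telemetry.sense()["tcp_pos"]
plan([.56,.15,.30],None,.045)
```

```text
t 25.15 p [0.5085 0.3154 0.0282] X [-0.005 -0.001 -1.   ] Z [ 0.002  1.    -0.001] q [ 0.51  0.09  1.82  0.    1.24 -1.06] F [0.2 1.5 1. ] g 0.423
at [0.5085 0.3154 0.0282] rows 8 rv deg [0. 0. 0.]
 ang/row [0.0, 0.0, 0.0]
 tr/row [-0.17, -0.032, -0.104]
```

Request:
arm_command([
  {"translation":[-0.245,0,0],"angular":[0,0,0],"fingers":0.3},
  {"translation":[-0.245,0,0],"angular":[0,0,0],"fingers":0.3},
  {"translation":[-0.245,0,0],"angular":[0,0,0],"fingers":0.3},
  {"translation":[-0.145,-0.054,-0.19],"angular":[0,0,0],"fingers":0.3},
  {"translation":[-0.145,-0.054,-0.19],"angular":[0,0,0],"fingers":0.3},
  {"translation":[-0.145,-0.054,-0.19],"angular":[0,0,0],"fingers":0.3},
  {"translation":[-0.145,-0.054,-0.19],"angular":[0,0,0],"fingers":0.3},
  {"translation":[0,-0.054,-0.2],"angular":[0,0,0],"fingers":0.3},
  {"translation":[0,-0.054,-0.2],"angular":[0,0,0],"fingers":0.3},
  {"translation":[0,-0.054,-0.2],"angular":[0,0,0],"fingers":0.3},
  {"translation":[0,-0.054,-0.2],"angular":[0,0,0],"fingers":0.3},
  {"translation":[0,-0.05,-0.2],"angular":[0,0,0],"fingers":0.3},
])

```text
t: 26.35
tcp_pos: [0.6065, -0.0427, 0.3129]
orientation: [-0.502, 0.505, -0.495, -0.498]
force: [0.8, 0.4, -0.7]
finger_gap: 0.422
```

Run:
```python
from h import *
st()
plan([.605,-.0365,.23],down(np.pi/2),.045)
plan([.605,-.0365,.125],down(np.pi/2),.035)
```

```text
t 26.35 p [ 0.6065 -0.0427  0.3129] X [ 0.014  0.001 -1.   ] Z [-0.007  1.     0.001] q [-0.11 -0.05  1.49  0.    1.69 -1.69] F [ 0.8  0.4 -0.7] g 0.422
at [ 0.6065 -0.0427  0.3129] rows 2 rv deg [0.4 0.  0.8]
 ang/row [0.004, 0.0, 0.009]
   [0.207, 0.006, 0.015]
   [0.207, 0.005, 0.015]
at [ 0.6065 -0.0427  0.3129] rows 6 rv deg [0.4 0.  0.8]
 ang/row [0.001, 0.0, 0.003]
   [0.157, 0.003, 0.005]
   [0.157, 0.003, 0.005]
   [0.157, 0.003, 0.005]
   [0.157, 0.002, 0.005]
   [0.157, 0.002, 0.005]
   [0.157, 0.002, 0.005]
```

Request:
arm_command([
  {"translation":[0.157,0.003,0.005],"angular":[0,0,0.003],"fingers":0.3},
  {"translation":[0.157,0.003,0.005],"angular":[0,0,0.003],"fingers":0.3},
  {"translation":[0.157,0.003,0.005],"angular":[0,0,0.003],"fingers":0.3},
  {"translation":[0.157,0.003,0.005],"angular":[0,0,0.003],"fingers":0.3},
  {"translation":[0.157,0.003,0.005],"angular":[0,0,0.003],"fingers":0.3},
  {"translation":[0.15,0.003,0.005],"angular":[0,0,0.003],"fingers":0.3},
  {"translation":[0,0,0],"angular":[0,0,0],"fingers":0.3},
])

```text
t: 27.05
tcp_pos: [0.6069, -0.0431, 0.1267]
orientation: [-0.502, 0.503, -0.498, -0.497]
force: [-0.2, -0.2, 0.1]
finger_gap: 0.421
```

Run:
```python
from h import *
st()
```

```text
t 27.05 p [ 0.6069 -0.0431  0.1267] X [ 0.01  -0.002 -1.   ] Z [-0.     1.    -0.002] q [-0.11  0.02  1.73 -0.    1.39 -1.68] F [-0.2 -0.2  0.1] g 0.421
```

Request:
arm_command([
  {"translation":[-0.02,0.025,0.04],"angular":[0,0,0],"fingers":0.3},
  {"translation":[0,0,0],"angular":[0,0,0],"fingers":0.3},
  {"translation":[0,0,0],"angular":[0,0,0],"fingers":0.52},
  {"translation":[0,0,0],"angular":[0,0,0],"fingers":0.52},
  {"translation":[0,0,0],"angular":[0,0,0],"fingers":0.52},
])

```text
t: 27.55
tcp_pos: [0.6038, -0.0343, 0.1393]
orientation: [-0.504, 0.506, -0.496, -0.495]
force: [0.1, 0.1, -0.7]
finger_gap: 0.516
```

Run:
```python
from h import *
st()
c=cam("scene"); cv2.imwrite("pics/j.png",cv2.resize(c["img"][170:290,180:340],None,fx=4,fy=4,interpolation=cv2.INTER_CUBIC))
```

```text
t 27.55 p [ 0.6038 -0.0343  0.1393] X [ 0.019 -0.003 -1.   ] Z [-0.001  1.    -0.003] q [-0.1  -0.    1.73 -0.    1.4  -1.67] F [ 0.1  0.1 -0.7] g 0.516
```

View pics/j.png

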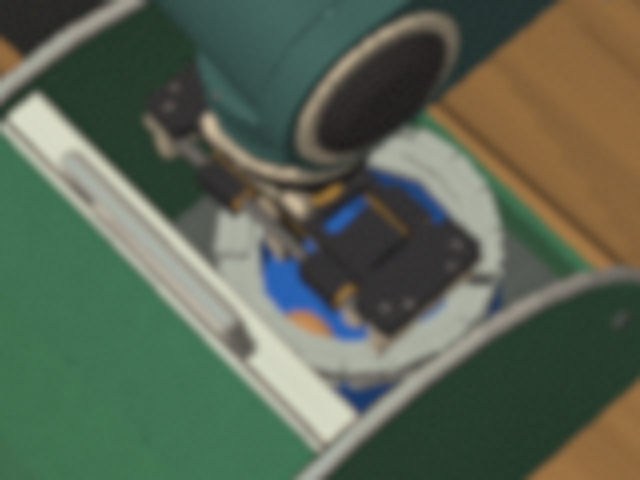

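The foot is in the tub (orange patch at (310,320)). Next is B at (.592,.312), top-view pixel (240,212), tan.

Request:
arm_command([
  {"translation":[-0.21,0,0],"angular":[0,0,0],"fingers":0.6},
  {"translation":[-0.21,0,0],"angular":[0,0,0],"fingers":0.6},
  {"translation":[-0.21,0,0],"angular":[0,0,0],"fingers":0.6},
  {"translation":[-0.21,0,0],"angular":[0,0,0],"fingers":0.6},
  {"translation":[0,0.007,0.215],"angular":[0,0,0],"fingers":0.6},
  {"translation":[0,0.007,0.215],"angular":[0,0,0],"fingers":0.6},
  {"translation":[0,0.007,0.215],"angular":[0,0,0],"fingers":0.6},
  {"translation":[0.05,0.007,0.215],"angular":[0,0,0],"fingers":0.6},
  {"translation":[0.05,0.007,0.215],"angular":[0,0,0],"fingers":0.6},
  {"translation":[0.1,0.007,0.215],"angular":[0,0,0],"fingers":0.6},
  {"translation":[0.1,0.007,0.215],"angular":[0,0,0],"fingers":0.6},
  {"translation":[0.1,0.007,0.215],"angular":[0,0,0],"fingers":0.6},
])

```text
t: 28.8
tcp_pos: [0.5925, 0.3172, 0.2376]
orientation: [0.509, -0.505, 0.495, 0.491]
force: [0.3, -0.3, -0.5]
finger_gap: 0.598
```

Run:
```python
from h import *
st();feet("scene"); feet("top"); plan([.592,.312,.07],down(np.pi/2,0),.04)
c=cam("scene"); cv2.imwrite("pics/k.png",cv2.resize(c["img"][170:290,180:340],None,fx=4,fy=4,interpolation=cv2.INTER_CUBIC))
```

```text
t 28.8 p [0.5925 0.3172 0.2376] X [ 0.029 -0.    -1.   ] Z [ 0.009  1.    -0.   ] q [ 0.46  0.09  1.47 -0.01  1.56 -1.1 ] F [ 0.3 -0.3 -0.5] g 0.598
scene px [451, 333] n 220 mid [0.4341, 0.4049] top 0.048 ext [0.037, 0.037] bgr [94, 149, 195]
scene px [373, 354] n 253 mid [0.5924, 0.3129] top 0.048 ext [0.039, 0.038] bgr [91, 142, 186]
scene px [430, 359] n 232 mid [0.5126, 0.4112] top 0.048 ext [0.039, 0.033] bgr [38, 57, 86]
scene px [341, 375] n 403 mid [0.6809, 0.2984] top 0.05 ext [0.04, 0.107] bgr [55, 102, 159]
scene px [494, 368] n 243 mid [0.4273, 0.5239] top 0.045 ext [0.037, 0.039] bgr [14, 179, 221]
scene px [407, 386] n 272 mid [0.5944, 0.4124] top 0.05 ext [0.039, 0.038] bgr [91, 144, 188]
scene px [452, 433] n 273 mid [0.5995, 0.5444] top 0.044 ext [0.039, 0.039] bgr [150, 82, 45]
top px [203, 211] n 177 mid [0.5935, 0.4097] top 0.049 ext [0.038, 0.038] bgr [106, 189, 244]
top px [159, 273] n 178 mid [0.4265, 0.5216] top 0.044 ext [0.037, 0.037] bgr [0, 235, 255]
at [0.5913 0.3193 0.234 ] rows 5 rv deg [-0.3 -0.1  1.3]
 ang/row [-0.001, -0.0, 0.006]
   [0.164, 0.003, -0.007]
   [0.164, 0.002, -0.007]
   [0.164, 0.002, -0.007]
   [0.164, 0.001, -0.007]
   [0.164, 0.0, -0.007]
```

View pics/k.png

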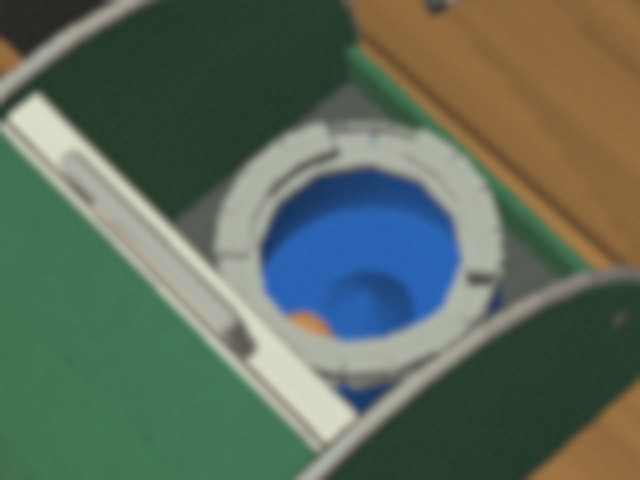

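The foot lies in the tub at (308,325). Descending on B.

Request:
arm_command([
  {"translation":[0.164,0.002,-0.008],"angular":[0,0,0.006],"fingers":0.6},
  {"translation":[0.164,0.002,-0.008],"angular":[0,0,0.006],"fingers":0.6},
  {"translation":[0.164,0.002,-0.008],"angular":[0,0,0.006],"fingers":0.6},
  {"translation":[0.164,0.002,-0.008],"angular":[0,0,0.006],"fingers":0.6},
  {"translation":[0.164,0.002,-0.008],"angular":[0,0,0.006],"fingers":0.6},
  {"translation":[0,0,0],"angular":[0,0,0],"fingers":0.6},
])

```text
t: 29.55
tcp_pos: [0.5964, 0.3042, 0.0736]
orientation: [0.505, -0.5, 0.5, 0.496]
force: [-0.0, 0.4, -0.3]
finger_gap: 0.601
```

Run:
```python
from h import *
st();plan([.592,.312,.029],down(np.pi/2,0),.02)
```

```text
t 29.55 p [0.5964 0.3042 0.0736] X [ 0.009  0.001 -1.   ] Z [0.009 1.    0.001] q [ 0.43  0.19  1.63 -0.    1.31 -1.13] F [-0.   0.4 -0.3] g 0.601
at [0.5964 0.3042 0.0736] rows 3 rv deg [-0.5  0.1  0.5]
 ang/row [-0.004, 0.0, 0.004]
   [0.074, 0.008, 0.013]
   [0.074, 0.008, 0.013]
   [0.074, 0.008, 0.013]
```

Request:
arm_command([
  {"translation":[0,0.02,0.038],"angular":[0,0,0],"fingers":0.6},
  {"translation":[0.074,0,0],"angular":[0,0,0],"fingers":0.6},
  {"translation":[0.074,0,0],"angular":[0,0,0],"fingers":0.6},
  {"translation":[0.05,0,0],"angular":[0,0,0],"fingers":0.6},
])

```text
t: 29.95
tcp_pos: [0.596, 0.3128, 0.0396]
orientation: [0.508, -0.501, 0.497, 0.494]
force: [-0.2, 0.5, -0.1]
finger_gap: 0.601
```

Run:
```python
from h import *
st();plan([.592,.312,.029],down(np.pi/2,0),.02)
```

```text
t 29.95 p [0.596  0.3128 0.0396] X [ 0.018  0.005 -1.   ] Z [0.011 1.    0.005] q [ 0.45  0.22  1.66 -0.    1.25 -1.11] F [-0.2  0.5 -0.1] g 0.601
at [0.596  0.3128 0.0396] rows 1 rv deg [-0.6  0.3  1. ]
 ang/row [-0.014, 0.006, 0.023]
   [0.053, 0.021, -0.004]
```

Request:
arm_command([
  {"translation":[0.055,0.02,-0.003],"angular":[0,0,0.02],"fingers":0.6},
  {"translation":[0,0,0],"angular":[0,0,0],"fingers":0.3},
  {"translation":[0,0,0],"angular":[0,0,0],"fingers":0.3},
  {"translation":[0,0,0],"angular":[0,0,0],"fingers":0.3},
  {"translation":[0,0,0],"angular":[0,0,0],"fingers":0.3},
])

```text
t: 30.45
tcp_pos: [0.5916, 0.3122, 0.0266]
orientation: [0.504, -0.496, 0.502, 0.499]
force: [1.7, -0.7, -0.8]
finger_gap: 0.424
```

Run:
```python
from h import *
st();plan([.552,-.0345,.30],down(np.pi/2,0),.04)
```

```text
t 30.45 p [0.5916 0.3122 0.0266] X [-0.     0.004 -1.   ] Z [0.01  1.    0.004] q [ 0.45  0.23  1.66  0.    1.24 -1.12] F [ 1.7 -0.7 -0.8] g 0.424
at [0.5916 0.3122 0.0266] rows 12 rv deg [-0.6  0.3 -0. ]
 ang/row [-0.001, 0.0, -0.0]
 tr/row [-0.115, 0.015, -0.144]
```

Request:
arm_command([
  {"translation":[-0.245,0,0],"angular":[0,0,0],"fingers":0.3},
  {"translation":[-0.245,0,0],"angular":[0,0,0],"fingers":0.3},
  {"translation":[-0.245,0,0],"angular":[0,0,0],"fingers":0.3},
  {"translation":[-0.14,0.022,-0.19],"angular":[0,0,0],"fingers":0.3},
  {"translation":[-0.14,0.022,-0.19],"angular":[0,0,0],"fingers":0.3},
  {"translation":[-0.14,0.022,-0.19],"angular":[0,0,0],"fingers":0.3},
  {"translation":[-0.14,0.022,-0.19],"angular":[0,0,0],"fingers":0.3},
  {"translation":[0,0.022,-0.19],"angular":[0,0,0],"fingers":0.3},
  {"translation":[0,0.022,-0.19],"angular":[0,0,0],"fingers":0.3},
  {"translation":[0,0.022,-0.19],"angular":[0,0,0],"fingers":0.3},
  {"translation":[0,0.022,-0.19],"angular":[0,0,0],"fingers":0.3},
  {"translation":[0,0.022,-0.19],"angular":[0,0,0],"fingers":0.3},
])

```text
t: 31.65
tcp_pos: [0.5459, -0.0393, 0.3011]
orientation: [0.504, -0.501, 0.498, 0.497]
force: [1.1, 0.4, -0.4]
finger_gap: 0.425
```

Run:
```python
from h import *
st();plan([.552,-.0345,.13],down(np.pi/2,0),.035)
```

```text
t 31.65 p [ 0.5459 -0.0393  0.3011] X [ 0.01   0.003 -1.   ] Z [0.004 1.    0.003] q [-0.12 -0.18  1.63  0.    1.68 -1.69] F [ 1.1  0.4 -0.4] g 0.425
at [ 0.5459 -0.0393  0.3011] rows 5 rv deg [-0.2  0.2  0.6]
 ang/row [-0.001, 0.001, 0.002]
   [0.171, -0.004, 0.004]
   [0.171, -0.005, 0.004]
   [0.171, -0.005, 0.005]
   [0.171, -0.005, 0.005]
   [0.171, -0.006, 0.005]
```

Request:
arm_command([
  {"translation":[0.17,-0.005,0.01],"angular":[0,0,0.002],"fingers":0.3},
  {"translation":[0.17,-0.005,0.008],"angular":[0,0,0.002],"fingers":0.3},
  {"translation":[0.17,-0.005,0.008],"angular":[0,0,0.002],"fingers":0.3},
  {"translation":[0.17,-0.005,0.008],"angular":[0,0,0.002],"fingers":0.3},
  {"translation":[0.14,-0.005,0.008],"angular":[0,0,0.002],"fingers":0.3},
  {"translation":[0,0,0],"angular":[0,0,0],"fingers":0.3},
])

```text
t: 32.25
tcp_pos: [0.5524, -0.0364, 0.1365]
orientation: [0.506, -0.5, 0.5, 0.495]
force: [-0.8, 0.5, -0.0]
finger_gap: 0.418
```

Run:
```python
from h import *
st();plan([.552,-.0345,.132],down(np.pi/2,0),.035)
```

```text
t 32.25 p [ 0.5524 -0.0364  0.1365] X [ 0.01   0.001 -1.   ] Z [0.011 1.    0.001] q [-0.11 -0.11  1.83  0.    1.41 -1.67] F [-0.8  0.5 -0. ] g 0.418
at [ 0.5524 -0.0364  0.1365] rows 1 rv deg [-0.6  0.1  0.6]
 ang/row [-0.014, 0.001, 0.013]
   [0.022, 0.002, 0.009]
```

Request:
arm_command([
  {"translation":[0.015,0,0.009],"angular":[0,0,0],"fingers":0.3},
  {"translation":[0,0,0],"angular":[0,0,0],"fingers":0.52},
  {"translation":[0,0,0],"angular":[0,0,0],"fingers":0.52},
  {"translation":[0,0,0],"angular":[0,0,0],"fingers":0.52},
  {"translation":[-0.21,0,0],"angular":[0,0,0],"fingers":0.6},
  {"translation":[-0.21,0,0],"angular":[0,0,0],"fingers":0.6},
  {"translation":[-0.21,0,0],"angular":[0,0,0],"fingers":0.6},
  {"translation":[-0.21,0,0],"angular":[0,0,0],"fingers":0.6},
  {"translation":[0,-0.02,0.22],"angular":[0,0,0],"fingers":0.6},
  {"translation":[0,-0.02,0.22],"angular":[0,0,0],"fingers":0.6},
  {"translation":[0,-0.02,0.22],"angular":[0,0,0],"fingers":0.6},
  {"translation":[0,-0.02,0.22],"angular":[0,0,0],"fingers":0.6},
])

```text
t: 33.45
tcp_pos: [0.5695, 0.1418, 0.3236]
orientation: [0.512, -0.502, 0.498, 0.488]
force: [1.1, 0.2, -0.3]
finger_gap: 0.601
```

Run:
```python
from h import *
st();feet("scene"); plan([.594,.411,.20],down(np.pi/2,0),.045)
c=cam("scene"); cv2.imwrite("pics/l.png",cv2.resize(c["img"][170:290,180:340],None,fx=4,fy=4,interpolation=cv2.INTER_CUBIC))
```

```text
t 33.45 p [0.5695 0.1418 0.3236] X [ 0.028  0.    -1.   ] Z [0.019 1.    0.001] q [ 0.2  -0.1   1.52 -0.01  1.69 -1.35] F [ 1.1  0.2 -0.3] g 0.601
scene px [451, 333] n 247 mid [0.4348, 0.4046] top 0.048 ext [0.038, 0.038] bgr [92, 147, 193]
scene px [430, 359] n 256 mid [0.5133, 0.4087] top 0.048 ext [0.039, 0.038] bgr [37, 56, 85]
scene px [341, 376] n 429 mid [0.6804, 0.2984] top 0.05 ext [0.041, 0.108] bgr [55, 102, 158]
scene px [494, 368] n 240 mid [0.4273, 0.5238] top 0.044 ext [0.036, 0.038] bgr [14, 178, 220]
scene px [407, 386] n 269 mid [0.5942, 0.4127] top 0.048 ext [0.04, 0.039] bgr [90, 143, 187]
scene px [451, 433] n 274 mid [0.5997, 0.5439] top 0.043 ext [0.038, 0.039] bgr [147, 81, 44]
at [0.5697 0.147  0.3233] rows 7 rv deg [-1.   0.2  1.6]
 ang/row [-0.003, 0.0, 0.005]
   [0.089, -0.012, 0.189]
   [0.089, -0.013, 0.189]
   [0.089, -0.013, 0.189]
   [0.089, -0.014, 0.188]
   [0.089, -0.015, 0.188]
   [0.089, -0.016, 0.188]
   [0.089, -0.017, 0.188]
```

View pics/l.png

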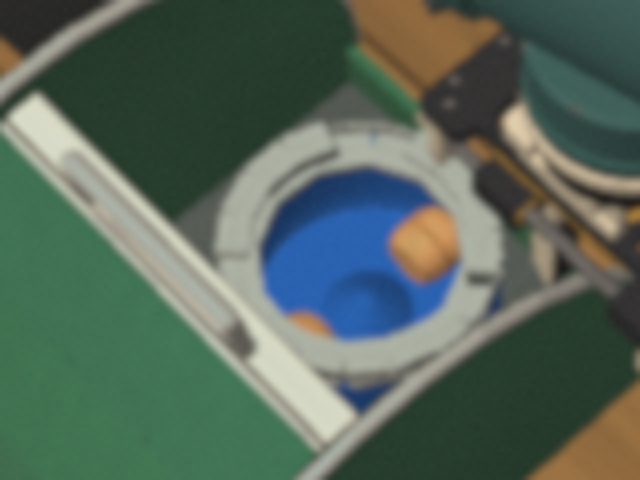

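Two feet are in the tub, at (308,325) and (425,243). Next is foot A, scene pixel (407,386), tan.

Request:
arm_command([
  {"translation":[0.089,-0.014,0.188],"angular":[-0.003,0,0.005],"fingers":0.6},
  {"translation":[0.089,-0.014,0.188],"angular":[-0.003,0,0.005],"fingers":0.6},
  {"translation":[0.089,-0.014,0.188],"angular":[-0.003,0,0.005],"fingers":0.6},
  {"translation":[0.089,-0.014,0.188],"angular":[-0.003,0,0.005],"fingers":0.6},
  {"translation":[0.089,-0.014,0.188],"angular":[-0.003,0,0.005],"fingers":0.6},
  {"translation":[0.089,-0.014,0.188],"angular":[-0.003,0,0.005],"fingers":0.6},
  {"translation":[0.089,-0.014,0.18],"angular":[-0.003,0,0.005],"fingers":0.6},
  {"translation":[0,0,0],"angular":[0,0,0],"fingers":0.6},
])

```text
t: 34.35
tcp_pos: [0.596, 0.4135, 0.202]
orientation: [0.503, -0.502, 0.497, 0.499]
force: [0.3, 0.1, -0.5]
finger_gap: 0.601
```

Run:
```python
from h import *
st();plan([.594,.411,.075],down(np.pi/2,0),.04)
```

```text
t 34.35 p [0.596  0.4135 0.202 ] X [ 0.009  0.003 -1.   ] Z [-0.001  1.     0.003] q [ 0.57  0.23  1.37 -0.    1.53 -1.  ] F [ 0.3  0.1 -0.5] g 0.601
at [0.596  0.4135 0.202 ] rows 4 rv deg [0.  0.2 0.5]
 ang/row [0.0, 0.001, 0.003]
   [0.159, 0.004, -0.004]
   [0.159, 0.004, -0.003]
   [0.159, 0.003, -0.003]
   [0.159, 0.003, -0.003]
```

Request:
arm_command([
  {"translation":[0.159,0.004,-0.003],"angular":[0,0,0.003],"fingers":0.6},
  {"translation":[0.159,0.004,-0.003],"angular":[0,0,0.003],"fingers":0.6},
  {"translation":[0.159,0.004,-0.003],"angular":[0,0,0.003],"fingers":0.6},
  {"translation":[0.159,0.004,-0.003],"angular":[0,0,0.003],"fingers":0.6},
  {"translation":[0,0,0],"angular":[0,0,0],"fingers":0.6},
])

```text
t: 34.85
tcp_pos: [0.5965, 0.4092, 0.0765]
orientation: [0.503, -0.5, 0.497, 0.5]
force: [-0.3, 0.0, -0.4]
finger_gap: 0.6
```

Run:
```python
from h import *
st();plan([.594,.412,.029],down(np.pi/2,0),.025)
```

```text
t 34.85 p [0.5965 0.4092 0.0765] X [ 0.005  0.005 -1.   ] Z [-0.     1.     0.005] q [ 0.57  0.3   1.5   0.    1.34 -1.01] F [-0.3  0.  -0.4] g 0.6
at [0.5965 0.4092 0.0765] rows 2 rv deg [0.  0.3 0.3]
 ang/row [0.0, 0.003, 0.003]
   [0.119, 0.007, 0.006]
   [0.119, 0.007, 0.007]
```

Request:
arm_command([
  {"translation":[0.11,0.01,0.012],"angular":[0,0,0.003],"fingers":0.6},
  {"translation":[0.11,0.01,0.006],"angular":[0,0,0.003],"fingers":0.6},
  {"translation":[0.01,0,0],"angular":[0,0,0],"fingers":0.6},
  {"translation":[0,0,0],"angular":[0,0,0],"fingers":0.3},
  {"translation":[0,0,0],"angular":[0,0,0],"fingers":0.3},
  {"translation":[0,0,0],"angular":[0,0,0],"fingers":0.3},
  {"translation":[0,0,0],"angular":[0,0,0],"fingers":0.3},
])

```text
t: 35.55
tcp_pos: [0.5987, 0.4125, 0.045]
orientation: [0.507, -0.5, 0.494, 0.499]
force: [-0.3, -0.7, 0.7]
finger_gap: 0.418
```

Run:
```python
from h import *
st();plan([.58,-.0345,.30],down(np.pi/2,0),.04)
```

```text
t 35.55 p [0.5987 0.4125 0.045 ] X [ 0.013  0.012 -1.   ] Z [0.002 1.    0.012] q [ 0.57  0.32  1.52  0.    1.28 -1.  ] F [-0.3 -0.7  0.7] g 0.418
at [0.5987 0.4125 0.045 ] rows 13 rv deg [-0.1  0.7  0.8]
 ang/row [-0.0, 0.001, 0.001]
 tr/row [-0.1, 0.006, -0.171]
```

Request:
arm_command([
  {"translation":[0,0,0],"angular":[0,0,0],"fingers":0.6},
  {"translation":[0,0,0],"angular":[0,0,0],"fingers":0.6},
  {"translation":[0.07,0.02,0],"angular":[0,0,0.01],"fingers":0.6},
  {"translation":[0.02,0,0],"angular":[0,0,0],"fingers":0.6},
])

```text
t: 35.95
tcp_pos: [0.5951, 0.4131, 0.0275]
orientation: [0.505, -0.498, 0.495, 0.501]
force: [0.5, 0.6, -0.8]
finger_gap: 0.6
```

Run:
```python
from h import *
st();plan([.594,.412,.029],down(np.pi/2,0),.025)
```

```text
t 35.95 p [0.5951 0.4131 0.0275] X [ 0.007  0.013 -1.   ] Z [0.002 1.    0.013] q [ 0.57  0.34  1.53  0.01  1.26 -1.  ] F [ 0.5  0.6 -0.8] g 0.6
at [0.5951 0.4131 0.0275] rows 1 rv deg [-0.1  0.8  0.4]
 ang/row [-0.002, 0.017, 0.008]
   [-0.008, 0.005, -0.005]
```

Request:
arm_command([
  {"translation":[0,0,0],"angular":[0,0,0],"fingers":0.3},
  {"translation":[0,0,0],"angular":[0,0,0],"fingers":0.3},
  {"translation":[0,0,0],"angular":[0,0,0],"fingers":0.3},
  {"translation":[-0.245,0,0],"angular":[0,0,0],"fingers":0.3},
  {"translation":[-0.245,0,0],"angular":[0,0,0],"fingers":0.3},
  {"translation":[-0.245,0,0],"angular":[0,0,0],"fingers":0.3},
  {"translation":[-0.15,0.01,-0.19],"angular":[0,0.003,0.003],"fingers":0.3},
  {"translation":[-0.15,0.01,-0.19],"angular":[0,0.003,0.003],"fingers":0.3},
  {"translation":[-0.15,0.01,-0.19],"angular":[0,0.003,0.003],"fingers":0.3},
  {"translation":[-0.15,0.01,-0.19],"angular":[0,0.003,0.003],"fingers":0.3},
])

```text
t: 36.95
tcp_pos: [0.5832, 0.2566, 0.2961]
orientation: [0.496, -0.498, 0.503, 0.503]
force: [1.1, -0.6, -0.3]
finger_gap: 0.424
```

Run:
```python
from h import *
st();plan([.58,-.046,.30],down(np.pi/2,0),.045)
```

```text
t 36.95 p [0.5832 0.2566 0.2961] X [-0.012 -0.002 -1.   ] Z [-0.004  1.    -0.002] q [ 0.37  0.03  1.44  0.    1.68 -1.2 ] F [ 1.1 -0.6 -0.3] g 0.424
at [0.5832 0.2566 0.2961] rows 7 rv deg [ 0.2 -0.1 -0.7]
 ang/row [0.001, -0.0, -0.002]
   [-0.002, 0.003, -0.216]
   [-0.002, 0.003, -0.216]
   [-0.002, 0.003, -0.216]
   [-0.002, 0.003, -0.216]
   [-0.002, 0.002, -0.216]
   [-0.002, 0.002, -0.216]
   [-0.002, 0.002, -0.216]
```

Request:
arm_command([
  {"translation":[-0.01,0.002,-0.216],"angular":[0,0,-0.002],"fingers":0.3},
  {"translation":[-0.01,0.002,-0.216],"angular":[0,0,-0.002],"fingers":0.3},
  {"translation":[-0.01,0.002,-0.216],"angular":[0,0,-0.002],"fingers":0.3},
  {"translation":[-0.01,0.002,-0.216],"angular":[0,0,-0.002],"fingers":0.3},
  {"translation":[0,0.002,-0.216],"angular":[0,0,-0.002],"fingers":0.3},
  {"translation":[0,0.002,-0.216],"angular":[0,0,-0.002],"fingers":0.3},
  {"translation":[0,0.002,-0.2],"angular":[0,0,-0.002],"fingers":0.3},
  {"translation":[0,0,0],"angular":[0,0,0],"fingers":0.3},
])

```text
t: 37.75
tcp_pos: [0.5797, -0.0576, 0.3141]
orientation: [-0.503, 0.504, -0.497, -0.497]
force: [-0.5, 0.1, -0.7]
finger_gap: 0.418
```

Run:
```python
from h import *
st();plan([.58,-.047,.132],down(np.pi/2,0),.038)
```

```text
t 37.75 p [ 0.5797 -0.0576  0.3141] X [ 0.013 -0.001 -1.   ] Z [-0.002  1.    -0.001] q [-0.14 -0.1   1.54  0.    1.69 -1.72] F [-0.5  0.1 -0.7] g 0.418
at [ 0.5797 -0.0576  0.3141] rows 5 rv deg [ 0.1 -0.   0.7]
 ang/row [0.0, -0.0, 0.003]
   [0.182, 0.002, 0.011]
   [0.182, 0.002, 0.011]
   [0.182, 0.001, 0.011]
   [0.182, 0.001, 0.011]
   [0.182, 0.0, 0.011]
```

Request:
arm_command([
  {"translation":[0.18,0.002,0.012],"angular":[0,0,0.003],"fingers":0.3},
  {"translation":[0.18,0.002,0.012],"angular":[0,0,0.003],"fingers":0.3},
  {"translation":[0.18,0.002,0.012],"angular":[0,0,0.003],"fingers":0.3},
  {"translation":[0.18,0.002,0.012],"angular":[0,0,0.003],"fingers":0.3},
  {"translation":[0.16,0.001,0.011],"angular":[0,0,0.003],"fingers":0.3},
  {"translation":[0,0,0],"angular":[0,0,0],"fingers":0.3},
])

```text
t: 38.35
tcp_pos: [0.58, -0.0457, 0.1353]
orientation: [0.502, -0.502, 0.499, 0.498]
force: [-1.3, -0.7, -0.4]
finger_gap: 0.424
```

Run:
```python
from h import *
st();plan([.58,-.047,.132],down(np.pi/2,0),.038)
```

```text
t 38.35 p [ 0.58   -0.0457  0.1353] X [ 0.007 -0.001 -1.   ] Z [ 0.001  1.    -0.001] q [-0.12 -0.04  1.77 -0.    1.41 -1.69] F [-1.3 -0.7 -0.4] g 0.424
at [ 0.58   -0.0457  0.1353] rows 1 rv deg [-0.1 -0.1  0.4]
 ang/row [-0.002, -0.001, 0.008]
   [0.016, -0.0, -0.007]
```

Request:
arm_command([
  {"translation":[0,0,0],"angular":[0,0,0],"fingers":0.52},
  {"translation":[0,0,0],"angular":[0,0,0],"fingers":0.52},
  {"translation":[0,0,0],"angular":[0,0,0],"fingers":0.52},
  {"translation":[-0.21,0,0],"angular":[0,0,0],"fingers":0.6},
  {"translation":[-0.21,0,0],"angular":[0,0,0],"fingers":0.6},
  {"translation":[-0.21,0,0],"angular":[0,0,0],"fingers":0.6},
  {"translation":[-0.21,0,0],"angular":[0,0,0],"fingers":0.6},
  {"translation":[0,0.066,0.2],"angular":[0,0,0],"fingers":0.6},
  {"translation":[0,0.066,0.2],"angular":[0,0,0],"fingers":0.6},
  {"translation":[0,0.066,0.2],"angular":[0,0,0],"fingers":0.6},
  {"translation":[0,0.066,0.2],"angular":[0,0,0],"fingers":0.6},
  {"translation":[0,0.066,0.2],"angular":[0,0,0],"fingers":0.6},
])

```text
t: 39.55
tcp_pos: [0.5129, 0.1568, 0.3289]
orientation: [0.51, -0.505, 0.495, 0.49]
force: [1.3, -0.3, -0.4]
finger_gap: 0.599
```

Run:
```python
from h import *
st();feet("scene"); plan([.4345,.404,.20],down(np.pi/2,0),.045)
c=cam("scene"); cv2.imwrite("pics/m.png",cv2.resize(c["img"][170:290,180:340],None,fx=4,fy=4,interpolation=cv2.INTER_CUBIC))
```

```text
t 39.55 p [0.5129 0.1568 0.3289] X [ 0.031 -0.001 -1.   ] Z [ 0.009  1.    -0.001] q [ 0.25 -0.21  1.61 -0.01  1.71 -1.31] F [ 1.3 -0.3 -0.4] g 0.599
scene px [451, 333] n 245 mid [0.4347, 0.4045] top 0.048 ext [0.039, 0.038] bgr [91, 144, 191]
scene px [430, 359] n 252 mid [0.5128, 0.4089] top 0.047 ext [0.041, 0.038] bgr [37, 56, 84]
scene px [341, 375] n 440 mid [0.6808, 0.2975] top 0.05 ext [0.04, 0.107] bgr [54, 100, 156]
scene px [494, 368] n 247 mid [0.428, 0.5237] top 0.043 ext [0.037, 0.037] bgr [14, 175, 218]
scene px [452, 432] n 272 mid [0.5995, 0.5439] top 0.044 ext [0.037, 0.037] bgr [147, 81, 44]
at [0.5113 0.1614 0.3294] rows 7 rv deg [-0.4  0.1  1.8]
 ang/row [-0.001, 0.0, 0.006]
   [0.091, 0.059, 0.173]
   [0.091, 0.058, 0.173]
   [0.091, 0.058, 0.173]
   [0.092, 0.057, 0.173]
   [0.092, 0.057, 0.173]
   [0.092, 0.056, 0.173]
   [0.093, 0.055, 0.173]
```

View pics/m.png

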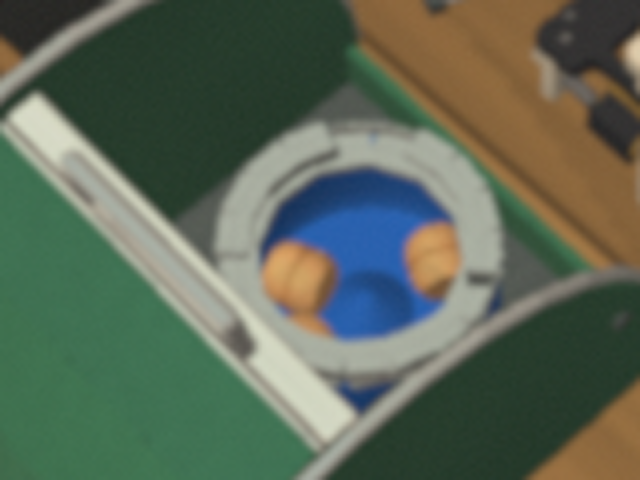

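Three feet are in the tub, at (300,278), (310,325) and (433,260). The last pale one is D, scene pixel (451,333), tan; walnut is at (430,359).

Request:
arm_command([
  {"translation":[0.091,0.057,0.173],"angular":[0,0,0.006],"fingers":0.6},
  {"translation":[0.091,0.057,0.173],"angular":[0,0,0.006],"fingers":0.6},
  {"translation":[0.091,0.057,0.173],"angular":[0,0,0.006],"fingers":0.6},
  {"translation":[0.091,0.057,0.173],"angular":[0,0,0.006],"fingers":0.6},
  {"translation":[0.091,0.057,0.173],"angular":[0,0,0.006],"fingers":0.6},
  {"translation":[0.091,0.057,0.173],"angular":[0,0,0.006],"fingers":0.6},
  {"translation":[0.091,0.057,0.165],"angular":[0,0,0.006],"fingers":0.6},
  {"translation":[0,0,0],"angular":[0,0,0],"fingers":0.6},
])

```text
t: 40.45
tcp_pos: [0.4366, 0.4078, 0.2082]
orientation: [0.507, -0.5, 0.497, 0.497]
force: [-0.4, -0.7, -0.5]
finger_gap: 0.6
```

Run:
```python
from h import *
st();plan([.4345,.4035,.075],down(np.pi/2,0),.04)
```

```text
t 40.45 p [0.4366 0.4078 0.2082] X [ 0.013  0.007 -1.   ] Z [0.008 1.    0.007] q [ 0.71 -0.05  1.66 -0.    1.52 -0.85] F [-0.4 -0.7 -0.5] g 0.6
at [0.4366 0.4078 0.2082] rows 4 rv deg [-0.4  0.4  0.7]
 ang/row [-0.002, 0.002, 0.004]
   [0.166, 0.005, -0.007]
   [0.166, 0.004, -0.006]
   [0.166, 0.004, -0.006]
   [0.166, 0.003, -0.006]
```

Request:
arm_command([
  {"translation":[0.166,0.004,-0.005],"angular":[0,0.002,0.004],"fingers":0.6},
  {"translation":[0.166,0.004,-0.005],"angular":[0,0.002,0.004],"fingers":0.6},
  {"translation":[0.166,0.004,-0.005],"angular":[0,0.002,0.004],"fingers":0.6},
  {"translation":[0.166,0.004,-0.005],"angular":[0,0.002,0.004],"fingers":0.6},
  {"translation":[0,0,0],"angular":[0,0,0],"fingers":0.6},
])

```text
t: 40.95
tcp_pos: [0.4392, 0.4043, 0.0795]
orientation: [0.506, -0.499, 0.498, 0.498]
force: [-0.8, -0.7, 0.2]
finger_gap: 0.6
```

Run:
```python
from h import *
st();plan([.4345,.4035,.028],down(np.pi/2,0),.025)
```

```text
t 40.95 p [0.4392 0.4043 0.0795] X [ 0.009  0.007 -1.   ] Z [0.007 1.    0.007] q [ 0.7   0.03  1.8  -0.    1.31 -0.86] F [-0.8 -0.7  0.2] g 0.6
at [0.4392 0.4043 0.0795] rows 3 rv deg [-0.4  0.4  0.5]
 ang/row [-0.003, 0.003, 0.004]
   [0.086, 0.009, -0.002]
   [0.086, 0.008, -0.002]
   [0.086, 0.008, -0.002]
```

Request:
arm_command([
  {"translation":[0.1,0.015,0],"angular":[0,0.003,0.004],"fingers":0.6},
  {"translation":[0.1,0.015,0],"angular":[0,0.003,0.004],"fingers":0.6},
  {"translation":[0.06,0.008,0],"angular":[0,0.003,0.004],"fingers":0.6},
])

```text
t: 41.25
tcp_pos: [0.4359, 0.4055, 0.0337]
orientation: [0.505, -0.498, 0.499, 0.497]
force: [0.6, 0.7, -0.4]
finger_gap: 0.6
```

Run:
```python
from h import *
st();plan([.4345,.4035,.028],down(np.pi/2,0),.025)
```

```text
t 41.25 p [0.4359 0.4055 0.0337] X [ 0.007  0.005 -1.   ] Z [0.009 1.    0.005] q [ 0.71  0.07  1.83 -0.    1.23 -0.85] F [ 0.6  0.7 -0.4] g 0.6
at [0.4359 0.4055 0.0337] rows 1 rv deg [-0.5  0.3  0.4]
 ang/row [-0.012, 0.006, 0.008]
   [0.028, 0.007, -0.01]
```

Request:
arm_command([
  {"translation":[0.02,0.006,-0.008],"angular":[0,0,0],"fingers":0.6},
  {"translation":[0,0,0],"angular":[0,0,0],"fingers":0.3},
  {"translation":[0,0,0],"angular":[0,0,0],"fingers":0.3},
  {"translation":[0,0,0],"angular":[0,0,0],"fingers":0.3},
  {"translation":[0,0,0],"angular":[0,0,0],"fingers":0.3},
  {"translation":[-0.245,0,0],"angular":[0,0,0],"fingers":0.3},
  {"translation":[-0.245,0,0],"angular":[0,0,0],"fingers":0.3},
  {"translation":[-0.245,0,0],"angular":[0,0,0],"fingers":0.3},
  {"translation":[-0.15,-0.07,-0.19],"angular":[0,0.003,0.003],"fingers":0.3},
  {"translation":[-0.15,-0.07,-0.19],"angular":[0,0.003,0.003],"fingers":0.3},
  {"translation":[-0.15,-0.07,-0.19],"angular":[0,0.003,0.003],"fingers":0.3},
  {"translation":[-0.15,-0.07,-0.19],"angular":[0,0.003,0.003],"fingers":0.3},
])

```text
t: 42.45
tcp_pos: [0.4851, 0.2539, 0.3026]
orientation: [0.498, -0.5, 0.503, 0.499]
force: [0.7, 0.7, -0.5]
finger_gap: 0.424
```

Run:
```python
from h import *
st();plan([.576,-.022,.305],down(np.pi/2,0),.045)
```

```text
t 42.45 p [0.4851 0.2539 0.3026] X [-0.004 -0.006 -1.   ] Z [ 0.002  1.    -0.006] q [ 0.44 -0.17  1.62 -0.    1.7  -1.13] F [ 0.7  0.7 -0.5] g 0.424
at [0.4851 0.2539 0.3026] rows 7 rv deg [-0.1 -0.3 -0.2]
 ang/row [-0.0, -0.001, -0.001]
 tr/row [-0.001, -0.065, -0.197]
```

Request:
arm_command([
  {"translation":[-0.01,-0.065,-0.197],"angular":[0,0,0],"fingers":0.3},
  {"translation":[-0.01,-0.065,-0.197],"angular":[0,0,0],"fingers":0.3},
  {"translation":[-0.01,-0.065,-0.197],"angular":[0,0,0],"fingers":0.3},
  {"translation":[-0.01,-0.065,-0.197],"angular":[0,0,0],"fingers":0.3},
  {"translation":[0,-0.065,-0.197],"angular":[0,0,0],"fingers":0.3},
  {"translation":[0,-0.065,-0.197],"angular":[0,0,0],"fingers":0.3},
  {"translation":[0,-0.06,-0.18],"angular":[0,0,0],"fingers":0.3},
  {"translation":[0,0,0],"angular":[0,0,0],"fingers":0.3},
])

```text
t: 43.25
tcp_pos: [0.5774, -0.0336, 0.3218]
orientation: [0.502, -0.502, 0.5, 0.496]
force: [0.2, -1.0, -0.1]
finger_gap: 0.422
```

Run:
```python
from h import *
st();plan([.576,-.023,.132],down(np.pi/2,0),.038)
```

```text
t 43.25 p [ 0.5774 -0.0336  0.3218] X [ 0.009 -0.004 -1.   ] Z [ 0.005  1.    -0.004] q [-0.1  -0.11  1.53 -0.    1.71 -1.67] F [ 0.2 -1.  -0.1] g 0.422
at [ 0.5774 -0.0336  0.3218] rows 6 rv deg [-0.3 -0.2  0.5]
 ang/row [-0.001, -0.001, 0.002]
   [0.158, 0.003, 0.009]
   [0.158, 0.002, 0.009]
   [0.158, 0.002, 0.009]
   [0.158, 0.002, 0.009]
   [0.158, 0.002, 0.009]
   [0.158, 0.001, 0.009]
```

Request:
arm_command([
  {"translation":[0.158,0.002,0.01],"angular":[0,0,0.002],"fingers":0.3},
  {"translation":[0.158,0.002,0.01],"angular":[0,0,0.002],"fingers":0.3},
  {"translation":[0.158,0.002,0.01],"angular":[0,0,0.002],"fingers":0.3},
  {"translation":[0.158,0.002,0.01],"angular":[0,0,0.002],"fingers":0.3},
  {"translation":[0.158,0.002,0.01],"angular":[0,0,0.002],"fingers":0.3},
  {"translation":[0.13,0.002,0.01],"angular":[0,0,0.002],"fingers":0.3},
  {"translation":[0,0,0],"angular":[0,0,0],"fingers":0.3},
])

```text
t: 43.95
tcp_pos: [0.576, -0.0201, 0.1348]
orientation: [0.502, -0.5, 0.501, 0.497]
force: [0.5, -0.2, -0.1]
finger_gap: 0.422
```

Run:
```python
from h import *
st()
```

```text
t 43.95 p [ 0.576  -0.0201  0.1348] X [ 0.004 -0.003 -1.   ] Z [ 0.006  1.    -0.003] q [-0.08 -0.05  1.78 -0.    1.41 -1.64] F [ 0.5 -0.2 -0.1] g 0.422
```

Request:
arm_command([
  {"translation":[0,0,0],"angular":[0,0,0],"fingers":0.49},
  {"translation":[0,0,0],"angular":[0,0,0],"fingers":0.49},
  {"translation":[0,0,0],"angular":[0,0,0],"fingers":0.49},
  {"translation":[-0.21,0,0],"angular":[0,0,0],"fingers":0.49},
  {"translation":[-0.21,0,0],"angular":[0,0,0],"fingers":0.5},
  {"translation":[-0.21,0,0],"angular":[0,0,0],"fingers":0.5},
  {"translation":[-0.21,0,0],"angular":[0,0,0],"fingers":0.5},
  {"translation":[0,0.03,-0.2],"angular":[0,0,0],"fingers":0.5},
  {"translation":[0,0.03,-0.2],"angular":[0,0,0],"fingers":0.5},
  {"translation":[0,0.03,-0.2],"angular":[0,0,0],"fingers":0.5},
  {"translation":[0,0.03,-0.2],"angular":[0,0,0],"fingers":0.5},
])

```text
t: 45.05
tcp_pos: [0.5507, -0.18, 0.3269]
orientation: [-0.504, 0.508, -0.495, -0.493]
force: [0.1, -0.8, -0.2]
finger_gap: 0.499
```

Run:
```python
from h import *
st();feet("scene"); feet("top")
for n in("scene","top"):
    c=cam(n); u0,v0=map(int,px(c,[.577,-.035,.1])); cv2.imwrite(f"pics/n_{n}.png",cv2.resize(c["img"][v0-55:v0+55,u0-75:u0+75],None,fx=5,fy=5,interpolation=cv2.INTER_CUBIC))
    P,u,v=cloud(c); r=np.hypot(P[:,0]-.577,P[:,1]+.0345); I=c["img"][v,u].astype(int)
    m=(r<.075)&(P[:,2]<.125)&(I[:,2]>I[:,0]+30); print("max foot z",P[m,2].max() if m.any() else None,m.sum())
c=cam("scene"); print(pin(c,"foot1_c"))
```

```text
t 45.05 p [ 0.5507 -0.18    0.3269] X [ 0.024 -0.006 -1.   ] Z [-0.001  1.    -0.006] q [-0.36 -0.12  1.53  0.    1.7  -1.93] F [ 0.1 -0.8 -0.2] g 0.499
scene px [429, 359] n 257 mid [0.5128, 0.4089] top 0.047 ext [0.038, 0.039] bgr [36, 54, 83]
scene px [341, 375] n 458 mid [0.6804, 0.2981] top 0.05 ext [0.042, 0.11] bgr [53, 98, 153]
scene px [494, 368] n 243 mid [0.4276, 0.5241] top 0.044 ext [0.037, 0.038] bgr [14, 172, 216]
scene px [452, 432] n 265 mid [0.5992, 0.5442] top 0.044 ext [0.038, 0.037] bgr [144, 79, 43]
top px [243, 178] n 143 mid [0.6815, 0.2992] top 0.05 ext [0.039, 0.102] bgr [52, 123, 203]
top px [154, 209] n 165 mid [0.5998, 0.5414] top 0.042 ext [0.039, 0.037] bgr [196, 102, 37]
top px [203, 241] n 181 mid [0.5122, 0.406] top 0.049 ext [0.038, 0.04] bgr [34, 62, 101]
top px [159, 273] n 174 mid [0.4277, 0.5212] top 0.044 ext [0.037, 0.035] bgr [0, 231, 255]
max foot z 0.118510054130071 512
max foot z 0.12124867781321867 623
[(0.61, [0.5973, -0.0726, 0.0565], [254.0, 240.0]), (0.52, [0.6001, 0.5462, 0.0186], [451.0, 434.0])]
```

View pics/n_scene.png

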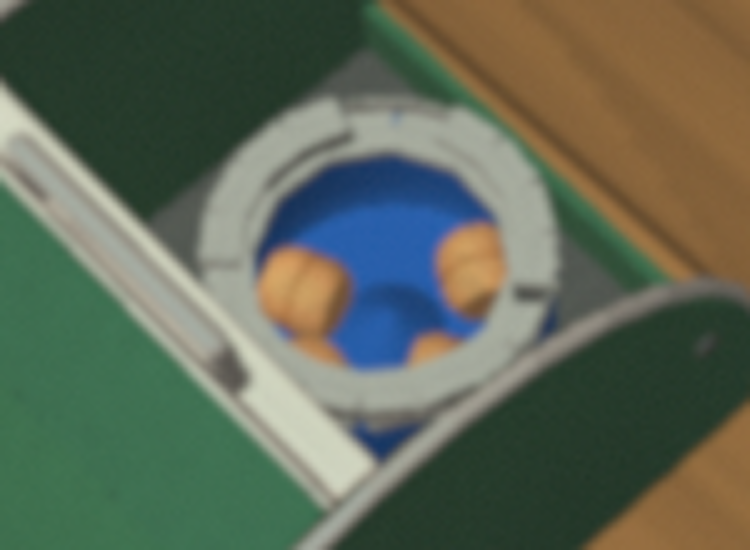

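View pics/n_top.png

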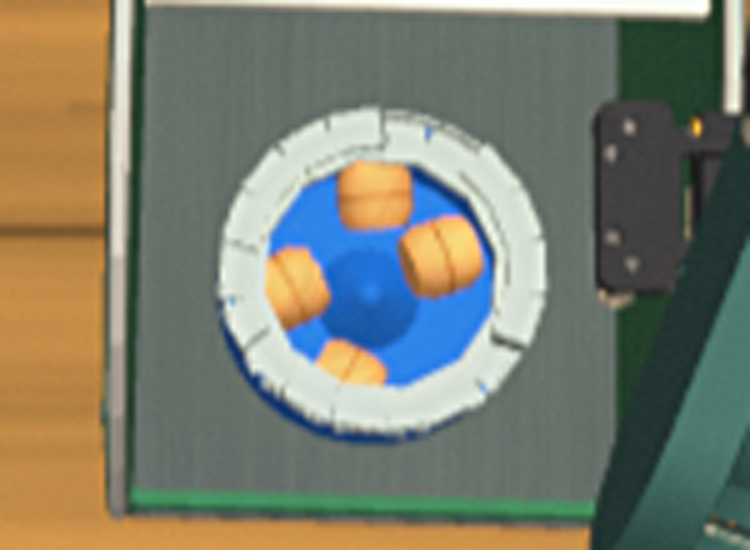

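All four pale feet lie on the tub floor in one layer: top crop (375,195), (440,255), (300,285) and (352,362). The walnut foot is still in the tray. Now the lid on the mat.

Run:
```python
from h import *
for n in("top","scene"):
    c=cam(n);P,u,v=cloud(c)
    m=(np.hypot(P[:,0]-.482,P[:,1]+.339)<.06)&(P[:,2]>.045)&(P[:,2]<.07)
    g=P[m]; 
    if len(g)<20: print(n,"hidden",len(g)); continue
    ctr=(np.percentile(g[:,:2],2,axis=0)+np.percentile(g[:,:2],98,axis=0))/2; w_,V=np.linalg.eigh(np.cov(g[:,:2].T)); a=V[:,1]; print(n,len(g),ctr,g[:,:2].mean(0),"z",np.median(g[:,2]),"bar heading",np.arctan2(a[1],a[0])+np.pi/2,np.ptp((g[:,:2]-ctr)@V,axis=0))
    print(pin(c,"lid_grip"),pin(c,"lid_lug"))
plan([.4812,-.3386,.20],barT(1.207),.045)
```

```text
top 131 [ 0.4955415  -0.34190572] [ 0.49486419 -0.34167633] z 0.05424553964377744 bar heading 4.341599224875784 [0.01889871 0.04696636]
[(0.59, [0.4805, -0.3365, 0.0399], [484.0, 254.0])] [(0.61, [0.5381, -0.3601, 0.0058], [488.0, 234.0])]
scene 193 [ 0.4849855  -0.33645746] [ 0.48590902 -0.33597143] z 0.05336361273630731 bar heading 4.33770239321254 [0.02552684 0.07007403]
[(0.63, [0.474, -0.3379, 0.035], [220.0, 148.0])] [(0.65, [0.5411, -0.3624, 0.0076], [196.0, 163.0]), (0.64, [0.5133, 0.3616, 0.0], [411.0, 348.0])]
at [ 0.5513 -0.1779  0.325 ] rows 5 rv deg [ 20.8   2.7 -13.6]
 ang/row [0.093, 0.012, -0.06]
   [0.124, 0.073, -0.16]
   [0.123, 0.067, -0.164]
   [0.121, 0.061, -0.167]
   [0.12, 0.054, -0.17]
   [0.119, 0.047, -0.173]
```

Request:
arm_command([
  {"translation":[0,0.07,-0.165],"angular":[0.093,0.012,-0.06],"fingers":0.5},
  {"translation":[0,0.07,-0.165],"angular":[0.093,0.012,-0.06],"fingers":0.5},
  {"translation":[0,0.06,-0.168],"angular":[0.093,0.012,-0.06],"fingers":0.5},
  {"translation":[0,0.04,-0.17],"angular":[0.093,0.012,-0.06],"fingers":0.5},
  {"translation":[0,0.02,-0.173],"angular":[0.093,0.012,-0.06],"fingers":0.5},
  {"translation":[0,0,0],"angular":[0,0,0],"fingers":0.5},
])

```text
t: 46.25
tcp_pos: [0.4741, -0.3406, 0.3213]
orientation: [0.633, -0.473, 0.525, 0.316]
force: [-0.2, 0.7, 0.2]
finger_gap: 0.501
```

Run:
```python
from h import *
st(); plan([.4812,-.3386,.11],barT(1.207),.04)
for n in("top","scene"):
    c=cam(n);print(pin(c,"lid_grip"),pin(c,"lid_lug"))
```

```text
t 46.25 p [ 0.4741 -0.3406  0.3213] X [ 0.248 -0.097 -0.964] Z [0.365 0.931 0.001] q [-0.71 -0.25  1.67  0.09  1.47 -1.9 ] F [-0.2  0.7  0.2] g 0.501
at [ 0.4741 -0.3406  0.3213] rows 6 rv deg [-0.6 -0.1  0.4]
 ang/row [-0.002, -0.0, 0.002]
   [0.171, 0.042, 0.004]
   [0.171, 0.042, 0.004]
   [0.171, 0.042, 0.004]
   [0.171, 0.041, 0.004]
   [0.171, 0.041, 0.004]
   [0.171, 0.041, 0.004]
[(0.82, [0.4831, -0.3342, 0.0354], [482.0, 253.0])] [(0.6, [0.5367, -0.3609, 0.0086], [488.0, 234.0])]
[(0.75, [0.4751, -0.3347, 0.0357], [221.0, 149.0])] [(0.93, [0.5448, -0.363, 0.0046], [195.0, 165.0])]
```

Request:
arm_command([
  {"translation":[0.171,0.042,0.004],"angular":[0,0,0],"fingers":0.5},
  {"translation":[0.171,0.042,0.004],"angular":[0,0,0],"fingers":0.5},
  {"translation":[0.171,0.042,0.004],"angular":[0,0,0],"fingers":0.5},
  {"translation":[0.171,0.042,0.004],"angular":[0,0,0],"fingers":0.5},
  {"translation":[0.171,0.042,0.004],"angular":[0,0,0],"fingers":0.5},
  {"translation":[0.171,0.042,0.004],"angular":[0,0,0],"fingers":0.5},
  {"translation":[0,0,0],"angular":[0,0,0],"fingers":0.5},
])

```text
t: 47.25
tcp_pos: [0.4886, -0.3292, 0.1045]
orientation: [0.629, -0.478, 0.521, 0.323]
force: [-0.4, -0.1, 0.1]
finger_gap: 0.501
```

Run:
```python
from h import *
st(); plan([.4812,-.3386,.053],barT(1.207),.025)
```

```text
t 47.25 p [ 0.4886 -0.3292  0.1045] X [ 0.249 -0.092 -0.964] Z [0.347 0.938 0.   ] q [-0.68 -0.16  1.95  0.09  1.1  -1.93] F [-0.4 -0.1  0.1] g 0.501
at [ 0.4886 -0.3292  0.1045] rows 3 rv deg [0.5 0.2 0.4]
 ang/row [0.004, 0.001, 0.003]
   [0.081, 0.029, -0.019]
   [0.081, 0.029, -0.019]
   [0.081, 0.028, -0.019]
```

Request:
arm_command([
  {"translation":[0.02,0.035,-0.055],"angular":[0.01,0,0.005],"fingers":0.5},
  {"translation":[0.1,0.026,0],"angular":[0,0,0],"fingers":0.5},
  {"translation":[0.08,0.021,0],"angular":[0,0,0],"fingers":0.5},
  {"translation":[0,0,0],"angular":[0,0,0],"fingers":0.5},
])

```text
t: 47.65
tcp_pos: [0.4813, -0.3395, 0.0662]
orientation: [0.63, -0.477, 0.522, 0.321]
force: [0.0, -0.5, -0.6]
finger_gap: 0.498
```

Run:
```python
from h import *
st(); plan([.4812,-.3386,.053],barT(1.207),.025)
```

```text
t 47.65 p [ 0.4813 -0.3395  0.0662] X [ 0.249 -0.093 -0.964] Z [0.352 0.936 0.   ] q [-0.7  -0.12  1.98  0.1   1.03 -1.95] F [ 0.  -0.5 -0.6] g 0.498
at [ 0.4813 -0.3395  0.0662] rows 1 rv deg [0.2 0.1 0.4]
 ang/row [0.005, 0.002, 0.01]
   [0.063, 0.02, 0.004]
```

Request:
arm_command([
  {"translation":[0.062,0.019,0.003],"angular":[0.003,0,0.008],"fingers":0.5},
  {"translation":[0,0,0],"angular":[0,0,0],"fingers":0.5},
])

```text
t: 47.85
tcp_pos: [0.4817, -0.3397, 0.0546]
orientation: [0.63, -0.475, 0.524, 0.321]
force: [0.9, 0.3, 0.2]
finger_gap: 0.502
```

Run:
```python
from h import *
st(); plan([.4812,-.3386,.053],barT(1.207),.025)
```

```text
t 47.85 p [ 0.4817 -0.3397  0.0546] X [ 0.245 -0.093 -0.965] Z [0.354 0.935 0.   ] q [-0.7  -0.11  1.99  0.1   1.01 -1.95] F [0.9 0.3 0.2] g 0.502
at [ 0.4817 -0.3397  0.0546] rows 1 rv deg [0.1 0.  0.2]
 ang/row [0.002, 0.001, 0.004]
   [0.007, 0.006, 0.004]
```

Request:
arm_command([
  {"translation":[0.005,0.003,0.004],"angular":[0,0,0],"fingers":0.1},
  {"translation":[0,0,0],"angular":[0,0,0],"fingers":0.1},
  {"translation":[0,0,0],"angular":[0,0,0],"fingers":0.1},
  {"translation":[0,0,0],"angular":[0,0,0],"fingers":0.1},
  {"translation":[0,0,0],"angular":[0,0,0],"fingers":0.1},
  {"translation":[0,0,0],"angular":[0,0,0],"fingers":0.1},
])

```text
t: 48.45
tcp_pos: [0.4824, -0.3391, 0.0554]
orientation: [0.63, -0.476, 0.523, 0.321]
force: [0.8, -0.0, 0.1]
finger_gap: 0.189
```

Run:
```python
from h import *
st(); p=telemetry.sense()["tcp_pos"]; plan([p[0],p[1],.36],None,.035)
```

```text
t 48.45 p [ 0.4824 -0.3391  0.0554] X [ 0.246 -0.094 -0.965] Z [ 0.354  0.935 -0.001] q [-0.7  -0.11  1.99  0.1   1.01 -1.95] F [ 0.8 -0.   0.1] g 0.189
at [ 0.4824 -0.3391  0.0554] rows 9 rv deg [0. 0. 0.]
 ang/row [0.0, 0.0, 0.0]
 tr/row [-0.163, -0.045, -0.0]
```

Request:
arm_command([
  {"translation":[-0.1,-0.028,0],"angular":[0,0,0],"fingers":0.1},
  {"translation":[-0.163,-0.045,0],"angular":[0,0,0],"fingers":0.1},
  {"translation":[-0.163,-0.045,0],"angular":[0,0,0],"fingers":0.1},
  {"translation":[-0.163,-0.045,0],"angular":[0,0,0],"fingers":0.1},
  {"translation":[-0.163,-0.045,0],"angular":[0,0,0],"fingers":0.1},
  {"translation":[-0.163,-0.045,0],"angular":[0,0,0],"fingers":0.1},
  {"translation":[-0.163,-0.045,0],"angular":[0,0,0],"fingers":0.1},
  {"translation":[-0.163,-0.045,0],"angular":[0,0,0],"fingers":0.1},
  {"translation":[-0.163,-0.045,0],"angular":[0,0,0],"fingers":0.1},
  {"translation":[-0.1,-0.028,0],"angular":[0,0,0],"fingers":0.1},
])

```text
t: 49.45
tcp_pos: [0.4815, -0.3379, 0.3723]
orientation: [0.629, -0.472, 0.525, 0.325]
force: [0.4, -0.1, -2.4]
finger_gap: 0.19
```

Run:
```python
from h import *
st(); plan([.578,-.035,.37],barT(1.228),.035)
```

```text
t 49.45 p [ 0.4815 -0.3379  0.3723] X [ 0.236 -0.086 -0.968] Z [0.354 0.935 0.003] q [-0.7  -0.23  1.57  0.09  1.56 -1.9 ] F [ 0.4 -0.1 -2.4] g 0.19
at [ 0.4815 -0.3379  0.3723] rows 10 rv deg [-1.1 -0.1 -0.4]
 ang/row [-0.002, -0.0, -0.001]
   [-0.001, 0.009, 0.159]
   [-0.001, 0.008, 0.159]
   [-0.001, 0.008, 0.159]
   [-0.001, 0.008, 0.159]
   [-0.001, 0.008, 0.159]
   [-0.001, 0.007, 0.159]
   [-0.001, 0.007, 0.159]
   [-0.001, 0.007, 0.159]
   [-0.001, 0.007, 0.159]
   [-0.001, 0.006, 0.159]
```

Request:
arm_command([
  {"translation":[-0.003,0.008,0.159],"angular":[-0.002,0,-0.001],"fingers":0.1},
  {"translation":[-0.003,0.008,0.159],"angular":[-0.002,0,-0.001],"fingers":0.1},
  {"translation":[-0.003,0.008,0.159],"angular":[-0.002,0,-0.001],"fingers":0.1},
  {"translation":[-0.003,0.008,0.159],"angular":[-0.002,0,-0.001],"fingers":0.1},
  {"translation":[-0.003,0.008,0.159],"angular":[-0.002,0,-0.001],"fingers":0.1},
  {"translation":[-0.003,0.008,0.159],"angular":[-0.002,0,-0.001],"fingers":0.1},
  {"translation":[-0.003,0.008,0.159],"angular":[-0.002,0,-0.001],"fingers":0.1},
  {"translation":[-0.003,0.008,0.159],"angular":[-0.002,0,-0.001],"fingers":0.1},
  {"translation":[-0.003,0.008,0.159],"angular":[-0.002,0,-0.001],"fingers":0.1},
  {"translation":[-0.003,0.006,0.15],"angular":[-0.002,0,-0.001],"fingers":0.1},
  {"translation":[0,0,0],"angular":[0,0,0],"fingers":0.1},
])

```text
t: 50.55
tcp_pos: [0.5781, -0.0247, 0.375]
orientation: [0.627, -0.478, 0.522, 0.326]
force: [0.1, -0.3, -3.2]
finger_gap: 0.194
```

Run:
```python
from h import *
st(); plan([.5785,-.035,.20],barT(1.229),.035)
for n in ("scene","top"): c=cam(n); print(n,pin(c,"lid_grip"),pin(c,"lid_lug"))
c=cam("scene"); cv2.imwrite("pics/o.png",cv2.resize(c["img"][130:290,180:340],None,fx=3.7,fy=3.7,interpolation=cv2.INTER_CUBIC))
```

```text
t 50.55 p [ 0.5781 -0.0247  0.375 ] X [ 0.242 -0.09  -0.966] Z [ 0.342  0.94  -0.002] q [-0.05 -0.25  1.58 -0.08  1.56 -1.28] F [ 0.1 -0.3 -3.2] g 0.194
at [ 0.5781 -0.0247  0.375 ] rows 6 rv deg [-0.4 -0.2 -0. ]
 ang/row [-0.001, -0.001, -0.0]
 tr/row [0.142, 0.035, -0.008]
scene [(0.68, [0.5709, -0.021, 0.3598], [269.0, 180.0])] [(0.81, [0.6382, -0.0488, 0.3238], [235.0, 202.0]), (0.17, [0.5789, 0.0071, 0.0563], [282.0, 257.0])]
top [] []
```

View pics/o.png

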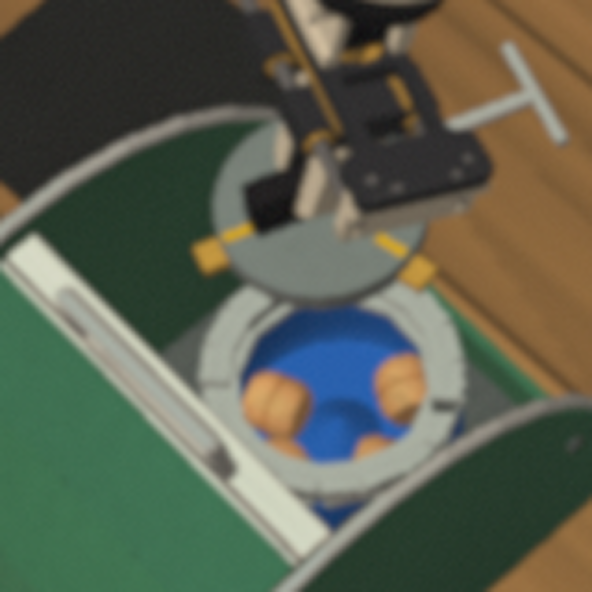

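The lid is level over the tub with the lugs lined up much as at lift-off. Lowering.

Request:
arm_command([
  {"translation":[0.142,0.035,-0.008],"angular":[0,0,0],"fingers":0.1},
  {"translation":[0.142,0.035,-0.008],"angular":[0,0,0],"fingers":0.1},
  {"translation":[0.142,0.035,-0.008],"angular":[0,0,0],"fingers":0.1},
  {"translation":[0.142,0.035,-0.008],"angular":[0,0,0],"fingers":0.1},
  {"translation":[0.142,0.035,-0.008],"angular":[0,0,0],"fingers":0.1},
  {"translation":[0.13,0.032,-0.008],"angular":[0,0,0],"fingers":0.1},
  {"translation":[0,0,0],"angular":[0,0,0],"fingers":0.1},
])

```text
t: 51.6
tcp_pos: [0.5766, -0.0446, 0.1986]
orientation: [0.629, -0.476, 0.523, 0.321]
force: [0.1, 0.0, -2.5]
finger_gap: 0.189
```

Run:
```python
from h import *
st(); plan([.5785,-.035,.187],barT(1.229),.035)
for n in ("scene","top"): c=cam(n); print(n,pin(c,"lid_grip"),pin(c,"lid_lug"))
c=cam("scene"); cv2.imwrite("pics/p.png",cv2.resize(c["img"][170:290,180:340],None,fx=4,fy=4,interpolation=cv2.INTER_CUBIC))
```

```text
t 51.6 p [ 0.5766 -0.0446  0.1986] X [ 0.246 -0.094 -0.965] Z [ 0.353  0.936 -0.002] q [-0.09 -0.24  1.86 -0.08  1.27 -1.28] F [ 0.1  0.  -2.5] g 0.189
at [ 0.5766 -0.0446  0.1986] rows 1 rv deg [-1.  -0.4  0.3]
 ang/row [-0.023, -0.008, 0.006]
   [0.054, 0.023, 0.049]
scene [(0.78, [0.5681, -0.0404, 0.1813], [269.0, 216.0])] [(0.61, [0.6383, -0.0687, 0.1512], [238.0, 234.0])]
top [(0.54, [0.6641, -0.0432, 0.0514], [372.0, 184.0]), (0.49, [0.6344, -0.0659, 0.1587], [386.0, 186.0])] [(0.55, [0.6354, -0.0666, 0.1565], [386.0, 186.0]), (0.35, [0.7116, -0.2944, 0.0052], [462.0, 172.0])]
```

View pics/p.png

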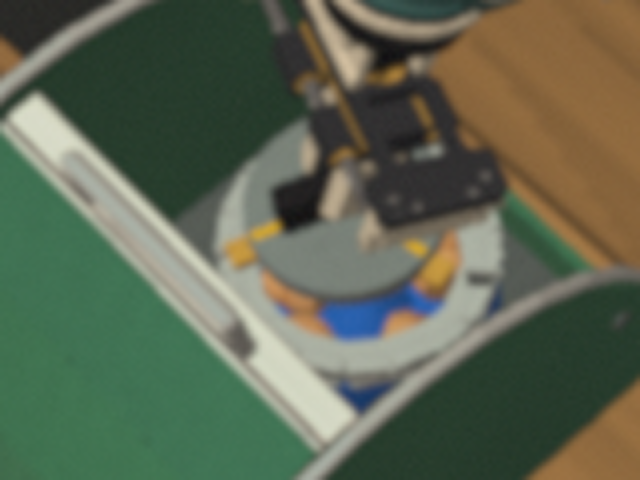

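Run:
```python
from h import *
plan([.580,-.035,.1975],barT(1.229),.035)
```

```text
at [ 0.5785 -0.0439  0.204 ] rows 1 rv deg [-1.  -0.2  0.7]
 ang/row [-0.022, -0.005, 0.015]
   [0.029, 0.017, 0.044]
```

Request:
arm_command([
  {"translation":[0.028,0.017,0.046],"angular":[-0.02,-0.005,0.01],"fingers":0.1},
  {"translation":[0,0,0],"angular":[0,0,0],"fingers":0.1},
])

```text
t: 52.15
tcp_pos: [0.5805, -0.034, 0.1986]
orientation: [0.627, -0.481, 0.518, 0.327]
force: [-0.0, -0.2, -2.5]
finger_gap: 0.187
```

Run:
```python
from h import *
st()
plan([.580,-.035,.183],barT(1.229),.035)
```

```text
t 52.15 p [ 0.5805 -0.034   0.1986] X [ 0.248 -0.088 -0.965] Z [0.335 0.942 0.001] q [-0.07 -0.23  1.85 -0.07  1.26 -1.28] F [-0.  -0.2 -2.5] g 0.187
at [ 0.5805 -0.034   0.1986] rows 1 rv deg [-0.   0.   0.3]
 ang/row [-0.001, 0.001, 0.006]
   [0.075, 0.021, -0.006]
```

Request:
arm_command([
  {"translation":[0.06,0.017,-0.004],"angular":[0,0,0],"fingers":0.1},
  {"translation":[0.03,0.009,0],"angular":[0,0,0],"fingers":0.1},
  {"translation":[0,0,0],"angular":[0,0,0],"fingers":0.1},
])

```text
t: 52.45
tcp_pos: [0.58, -0.0341, 0.1779]
orientation: [0.627, -0.481, 0.518, 0.328]
force: [1.1, -0.5, -2.9]
finger_gap: 0.192
```

Run:
```python
from h import *
st()
plan([.580,-.035,.168],barT(1.229),.035)
```

```text
t 52.45 p [ 0.58   -0.0341  0.1779] X [ 0.248 -0.088 -0.965] Z [0.335 0.942 0.   ] q [-0.07 -0.22  1.88 -0.08  1.23 -1.28] F [ 1.1 -0.5 -2.9] g 0.192
at [ 0.58   -0.0341  0.1779] rows 1 rv deg [0.  0.  0.3]
 ang/row [0.001, 0.001, 0.006]
   [0.048, 0.012, -0.004]
```

Request:
arm_command([
  {"translation":[0.03,0.008,-0.002],"angular":[0,0,0],"fingers":0.1},
  {"translation":[0.012,0.003,0],"angular":[0,0,0],"fingers":0.1},
  {"translation":[0,0,0],"angular":[0,0,0],"fingers":0.1},
])

```text
t: 52.75
tcp_pos: [0.5797, -0.0347, 0.168]
orientation: [0.627, -0.481, 0.519, 0.328]
force: [-0.3, 0.2, -2.5]
finger_gap: 0.187
```

Run:
```python
from h import *
st()
```

```text
t 52.75 p [ 0.5797 -0.0347  0.168 ] X [ 0.247 -0.088 -0.965] Z [0.335 0.942 0.   ] q [-0.07 -0.22  1.89 -0.08  1.21 -1.28] F [-0.3  0.2 -2.5] g 0.187
```

Request:
arm_command([
  {"translation":[0.01,0.003,0],"angular":[0,0,0],"fingers":0.1},
  {"translation":[0,0,0],"angular":[0,0,0],"fingers":0.1},
])

```text
t: 52.95
tcp_pos: [0.5802, -0.0348, 0.168]
orientation: [0.627, -0.481, 0.518, 0.327]
force: [0.3, -1.0, -2.5]
finger_gap: 0.187
```

Run:
```python
from h import *
st()
c=cam("scene"); cv2.imwrite("pics/q.png",cv2.resize(c["img"][170:290,180:340],None,fx=4,fy=4,interpolation=cv2.INTER_CUBIC))
```

```text
t 52.95 p [ 0.5802 -0.0348  0.168 ] X [ 0.25  -0.088 -0.964] Z [0.335 0.942 0.001] q [-0.07 -0.22  1.89 -0.08  1.21 -1.28] F [ 0.3 -1.  -2.5] g 0.187
```

View pics/q.png

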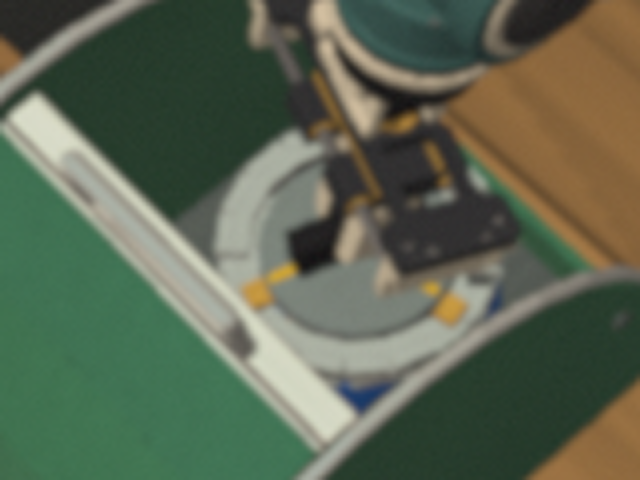

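Request:
arm_command([
  {"translation":[0.015,0.004,0],"angular":[0,0,0],"fingers":0.1},
  {"translation":[0.006,0.001,0],"angular":[0,0,0],"fingers":0.1},
])

```text
t: 53.2
tcp_pos: [0.5811, -0.0349, 0.1674]
orientation: [0.628, -0.482, 0.517, 0.326]
force: [-1.9, 0.2, 0.0]
finger_gap: 0.192
```

Run:
```python
from h import *
st()
plan([.579,-.035,.1665],barT(1.229-.69-.20))
```

```text
t 53.2 p [ 0.5811 -0.0349  0.1674] X [ 0.253 -0.089 -0.963] Z [0.335 0.942 0.001] q [-0.07 -0.22  1.89 -0.08  1.2  -1.28] F [-1.9  0.2  0. ] g 0.192
at [ 0.5811 -0.0349  0.1674] rows 7 rv deg [49.2 13.5  0.5]
 ang/row [0.156, 0.043, 0.002]
   [0.0, 0.002, -0.001]
   [0.0, 0.001, -0.001]
   [0.0, 0.001, -0.001]
   [0.0, 0.001, -0.001]
   [0.0, 0.001, -0.001]
   [0.0, 0.001, -0.001]
   [0.0, 0.001, -0.001]
```

Contact: Fz went from −2.5 to 0, so the seat carries the lid. I turn clockwise.

Request:
arm_command([
  {"translation":[0,0,0],"angular":[0.1,0.028,0],"fingers":0.1},
  {"translation":[0,0,0],"angular":[0.1,0.028,0],"fingers":0.1},
  {"translation":[0,0,0],"angular":[0.1,0.028,0],"fingers":0.1},
  {"translation":[0,0,0],"angular":[0.1,0.028,0],"fingers":0.1},
])

```text
t: 53.6
tcp_pos: [0.5812, -0.0356, 0.1678]
orientation: [0.674, -0.389, 0.59, 0.215]
force: [-0.2, -0.5, -2.5]
finger_gap: 0.191
```

Run:
```python
from h import *
st(); print(telemetry.sense()["ft_torque"])
c=cam("scene"); cv2.imwrite("pics/r.png",cv2.resize(c["img"][170:290,180:340],None,fx=4,fy=4,interpolation=cv2.INTER_CUBIC))
plan([.579,-.035,.1665],barT(.53))
```

```text
t 53.6 p [ 0.5812 -0.0356  0.1678] X [ 0.211 -0.168 -0.963] Z [0.628 0.778 0.002] q [-0.03 -0.19  1.87 -0.17  1.25 -0.88] F [-0.2 -0.5 -2.5] g 0.191
[0.17339016 0.2141936  0.00327048]
at [ 0.5813 -0.0354  0.1677] rows 3 rv deg [19.7  5.5  0.6]
 ang/row [0.146, 0.041, 0.005]
   [0.001, 0.004, -0.002]
   [0.001, 0.004, -0.002]
   [0.001, 0.003, -0.003]
```

View pics/r.png

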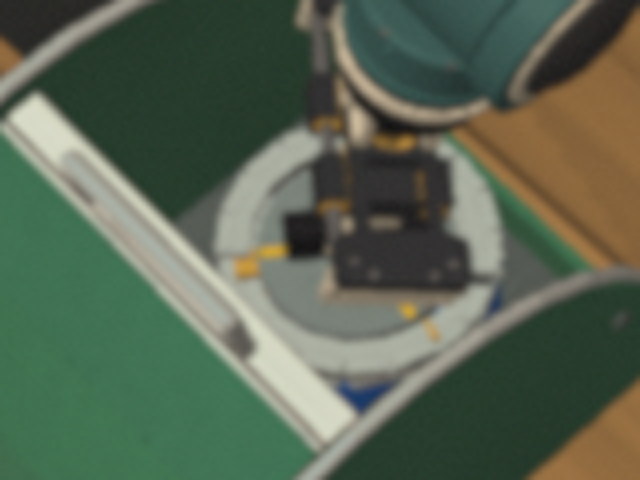

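The lugs are sliding under the ledges, with the right one at (432,325) mostly hidden and torque low. Continuing.

Request:
arm_command([
  {"translation":[0,0.003,-0.002],"angular":[0.1,0.028,0],"fingers":0.1},
  {"translation":[0,0.003,-0.002],"angular":[0.1,0.028,0],"fingers":0.1},
  {"translation":[0,0.003,-0.002],"angular":[0.1,0.028,0],"fingers":0.1},
  {"translation":[0,0.003,-0.002],"angular":[0.1,0.028,0],"fingers":0.1},
  {"translation":[0,0,0],"angular":[0,0,0],"fingers":0.1},
])

```text
t: 54.15
tcp_pos: [0.5791, -0.0351, 0.1675]
orientation: [0.701, -0.285, 0.646, 0.1]
force: [-0.8, 1.5, -0.8]
finger_gap: 0.192
```

Run:
```python
from h import *
st(); print(telemetry.sense()["ft_torque"])
c=cam("scene"); cv2.imwrite("pics/s.png",cv2.resize(c["img"][170:290,180:340],None,fx=4,fy=4,interpolation=cv2.INTER_CUBIC))
```

```text
t 54.15 p [ 0.5791 -0.0351  0.1675] X [ 0.145 -0.228 -0.963] Z [0.849 0.528 0.002] q [ 0.01 -0.15  1.84 -0.24  1.32 -0.5 ] F [-0.8  1.5 -0.8] g 0.192
[ 0.3147365   0.3601017  -0.06382769]
```

View pics/s.png

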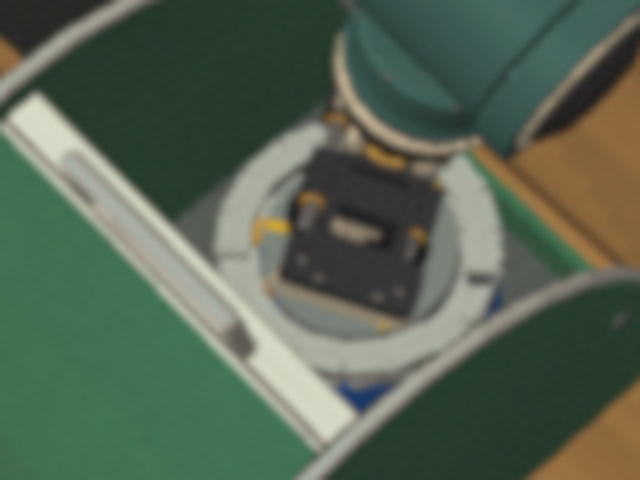

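Request:
arm_command([
  {"translation":[0,0,0],"angular":[0,0,0],"fingers":0.45},
  {"translation":[0,0,0],"angular":[0,0,0],"fingers":0.45},
  {"translation":[0,0,0],"angular":[0,0,0],"fingers":0.45},
])

```text
t: 54.5
tcp_pos: [0.5793, -0.0352, 0.1679]
orientation: [0.701, -0.288, 0.645, 0.103]
force: [0.2, 0.3, 0.6]
finger_gap: 0.403
```

Run:
```python
from h import *
st()
plan([.579,-.035,.168],barT(.556,np.radians(30)),amax=4)
```

```text
t 54.5 p [ 0.5793 -0.0352  0.1679] X [ 0.148 -0.226 -0.963] Z [0.844 0.536 0.003] q [ 0.01 -0.15  1.84 -0.24  1.31 -0.52] F [0.2 0.3 0.6] g 0.403
at [ 0.5793 -0.0352  0.1679] rows 4 rv deg [  0.5   0.4 -14.3]
 ang/row [0.003, 0.002, -0.08]
   [-0.0, 0.0, -0.0]
   [-0.0, 0.0, -0.0]
   [-0.0, 0.0, -0.0]
   [-0.0, 0.0, -0.0]
```

Request:
arm_command([
  {"translation":[0,0,0],"angular":[0,0,-0.08],"fingers":0.45},
  {"translation":[0,0,0],"angular":[0,0,-0.08],"fingers":0.45},
  {"translation":[0,0,0],"angular":[0,0,-0.08],"fingers":0.45},
  {"translation":[0,0,0],"angular":[0,0,-0.08],"fingers":0.45},
  {"translation":[0,0,0],"angular":[0,0,0],"fingers":0.45},
])

```text
t: 55.0
tcp_pos: [0.5798, -0.0361, 0.169]
orientation: [0.709, -0.37, 0.6, 0.012]
force: [0.8, 0.1, -0.4]
finger_gap: 0.452
```

Run:
```python
from h import *
st()
plan([.579,-.035,.163],barT(.556,np.radians(30)),amax=4)
c=cam("scene"); cv2.imwrite("pics/t.png",cv2.resize(c["img"][170:290,180:340],None,fx=4,fy=4,interpolation=cv2.INTER_CUBIC))
```

```text
t 55.0 p [ 0.5798 -0.0361  0.169 ] X [ 0.279 -0.427 -0.86 ] Z [0.842 0.539 0.005] q [ 0.12 -0.2   1.93 -0.51  1.21 -0.32] F [ 0.8  0.1 -0.4] g 0.452
at [ 0.5798 -0.0361  0.169 ] rows 1 rv deg [0.5 0.6 0.7]
 ang/row [0.012, 0.014, 0.014]
   [0.022, 0.021, -0.0]
```

View pics/t.png

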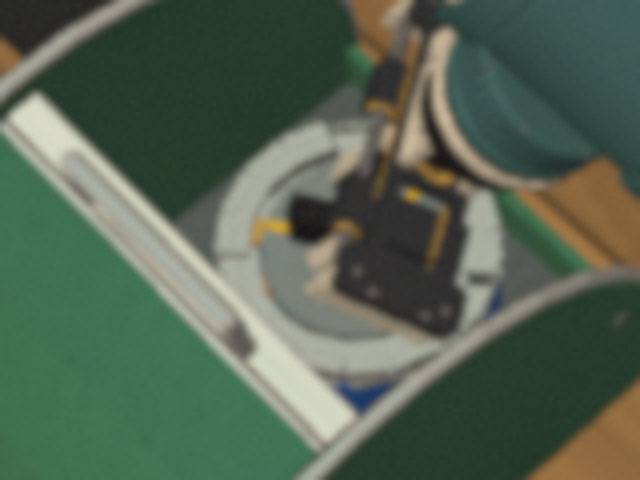

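Request:
arm_command([
  {"translation":[0.02,0.015,0],"angular":[0,0,0.01],"fingers":0.1},
  {"translation":[0,0,0],"angular":[0,0,0],"fingers":0.1},
  {"translation":[0,0,0],"angular":[0,0,0],"fingers":0.1},
  {"translation":[0,0,0],"angular":[0,0,0],"fingers":0.1},
  {"translation":[0,0,0],"angular":[0,0,0],"fingers":0.1},
])

```text
t: 55.55
tcp_pos: [0.5802, -0.0365, 0.1646]
orientation: [0.709, -0.365, 0.603, 0.017]
force: [-0.3, 2.8, -0.1]
finger_gap: 0.194
```

Run:
```python
from h import *
st(); print(telemetry.sense()["ft_torque"])
p=telemetry.sense()["tcp_pos"]; plan([.5785,-.035,p[2]],barT(.33,np.radians(30)),amax=3)
```

```text
t 55.55 p [ 0.5802 -0.0365  0.1646] X [ 0.272 -0.416 -0.868] Z [0.843 0.539 0.006] q [ 0.11 -0.2   1.93 -0.49  1.2  -0.33] F [-0.3  2.8 -0.1] g 0.194
[0.33340974 0.27647711 0.03822248]
at [ 0.5802 -0.0365  0.1646] rows 5 rv deg [11.7  7.1 -0.2]
 ang/row [0.052, 0.032, -0.001]
   [-0.001, 0.002, -0.001]
   [-0.001, 0.002, -0.001]
   [-0.001, 0.002, -0.001]
   [-0.001, 0.002, -0.001]
   [-0.001, 0.002, -0.001]
```

Request:
arm_command([
  {"translation":[0,0,0],"angular":[0.05,0.03,0],"fingers":0.1},
  {"translation":[0,0,0],"angular":[0.05,0.03,0],"fingers":0.1},
  {"translation":[0,0,0],"angular":[0.05,0.03,0],"fingers":0.1},
])

```text
t: 55.85
tcp_pos: [0.5799, -0.037, 0.1646]
orientation: [0.707, -0.322, 0.629, -0.033]
force: [0.9, 0.5, -1.2]
finger_gap: 0.193
```

Run:
```python
from h import *
st(); print(telemetry.sense()["ft_torque"])
```

```text
t 55.85 p [ 0.5799 -0.037   0.1646] X [ 0.208 -0.45  -0.868] Z [0.91  0.414 0.003] q [ 0.12 -0.15  1.89 -0.52  1.28 -0.18] F [ 0.9  0.5 -1.2] g 0.193
[0.28172055 0.05571169 0.12764337]
```

Request:
arm_command([
  {"translation":[0,0,0],"angular":[0.05,0.03,0],"fingers":0.1},
  {"translation":[0,0,0],"angular":[0.04,0.024,0],"fingers":0.1},
])

```text
t: 56.05
tcp_pos: [0.58, -0.0372, 0.1647]
orientation: [0.705, -0.295, 0.642, -0.063]
force: [-2.5, -4.8, -0.1]
finger_gap: 0.192
```

Run:
```python
from h import *
st(); print(telemetry.sense()["ft_torque"])
```

```text
t 56.05 p [ 0.58   -0.0372  0.1647] X [ 0.167 -0.467 -0.868] Z [0.943 0.334 0.001] q [ 0.13 -0.13  1.86 -0.52  1.32 -0.1 ] F [-2.5 -4.8 -0.1] g 0.192
[-0.50716385  0.16229506  0.45645102]
```

Request:
arm_command([
  {"translation":[0,0,0],"angular":[0.035,0.02,0],"fingers":0.1},
  {"translation":[0,0,0],"angular":[0.02,0.012,0],"fingers":0.1},
])

```text
t: 56.25
tcp_pos: [0.5799, -0.0381, 0.1647]
orientation: [0.702, -0.278, 0.651, -0.082]
force: [-1.8, -5.4, 0.9]
finger_gap: 0.194
```

Run:
```python
from h import *
st(); print(telemetry.sense()["ft_torque"])
```

```text
t 56.25 p [ 0.5799 -0.0381  0.1647] X [ 0.14  -0.477 -0.867] Z [ 0.959  0.284 -0.001] q [ 0.13 -0.11  1.85 -0.53  1.35 -0.05] F [-1.8 -5.4  0.9] g 0.194
[-0.64896819 -0.09662187  0.57284765]
```

The torque rises against the stop. I release, lift straight up and check.

Request:
arm_command([
  {"translation":[0,0,0],"angular":[-0.01,-0.006,0],"fingers":0.4},
  {"translation":[0,0,0],"angular":[0,0,0],"fingers":0.45},
  {"translation":[0,0,0],"angular":[0,0,0],"fingers":0.45},
  {"translation":[-0.1,-0.058,0],"angular":[0,0,0],"fingers":0.45},
  {"translation":[-0.173,-0.1,0],"angular":[0,0,0],"fingers":0.45},
  {"translation":[-0.173,-0.1,0],"angular":[0,0,0],"fingers":0.45},
  {"translation":[-0.173,-0.1,0],"angular":[0,0,0],"fingers":0.45},
  {"translation":[-0.173,-0.1,0],"angular":[0,0,0],"fingers":0.45},
  {"translation":[-0.173,-0.1,0],"angular":[0,0,0],"fingers":0.45},
  {"translation":[0,0,-0.2],"angular":[0,0,0],"fingers":0.45},
  {"translation":[0,0,-0.2],"angular":[0,0,0],"fingers":0.45},
  {"translation":[0,0,-0.2],"angular":[0,0,0],"fingers":0.45},
])

```text
t: 57.45
tcp_pos: [0.4651, -0.0744, 0.3957]
orientation: [0.702, -0.283, 0.65, -0.076]
force: [0.2, -0.6, 0.9]
finger_gap: 0.448
```

Run:
```python
from h import *
st()
for n in("scene","top"):
    c=cam(n); cv2.imwrite(f"pics/u_{n}.png",c["img"])
    u0,v0=map(int,px(c,[.577,-.035,.1])); cv2.imwrite(f"pics/v_{n}.png",cv2.resize(c["img"][v0-55:v0+55,u0-75:u0+75],None,fx=5,fy=5,interpolation=cv2.INTER_CUBIC))
    for l in("lid_grip","lid_lug","shutter_grip","tub"): print(n,l,pin(c,l))
    P,u,v=cloud(c)
    Q=P[(np.hypot(P[:,0]-.577,P[:,1]+.0345)<.06)]
    g=Q[(Q[:,2]>.15)&(Q[:,2]<.18)]
    ctr=(np.percentile(g[:,:2],2,axis=0)+np.percentile(g[:,:2],98,axis=0))/2; w_,V=np.linalg.eigh(np.cov(g[:,:2].T)); a=V[:,1]; print(len(g),ctr,g[:,:2].mean(0),"z",np.median(g[:,2]),"dir",np.arctan2(a[1],a[0]),np.ptp((g[:,:2]-ctr)@V,axis=0))
    d=Q[(Q[:,2]>.125)&(Q[:,2]<.138)&(np.hypot(Q[:,0]-.577,Q[:,1]+.0345)<.052)]
    A=np.c_[d[:,:2]-[.577,-.0345],np.ones(len(d))]; s=np.linalg.lstsq(A,d[:,2],rcond=None)[0]; print("disc plane slope,z",s,len(d))
```

```text
t 57.45 p [ 0.4651 -0.0744  0.3957] X [ 0.145 -0.474 -0.869] Z [ 0.954  0.299 -0.004] q [ 0.08 -0.43  1.73 -0.51  1.7  -0.33] F [ 0.2 -0.6  0.9] g 0.448
scene lid_grip [(0.89, [0.5728, -0.0293, 0.1477], [271.0, 228.0])]
scene lid_lug [(0.71, [0.5751, -0.0312, 0.1513], [270.0, 227.0]), (0.64, [0.602, -0.0961, 0.1168], [243.0, 223.0]), (0.28, [0.6926, -0.0483, 0.2879], [217.0, 228.0])]
scene shutter_grip [(0.56, [0.6947, -0.048, 0.2876], [216.0, 229.0])]
scene tub [(0.57, [0.5732, -0.0358, 0.012], [273.0, 251.0])]
341 [ 0.577794   -0.03121018] [ 0.57883744 -0.03057972] z 0.16459915794078753 dir 1.9371962029366627 [0.02119384 0.08002905]
disc plane slope,z [0.00020682 0.00204692 0.13237478] 1067
top lid_grip [(0.52, [0.5836, -0.0307, 0.1492], [371.0, 207.0])]
top lid_lug [(0.81, [0.5999, -0.0954, 0.123], [396.0, 203.0])]
top shutter_grip [(0.58, [0.693, -0.044, 0.2877], [382.0, 145.0])]
top tub []
17 [ 0.5710299  -0.03327677] [ 0.57063995 -0.03586263] z 0.1596658899805216 dir 1.9013668544201225 [0.0032127  0.07812592]
disc plane slope,z [ 0.00664143 -0.00321167  0.13294938] 123
```

View pics/v_top.png

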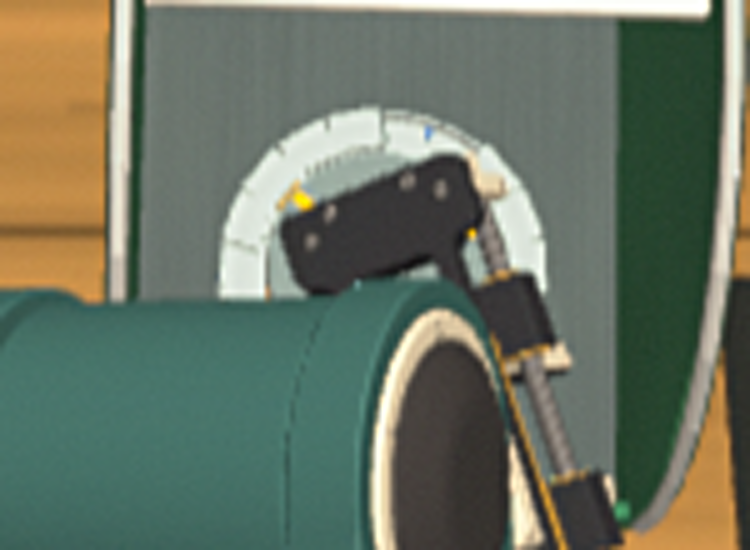

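View pics/u_scene.png

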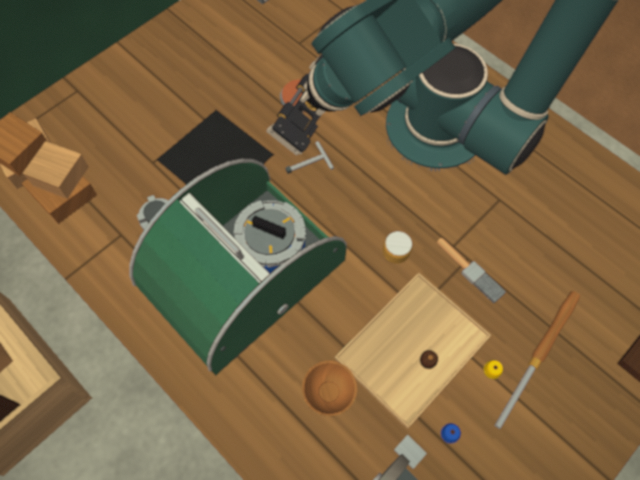

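Run:
```python
from h import *
c=cam("scene")
for l in("bowl","tin","chuck","chuck_key","brush"): print(l,pin(c,l)[:1])
print(order.hand_in())
```

```text
bowl [(0.69, [0.7196, 0.2999, 0.0035], [329.0, 393.0])]
tin [(0.69, [0.3556, 0.1736, 0.0003], [396.0, 251.0])]
chuck [(0.66, [0.6145, 0.0149, 0.1156], [272.0, 258.0])]
chuck_key [(0.53, [0.3296, -0.1616, -0.0034], [307.0, 163.0])]
brush [(0.97, [0.2674, 0.3289, 0.0022], [468.0, 269.0])]
the job is handed in; nothing more can be done
None
```

The job is handed in at about 57 s of robot time. No verdict is reported, so what follows is from my own last checks.

**What I did**
- I pushed the cover up to its stop and released it there. On the first grasp I missed the handle, and a fingertip pushed the cover down about 25 mm. I measured the bar again and the second grasp held.
- I turned the lid anticlockwise, laid it handle up on the mat, and put all four pale feet into the tub. The blue and yellow look-alikes were left alone.
- I put the lid back on the seat and turned it clockwise in two grips until the torque rose against the stop.

**Last checks**
- **Cover:** the handle is at x≈0.694, z≈0.288, which is at its upper stop.
- **Feet:** all four pale feet lay in one layer in the tub before the lid went on. The walnut foot is still in the tray.
- **Lid seating:** the disc is level (slope about 0.002), with its top at z = 0.132, as expected when seated. It is centred within about 4 mm of my tub estimate.
- **Lid lock:** the lid angle is −1.205 rad against about −1.19 rad for the lock points, so it is locked. By my estimate that is 0.04–0.05 rad short of the hard stop.
- **Robot:** the gripper is open and clear of everything.
- **Bystanders:** bowl, tin, chuck key and brush read within about 7 mm of where they started.

**Checks that disagreed**
- In the final check the network placed "chuck" on the tub collar at (0.61, 0.01). I took that as a false report, because the picture still shows the chuck beside the hood.
- The final top view was mostly blocked by the arm, so the lid figures come from the scene camera.

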